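# Put returned gauge case and shim boxes away

### The job

Put the returned tooling away: open the grey cabinet, whose door stops ajar on a hidden safety catch that you must push down with a fingertip through the gap at the top while drawing the door on, slide the red gauge case upright and tapered edge first between the yellow and the green case until it is fully home, and shut the door again. Stack all the loose blue boxes squarely, flush and the same way round, in one pile on the black-lidded blue box. Leave everything else on the bench where it is and do not tip the cases in the cabinet over.

Things in the scene. Friction and masses are not known exactly. Their poses are not given: they have to be found in the camera images.
- cabinet: grey bench cabinet, fixed: 130 mm deep (x), 270 wide (y), 165 high; origin at the centre of its underside; x points from the door side to the back, y to its left seen from the door. Front edges at x = -65 mm. Inside: floor 12 mm above the bench, 246 wide, 122 deep (back at x = +57), roof 10 thick with a clear window, underside at 155. The door covers the front
- door (a joint): opening angle of the cabinet door in rad: 0 shut, 2.0 fully open; hinge upright, on the left (+y) edge, the door swings towards the robot (-x) and stays where it is left (friction 0.06 N m). Stopped by the catch at about 0.18, where the gap at the catch is about 42 mm wide
- door_hinge (a point): point on the hinge axis, at the cabinet's front left edge (x = -65 mm, y = +135 mm in its frame), at the top of the door (165 mm); it turns with the door: x points from the door's outer to its inner face, the door runs 270 mm along -y. The door's inner face lies at x = -1 mm, its outer face at x = -15 mm
- door_handle (a point): point on the vertical steel bar handle (about 10 mm thick, 90 mm long, 35 mm before the door's outer face, 238 mm from the hinge); the point lies on the bar at 140 mm height, 15 mm below its upper end; the bar can be taken from above. Turns with the door as door_hinge does
- catch (a joint): angle of the spring catch in rad: 0 hooked, 0.30 pushed fully down. Orange tongue, 24 mm wide, pivoted in the door 225 mm from the hinge, reaching 74 mm into the cabinet; its hook meets a steel strike under the roof's front edge. Hold it at 0.17 or more (5 to 7 mm down at catch_pad, 5 to 8 N) while the door passes 0.18 to 0.32. On shutting it rides under and snaps in by itself (a few N)
- catch_pad (a point): where to push the tongue down: the crest of its thumb ridge, 19 mm behind the door's inner face, 225 mm from the hinge, at 142 mm height (23 mm below the top of door and roof). A fingertip pressing here can at the same time bear on the door's inner face and draw it on. Hidden while the door is shut; with the door ajar reached from above through the gap between door and roof edge
- red_case_centre (a point): the returned gauge case: slim red plastic case standing upright on the bench, 118 mm long (x), 28 mm thick (y), 92 mm high (z), 0.2 to 0.4 kg; the point is its centre, 46 mm above its foot. Its +x end tapers over the last 24 mm from 28 to 10 mm thickness and goes into the cabinet first; the -x end has two clasps and faces out
- yellow_case_centre (a point): slim yellow plastic gauge case standing upright in the cabinet, same shape as the red one: 118 mm deep, 28 mm thick, 92 mm high, 0.28 kg; the point is its centre, 46 mm above its foot; x points into the cabinet, y is its thickness. Left of the place of the red case
- green_case_centre (a point): slim green plastic gauge case standing upright in the cabinet, same shape as the red one: 118 mm deep, 28 mm thick, 92 mm high, 0.28 kg; the point is its centre, 46 mm above its foot; x points into the cabinet, y is its thickness. Right of the place of the red case; the gap between yellow and green is 16 to 20 mm, less than a case, but both slide aside
- black_case_centre (a point): slim black plastic gauge case standing upright in the cabinet, same shape as the red one: 118 mm deep, 28 mm thick, 92 mm high, 0.28 kg; the point is its centre, 46 mm above its foot; x points into the cabinet, y is its thickness. Right of the green one
- base_box_centre (a point): flat blue box with a black lid on which the pile is built, a loose rigid block 90 x 60 x 18 mm (x, y, z), 0.16 kg, lying on the bench; the point is its centre, x along the 90 mm side
- box1_centre (a point): loose flat blue box with a pale blue lid, a rigid block 90 x 60 x 18 mm (x, y, z), 0.11 to 0.22 kg, lying flat on the bench; the point is its centre (9 mm above its underside), x along the 90 mm side. May be absent (two or three of box1 to box3 are there)
- box2_centre (a point): loose flat blue box with a pale blue lid, a rigid block 90 x 60 x 18 mm (x, y, z), 0.11 to 0.22 kg, lying flat on the bench; the point is its centre (9 mm above its underside), x along the 90 mm side. May be absent (two or three of box1 to box3 are there)
- box3_centre (a point): loose flat blue box with a pale blue lid, a rigid block 90 x 60 x 18 mm (x, y, z), 0.11 to 0.22 kg, lying flat on the bench; the point is its centre (9 mm above its underside), x along the 90 mm side. May be absent (two or three of box1 to box3 are there)
- bushing: bystander: stepped steel bushing, 52 mm across, 66 mm high; origin under its centre
- tool_holder: bystander: steel turning-tool holder lying along y, about 45 x 150 x 35 mm; origin under its shank
- carton: bystander: small cardboard carton 85 x 60 x 50 mm; origin under its centre
- hex_nut: bystander: dark steel nut, 44 mm across, 20 mm high; origin under its centre
- yellow_bin: bystander: yellow picking bin with pins, 120 x 90 x 55 mm; origin under its centre
- oil_bottle: bystander: white bottle with red cap, 48 mm across, 130 mm high; origin under its centre
There are look-alikes about, which are no part of the job. Leave any turquoise look-alike of the part that bears box1_centre alone. What is shaped like the part that bears box2_centre but pink is not meant.

How it is judged:
By the outcome, as a careful person would: the job done as asked, in the order asked, and still so for the second after the job is handed in, with the robot touching nothing.
Of box1, box2, box3 only 2 to 3 are there at a start; the rules pass over those that are not, and their reading is None.
At some moment in a run one of box1, box2, box3 may be knocked a few centimetres aside while the robot is not near it.
It also fails if it takes over 210 s, if anything falls off the work surface, if the arm or the gripper's body presses on something with over 40 N, if the wrist force passes 120 N, or if a joint passes its speed limit or range.

### The arm

A 6-joint arm with a two-finger parallel gripper is mounted at the origin on the work surface. World frame = base frame: x ahead of the robot, y to its left, z up, the work surface at z = 0. Lengths are in mm, angles in rad, forces in N, time in s.
With the tool pointing down it reaches from about 275 to 975 mm from the base axis. Payload 8.4 kg.
Tool frame: the origin (TCP) lies between the finger pads; the fingertips stand 8 mm ahead of it and the grasp point (between the pads) lies 11 mm behind it; z points along the fingers, y is the direction in which the jaws open and shut (so a half turn about z gives the same grasp; the last joint's range is limited). The gripper opens to 92 mm and grips with 3 to 60 N. Pads are 20 mm wide; open, the fingers measure 128 mm over their backs; the gripper's body (75 mm by 189 mm) begins 69 mm behind the grasp point.
Start: joints at [-1.264, 0.353, 1.633, -0, 1.155, -0.002], TCP at [189.946, -595.44, 222.583] pointing down, gripper open.
Joint ranges: [-2.63, 2.63], [-0.92, 2.1], [0.06, 2.66], [-1.3, 4.44], [0, 2.69], [-3.02, 3.02]. Speed limits (rad/s): [2.22, 2.22, 2.79, 3.14, 3.14, 3.14].

### API

Orientations are given as a unit quaternion [w, x, y, z].
In Python, from workcell import arm, cams gives the robot as it stands. The module is installed in compiled form; this text tells all that it offers.
- The arm moves only by the tool apply_moves, never from a script. Its argument "plan" is text: rows parted by semicolons, each of 7 numbers parted by spaces: the gripper command: -1 is fully open, 1 is shut, values between are in proportion, then the shift along the tool's x, y, z in cm, then the turn, a rotation vector about the tool's x, y, z in degrees. In form: gripper dx dy dz rx ry rz; .... A call has 1 to 20 rows; each row shifts and turns the pose as measured when the row begins, along the tool's axes as they then stand; what a row does not reach is not made up. A row lasts 1/12 s, in which the tool goes at most 41.7 mm and 7.16 degrees, less where a joint would pass 70% of its speed; a pose out of reach is approached as far as the arm can. A call with a gripper value outside its range is refused whole. The fingers move at their own pace and stop on an object; "force" is the grip in N (left out, the last holds). Time passes only in rows, so rows that do not move let the fingers close. It gives the time, the measured TCP pose, the force and the opening at its end, in the units of the state.
- arm.state(): the state, without advancing time (a new reading comes with each control period).
- cams.read_camera(name): name is "scene" or "top"; returns a dict with "image" (480x640x3 uint8, red, green, blue), "K" (3x3 intrinsics, pixels), "R" (3x3) and "t" (3): a world point X has camera coordinates R X + t. Camera axes: x right, y down, z forward; pixel columns grow to the right and rows downward; lengths in mm; the calibration is good to about 2 mm. A picture is of the moment at which its call begins. There is no depth.
- arm.sign_off(): hands the job in, once; it reports no verdict.
Trained networks look in the newest picture that a camera, given by its name, has taken for a name from the list of things; names that differ only in an ending like _2 or _b are one class to them, and where a whole thing is asked for, a point or a joint stands for the part that bears it (a point fixed in the world has none). Each returns a list of dicts, best first, with "confidence" (0 to 1); they miss things now and then, are a little off and sometimes report something else, mostly with a low value. They report only what shows in the picture. A call takes as long as a camera call. They do not tell look-alikes from the thing itself.
- cams.spot_in(camera, target): "xy" ([column, row] as shares, 0 to 1, of the picture: columns of its width, rows of its height, amid what is visible of it).
- cams.masks_of(camera, target): "region" (480x640 bool, what is visible of it) and "xy" ([column, row] as shares, 0 to 1, of the picture: columns of its width, rows of its height, amid what is visible of it).
The state is a dict: "time_s": time; "qpos": joint angles; "qvel": joint speeds; "effort": joint torques, N m; "ee_pos": TCP position; "eef_rot": TCP orientation; "wrist_force": force on the tool from outside, world axes, zero at the start; "moment": the same for the moment, N m; "opening": finger opening in mm.
Only numpy, scipy, OpenCV 4.12 (cv2) and the standard library are available. Lean on these libraries where they do the work, as an engineer would, in place of code of your own. Each camera call takes 0.05 s, during which the arm holds its last target.

## Working session

There is one attempt and no reset: what is moved stays moved. The work goes in short steps, Python scripts to look and compute and a tool call to move; the robot and the scene stay as the last step left them, time stands still between calls to the robot, and variables do not carry over. Pictures are saved under pics/ and viewed, and the job is handed in when it is done.

Besides the shell and the picture viewer there is one more tool, called after "Emit:" as a command line: name --argument value ..., lists and objects as JSON in quotes. apply_moves: Moves the arm, as the interface text tells. Its arguments: {"type":"object","properties":{"plan":{"type":"string"},"force":{"type":"number"}},"required":["plan"]}

```bash
mkdir -p pics; ls
cat > h.py <<'E'
import numpy as np, cv2
from workcell import arm, cams
def snap(n,f):
    r=cams.read_camera(n); cv2.imwrite('pics/'+f,r['image'][:,:,::-1]); return r
E
python3 - <<'E'
from h import *
for n in('scene','top'):
    r=snap(n,n+'0.png'); print(n,r['K'],r['R'],r['t'])
print(arm.state())
E
```

```text
pics
scene [[554.71990089   0.         314.04255209]
 [  0.         554.71990089 239.73227876]
 [  0.           0.           1.        ]] [[-0.07620166  0.99707558  0.0057963 ]
 [ 0.64718006  0.05388145 -0.76043064]
 [-0.75851914 -0.05419483 -0.64939329]] [ 156.05855467 -232.46010411 2011.30128816]
top [[609.58306974   0.         320.38071333]
 [  0.         609.58306974 245.74509119]
 [  0.           0.           1.        ]] [[-0.0196613  -0.9997619   0.00946498]
 [-0.98866052  0.01803159 -0.14908132]
 [ 0.14887515 -0.01228879 -0.98877964]] [-127.23208845  541.32814609 1444.16723958]
{'time_s': 0.1, 'qpos': array([-1.26439659e+00,  3.53612262e-01,  1.63407072e+00, -3.22844962e-06,
        1.15519270e+00, -2.37369999e-03]), 'qvel': array([ 0.0004538 ,  0.00057772, -0.00471648, -0.00046799, -0.00117504,
       -0.00015543]), 'effort': array([-5.17999051e-04, -5.94906485e+01, -3.34930122e+01,  6.98573166e-02,
        1.82821741e-02, -1.86396750e-05]), 'ee_pos': array([ 189.81196462, -595.0131667 ,  221.91322485]), 'eef_rot': array([-6.33894239e-04,  9.88105720e-01,  1.53774754e-01, -9.86029469e-05]), 'wrist_force': array([ 0.1251631 ,  0.20068634, -0.09365847]), 'moment': array([-0.01860444, -0.04785161,  0.01633782]), 'opening': 91.8193100048336}
```

View pics/scene0.png

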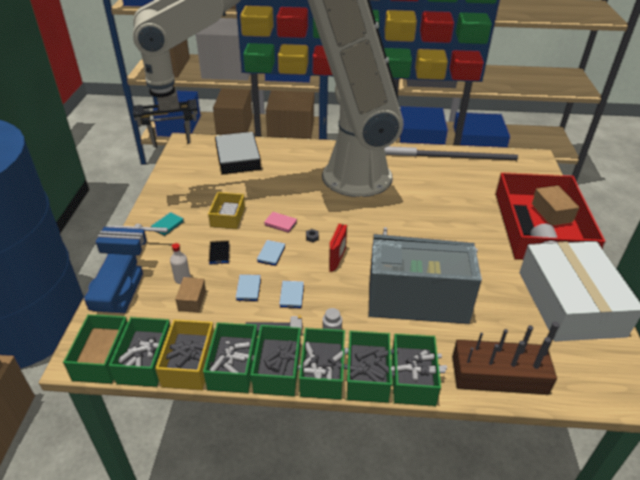

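View pics/top0.png

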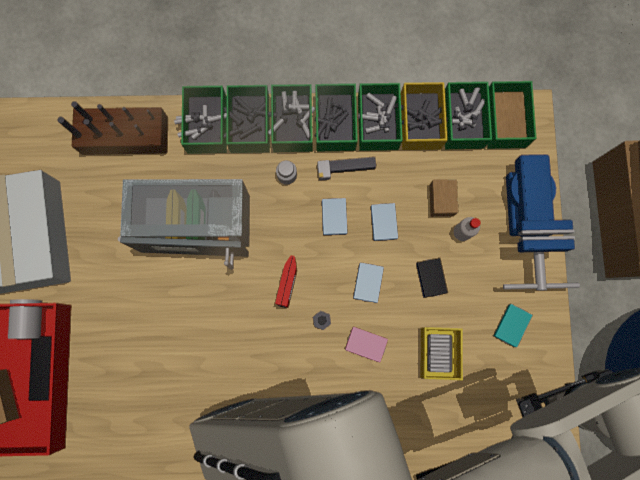

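```bash
cat >> h.py <<'E'
def proj(r,P):
    P=np.atleast_2d(P).astype(float); c=P@r['R'].T+r['t']; q=c@r['K'].T; return q[:,:2]/q[:,2:]
def ray(r,px,z):
    px=np.atleast_2d(px).astype(float); d=np.c_[px,np.ones(len(px))]@np.linalg.inv(r['K']).T@r['R']
    o=-r['R'].T@r['t']; return o+d*((z-o[2])/d[:,2])[:,None]
def tri(rs,pxs):
    A=[];b=[]
    for r,p in zip(rs,pxs):
        d=r['R'].T@np.linalg.inv(r['K'])@np.array([p[0],p[1],1.]); d/=np.linalg.norm(d); o=-r['R'].T@r['t']
        M=np.eye(3)-np.outer(d,d); A.append(M); b.append(M@o)
    return np.linalg.solve(sum(A),sum(b))
def crop(r,f,x0,y0,x1,y1,s):
    cv2.imwrite('pics/'+f,cv2.resize(r['image'][y0:y1,x0:x1,::-1],None,fx=s,fy=s,interpolation=cv2.INTER_CUBIC))
E
python3 - <<'E'
from h import *
R={n:cams.read_camera(n) for n in('scene','top')}
crop(R['top'],'tc1.png',110,165,310,315,4)
crop(R['top'],'tc2.png',300,140,500,290,4)
crop(R['scene'],'sc1.png',310,215,490,335,4)
for t in ['base_box_centre','box1_centre','red_case_centre','cabinet','yellow_case_centre','green_case_centre','black_case_centre','door_hinge','door_handle','catch_pad','hex_nut','carton','bushing','tool_holder','oil_bottle','yellow_bin']:
    for n in R:
        print(t,n,[(round(d['confidence'],2),(np.array(d['xy'])*[640,480]).round(1).tolist()) for d in cams.spot_in(n,t)])
E
```

```text
base_box_centre scene [(0.57, [218.0, 249.2])]
base_box_centre top [(0.58, [430.4, 277.6]), (0.49, [366.2, 283.0])]
box1_centre scene [(0.74, [170.2, 224.1]), (0.73, [250.2, 286.2])]
box1_centre top [(0.63, [513.4, 324.7]), (0.61, [383.7, 222.3])]
red_case_centre scene [(0.64, [340.8, 247.8])]
red_case_centre top [(0.64, [286.0, 283.6])]
cabinet scene [(0.88, [424.4, 280.3])]
cabinet top [(0.8, [185.1, 216.5]), (0.58, [342.5, 169.0])]
yellow_case_centre scene [(0.44, [188.0, 295.4])]
yellow_case_centre top []
green_case_centre scene []
green_case_centre top [(0.3, [182.1, 218.2])]
black_case_centre scene [(0.16, [292.2, 293.2])]
black_case_centre top []
door_hinge scene [(0.95, [414.7, 240.8]), (0.64, [268.1, 254.5])]
door_hinge top [(0.55, [190.9, 245.5])]
door_handle scene [(0.66, [416.4, 240.9])]
door_handle top [(0.98, [190.8, 245.7])]
catch_pad scene []
catch_pad top [(0.39, [221.6, 239.2])]
hex_nut scene [(0.71, [313.7, 235.2])]
hex_nut top [(0.74, [191.9, 244.6]), (0.57, [222.3, 237.8]), (0.48, [319.7, 323.1]), (0.3, [445.0, 196.2])]
carton scene [(0.76, [188.3, 293.1])]
carton top [(0.72, [442.9, 197.3]), (0.58, [189.2, 242.3])]
bushing scene [(0.91, [330.8, 318.8]), (0.22, [417.5, 238.7])]
bushing top [(0.56, [286.5, 172.1])]
tool_holder scene [(0.83, [289.9, 321.0])]
tool_holder top [(0.82, [342.7, 168.4])]
oil_bottle scene [(0.98, [179.0, 261.5])]
oil_bottle top []
yellow_bin scene [(0.87, [227.8, 208.0]), (0.5, [340.8, 246.5])]
yellow_bin top [(0.57, [440.7, 351.7])]
```

View pics/tc1.png

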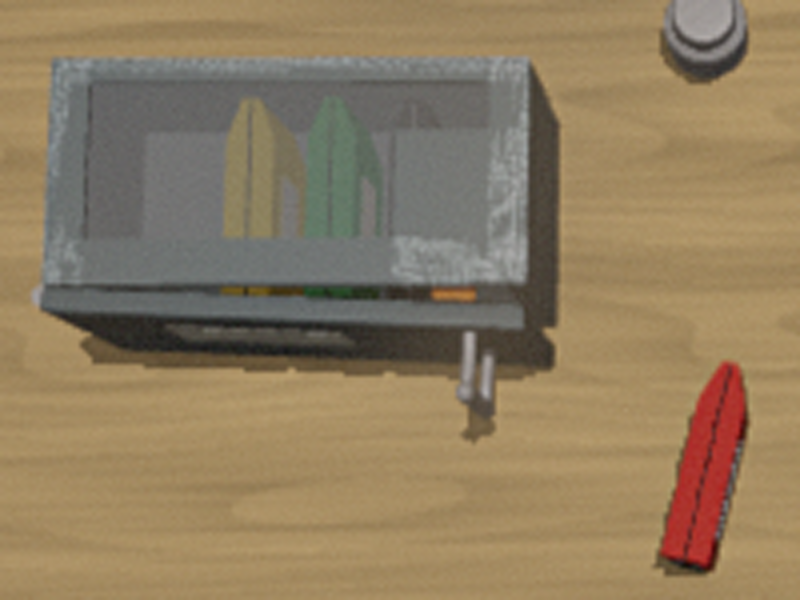

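View pics/tc2.png

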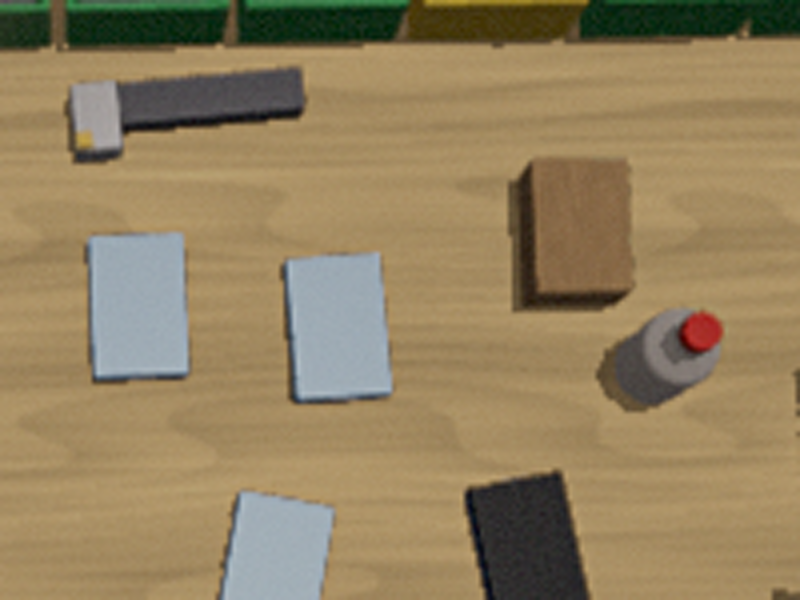

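View pics/sc1.png

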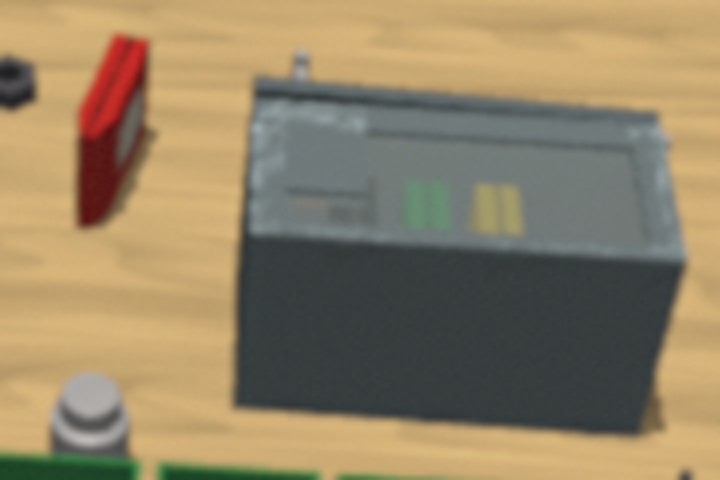

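```bash
cat >> h.py <<'E'
def rz(a): c,s=np.cos(a),np.sin(a); return np.array([[c,-s],[s,c]])
def poly(r,pose,pts):  # pts Nx3 local
    P=np.array(pts,float).copy(); P[:,:2]=P[:,:2]@rz(pose[2]).T+pose[:2]; return proj(r,P)
def soft(shape,polys,off,S=8):
    im=np.zeros((shape[0]*S,shape[1]*S),np.uint8)
    for q in polys:
        cv2.fillPoly(im,[np.round(((q-off+0.5)*S-0.5)*16).astype(np.int32)],255,shift=4)
    return cv2.GaussianBlur(cv2.resize(im,(shape[1],shape[0]),interpolation=cv2.INTER_AREA).astype(float)/255,(0,0),0.6)
from scipy.optimize import minimize
def fit(r,img,pts,pose0,colfg,colbg,pad=14,hull=False):
    """top-face (polygon) fit: image unmixed along fg-bg colour axis"""
    q=poly(r,pose0,pts); x0,y0=np.floor(q.min(0)-pad).astype(int); x1,y1=np.ceil(q.max(0)+pad).astype(int)
    sub=img[y0:y1,x0:x1].astype(float); ax=np.array(colfg,float)-colbg
    a=np.clip(((sub-colbg)@ax)/(ax@ax),0,1)
    def cost(p):
        q=poly(r,p,pts)
        if hull: q=cv2.convexHull(q.astype(np.float32))[:,0].astype(float)
        return ((soft(a.shape,[q],np.array([x0,y0]))-a)**2).sum()
    best=None
    for s in (8.,2.):
        p0=pose0 if best is None else best.x
        best=minimize(cost,p0,method='Nelder-Mead',options=dict(initial_simplex=[p0,p0+np.array([s,0,0]),p0+np.array([0,s,0]),p0+np.array([0,0,s*.02])],xatol=.02,fatol=1e-4))
    return best.x,best.fun
def avg(n,k=4):
    rs=[cams.read_camera(n) for _ in range(k)]; r=rs[0]; r['avg']=np.mean([q['image'].astype(float) for q in rs],0); return r
def rect(l,w,z): return [[-l/2,-w/2,z],[l/2,-w/2,z],[l/2,w/2,z],[-l/2,w/2,z]]
E
python3 - <<'E'
from h import *
t=avg('top'); s=avg('scene'); im=t['avg']
np.savez('r0.npz',t=im,s=s['avg'])
for n,p in dict(A=(334,216),B=(384,222),C=(368,283),base=(432,278),turq=(513,325),pink=(367,344),red=(284,290)).items():
    print(n,im[p[1],p[0]].round(),ray(t,p,18)[0].round())
print('wood',im[255,340].round(),im[255,410].round(), im[310,345].round())
c=np.array([(52,60),(528,60),(527,285),(42,283)])/4+[110,165]-.4
X=ray(t,c,165); print(X.round(1)); print([np.linalg.norm(X[i]-X[(i+1)%4]).round(1) for i in range(4)])
c=np.array([(258,78),(655,115),(685,260),(245,235)])/4+[310,215]-.4
X=ray(s,c,165); print(X.round(1)); print([np.linalg.norm(X[i]-X[(i+1)%4]).round(1) for i in range(4)])
E
```

```text
A [157. 170. 180.] [ 617. -173.   18.]
B [158. 171. 180.] [ 599. -297.   18.]
C [162. 174. 183.] [ 448. -253.   18.]
base [46. 45. 45.] [ 457. -411.   18.]
turq [ 52. 142. 136.] [ 339. -603.   18.]
pink [180. 132. 148.] [ 300. -246.   18.]
red [122.  47.  42.] [434. -47.  18.]
wood [177. 152. 106.] [169. 144. 101.] [164. 138.  96.]
[[679.6 308.3 165. ]
 [674.9  39.5 165. ]
 [545.7  40.2 165. ]
 [551.8 310.2 165. ]]
[np.float64(268.8), np.float64(129.2), np.float64(270.1), np.float64(127.8)]
[[525.7  45.9 165. ]
 [542.2 309.1 165. ]
 [679.7 308.2 165. ]
 [679.8  36.9 165. ]]
[np.float64(263.8), np.float64(137.5), np.float64(271.3), np.float64(154.4)]
```

```bash
cat >> h.py <<'E'
from scipy.ndimage import map_coordinates, gaussian_filter1d
from scipy.optimize import least_squares
def edgepts(img,a,b,w=5,n=40,m=.08):
    """subpixel gradient-peak points along segment a-b; returns points"""
    a=np.array(a,float);b=np.array(b,float); d=(b-a)/np.linalg.norm(b-a); nrm=np.array([-d[1],d[0]])
    s=np.linspace(m,1-m,n); o=np.arange(-w,w+.01,.25); out=[]
    P=a+(b-a)*s[:,None]
    C=P[:,None]+o[None,:,None]*nrm
    prof=np.stack([map_coordinates(img[...,k],[C[...,1],C[...,0]],order=1) for k in range(3)],-1)
    prof=gaussian_filter1d(prof,3,axis=0); prof=gaussian_filter1d(prof,2,axis=1)
    g=np.linalg.norm(np.gradient(prof,axis=1),axis=-1)
    k=g.argmax(1); out=P+o[k][:,None]*nrm
    ok=(k>1)&(k<len(o)-2); return out[ok],g.max(1)[ok]
def fitedges(items,pose0,it=4,w=5):
    """items: list of (r,img,A3,B3) local 3D segment"""
    p=np.array(pose0,float)
    for i in range(it):
        E=[]
        for r,img,A,B in items:
            q=poly(r,p,[A,B]); e,_=edgepts(img,q[0],q[1],w=max(w-i,2)); E.append(e)
        def res(p):
            o=[]
            for (r,img,A,B),e in zip(items,E):
                q=poly(r,p,[A,B]); d=(q[1]-q[0])/np.linalg.norm(q[1]-q[0]); o.append((e-q[0])@np.array([-d[1],d[0]]))
            return np.concatenate(o)
        sol=least_squares(res,p,loss='soft_l1',f_scale=.5,x_scale=[1,1,.01]); p=sol.x
    o=[]; 
    for (r,img,A,B),e in zip(items,E):
        q=poly(r,p,[A,B]); d=(q[1]-q[0])/np.linalg.norm(q[1]-q[0]); v=(e-q[0])@np.array([-d[1],d[0]]); o.append((round(np.median(v),2),round(v.std(),2)))
    return p,o
E
cat > fit0.py <<'E'
from h import *
z=np.load('r0.npz'); t=cams.read_camera('top'); s=cams.read_camera('scene'); ti,si=z['t'],z['s']
H=165
bl,br,fl,fr=[65,135,H],[65,-135,H],[-65,135,H],[-65,-135,H]
top=[(t,ti,bl,br),(t,ti,br,fr),(t,ti,fl,bl),(t,ti,fr,fl)]
sc=[(s,si,bl,br),(s,si,[65,-135,0],[65,-135,H]),(s,si,[65,135,0],[65,135,H])]
p0=[613,174.5,-.02]
for nm,L in (('top',top),('scene',sc),('both',top+sc)): print(nm,*fitedges(L,p0))
R=rect(90,60,18); e=lambda r,i:[(r,i,R[k],R[(k+1)%4]) for k in range(4)]
for nm,p in dict(A=[617,-173,0.],B=[599,-297,.05],C=[448,-253,-.15],base=[457,-411,.1]).items():
    x,o=fitedges(e(t,ti),p); y,o2=fitedges(e(s,si),x); 
    print(nm,x.round(3),o,'| scene',y.round(3),o2)
E
python3 fit0.py
```

```text
top [ 6.14114832e+02  1.74708794e+02 -1.44405666e-02] [(np.float64(-0.05), np.float64(0.07)), (np.float64(-0.0), np.float64(0.13)), (np.float64(0.0), np.float64(0.11)), (np.float64(0.04), np.float64(0.12))]
scene [ 6.15133136e+02  1.74280977e+02 -2.40508100e-02] [(np.float64(0.09), np.float64(0.2)), (np.float64(-0.51), np.float64(0.64)), (np.float64(0.21), np.float64(0.25))]
both [ 6.14278456e+02  1.74581274e+02 -1.74740634e-02] [(np.float64(-0.03), np.float64(0.02)), (np.float64(-0.02), np.float64(0.17)), (np.float64(0.02), np.float64(0.12)), (np.float64(-0.21), np.float64(0.12)), (np.float64(-0.27), np.float64(0.14)), (np.float64(-0.74), np.float64(0.62)), (np.float64(0.0), np.float64(0.25))]
A [ 6.17786e+02 -1.73900e+02  2.60000e-02] [(np.float64(-0.26), np.float64(0.13)), (np.float64(-0.22), np.float64(0.2)), (np.float64(-0.37), np.float64(0.17)), (np.float64(-0.26), np.float64(0.09))] | scene [ 6.19852e+02 -1.73127e+02  2.20000e-02] [(np.float64(-0.06), np.float64(0.04)), (np.float64(0.29), np.float64(0.01)), (np.float64(-0.17), np.float64(0.14)), (np.float64(0.45), np.float64(0
[... 511 characters left out ...]
, np.float64(0.11)), (np.float64(-0.37), np.float64(0.04)), (np.float64(-0.25), np.float64(0.12))] | scene [ 4.62370e+02 -2.55231e+02 -1.99000e-01] [(np.float64(-0.1), np.float64(0.29)), (np.float64(0.86), np.float64(0.07)), (np.float64(-0.1), np.float64(0.07)), (np.float64(1.31), np.float64(0.06))]
base [ 4.58638e+02 -4.09201e+02  1.71000e-01] [(np.float64(0.5), np.float64(0.09)), (np.float64(0.0), np.float64(0.05)), (np.float64(0.51), np.float64(0.07)), (np.float64(-0.0), np.float64(0.12))] | scene [ 4.72858e+02 -4.06312e+02  1.80000e-01] [(np.float64(-0.24), np.float64(0.12)), (np.float64(0.76), np.float64(0.12)), (np.float64(-0.26), np.float64(0.12)), (np.float64(1.24), np.float64(0.0))]
```

```bash
cat > fit1.py <<'E'
from h import *
z=np.load('r0.npz'); t=cams.read_camera('top'); s=cams.read_camera('scene'); ti,si=z['t'],z['s']
cab=np.array([614.2,174.6,-.0155])
def c2w(P): P=np.array(P,float).copy(); P[:,:2]=P[:,:2]@rz(cab[2]).T+cab[:2]; return P
hinge=c2w([[-65,135,165]])[0]; print('hinge',hinge)
# door as pose (hinge x,y, yaw=cab yaw - theta): local x outer->inner, runs -y
def door(th): return np.array([hinge[0],hinge[1],cab[2]-th])
for r,img,n in((t,ti,'top'),(s,si,'scene')):
  for xd in(-15,-1):
    best=[]
    for th in np.arange(-.02,.25,.005):
        q=poly(r,door(th),[[xd,-10,165],[xd,-260,165]])
        d=(q[1]-q[0]); S=np.linspace(0,1,80); nn=np.array([-d[1],d[0]])/np.linalg.norm(d)
        P=q[0]+d*S[:,None]
        f=lambda P:np.stack([map_coordinates(img[...,k],[P[:,1],P[:,0]],order=1) for k in range(3)],-1)
        best.append((np.linalg.norm((f(P+nn*.7)-f(P-nn*.7)).mean(0)).round(1),round(th,3)))
    print(n,xd,sorted(best)[::-1][:6])
# red
top=[[-59,-14,92],[35,-14,92],[59,-5,92],[59,5,92],[35,14,92],[-59,14,92]]
e=[(t,ti,top[k],top[(k+1)%6]) for k in range(6)]
es=[(s,si,top[k],top[(k+1)%6]) for k in range(6)]
p0=ray(t,[(110+707/4,165+465/4)],92)[0]; print(p0)
x,o=fitedges(e,[p0[0],p0[1],-.2],w=3); print('red',x,o); y,o=fitedges(es,x,w=3); print('red sc',y,o)
E
python3 fit1.py
```

```text
hinge [551.30022418 310.59124311 165.        ]
top -15 [(np.float64(75.8), np.float64(0.04)), (np.float64(70.1), np.float64(0.035)), (np.float64(69.8), np.float64(0.045)), (np.float64(56.6), np.float64(0.05)), (np.float64(55.4), np.float64(0.03)), (np.float64(42.0), np.float64(0.055))]
top -1 [(np.float64(70.7), np.float64(-0.005)), (np.float64(65.6), np.float64(0.0)), (np.float64(65.4), np.float64(-0.01)), (np.float64(53.1), np.float64(0.005)), (np.float64(52.5), np.float64(-0.015)), (np.float64(47.2), np.float64(0.05))]
scene -15 [(np.float64(56.6), np.float64(0.03)), (np.float64(56.2), np.float64(0.025)), (np.float64(55.7), np.float64(0.035)), (np.float64(54.7), np.float64(0.02)), (np.float64(53.5), np.float64(0.04)), (np.float64(52.5), np.float64(0.015))]
scene -1 [(np.float64(39.9), np.float64(-0.005)), (np.float64(39.9), np.float64(-0.01)), (np.float64(38.1), np.float64(-0.015)), (np.float64(37.4), np.float64(0.0)), (np.float64(36.7), np.float64(0.105)), (np.float64(36.3), np.float64(0.11))]
[448.92879583 -56.81953622  92.        ]
red [ 4.52734662e+02 -5.60367563e+01 -2.63765419e-01] [(np.float64(0.27), np.float64(0.44)), (np.float64(0.25), np.float64(0.33)), (np.float64(-0.01), np.float64(0.18)), (np.float64(0.25), np.float64(0.12)), (np.float64(0.48), np.float64(0.27)), (np.float64(0.01), np.float64(0.06))]
red sc [ 4.55017678e+02 -5.43221968e+01 -2.58637806e-01] [(np.float64(0.01), np.float64(0.2)), (np.float64(0.02), np.float64(0.15)), (np.float64(0.01), np.float64(0.1)), (np.float64(-0.0), np.float64(0.12)), (np.float64(-0.26), np.float64(0.56)), (np.float64(-0.01), np.float64(0.08))]
```

```bash
cat >> h.py <<'E'
CAB=np.array([614.2,174.6,-.0155])
def c2w(P,cab=None):
    cab=CAB if cab is None else cab
    P=np.atleast_2d(np.array(P,float)).copy(); P[:,:2]=P[:,:2]@rz(cab[2]).T+cab[:2]; return P
HINGE=c2w([[-65,135,165]])[0]
def d2w(th,P):
    P=np.atleast_2d(np.array(P,float)).copy(); P[:,:2]=P[:,:2]@rz(CAB[2]-th).T+HINGE[:2]; return P
from scipy.spatial.transform import Rotation as Ro
def Rdown(psi,tilt=0):
    """tool x at angle psi, z down; tilt>0: rotate about tool y so that fingers lean toward tool +x"""
    R=np.array([[np.cos(psi),np.sin(psi),0],[np.sin(psi),-np.cos(psi),0],[0,0,-1]])
    return R@Ro.from_euler('y',tilt).as_matrix()
def cur():
    s=arm.state(); q=s['eef_rot']; return s['ee_pos'],Ro.from_quat([q[1],q[2],q[3],q[0]]).as_matrix(),s
def rows(wps,g,start=None,vmax=35,wmax=6.5):
    """wps list of (pos,R). prints plan rows"""
    if start is None: p,R,_=cur()
    else: p,R=start
    out=[]
    for P,Q in wps:
        P=np.array(P,float); rv=Ro.from_matrix(R.T@Q).as_rotvec(); 
        n=int(max(1,np.ceil(np.linalg.norm(P-p)/vmax),np.ceil(np.degrees(np.linalg.norm(rv))/wmax)))
        for i in range(n):
            Ri=R@Ro.from_rotvec(rv*i/n).as_matrix()
            d=Ri.T@(P-p)/n/10; w=np.degrees(rv)/n
            out.append(f"{g:g} "+' '.join(f"{round(v,2)+0:g}" for v in d)+' '+' '.join(f"{round(v,1)+0:g}" for v in w))
        p,R=P,Q
    print(len(out)); print('; '.join(out))
E
python3 - <<'E'
from h import *
t=cams.read_camera('top'); s=cams.read_camera('scene')
print(tri([t,s],[(226,263),(385,228.7)]), ray(t,[(226.2,262.8)],155))
print(d2w(.04,[[-50,-238,155]]))
# check yellow/green
for nm,xs in dict(y=(226,273),g=(307,356)).items():
    for row in (180,235):
        print(nm,row,(ray(t,[(110+x/4-.4,165+row/4-.4) for x in xs],104)).round(1).tolist())
print('tips',ray(t,[(110+250/4,165+98/4),(110+332/4,165+97/4)],104))
rows([((488.2,75.7,230),Rdown(np.pi-.055))],-1)
E
```

```text
[486.65134348  76.42627421 154.05826822] [[486.97878398  75.18193653 155.        ]]
[[488.17499079  75.73127438 155.        ]]
y 180 [[621.8, 223.8, 104.0], [621.3, 196.3, 104.0]]
y 235 [[588.9, 223.2, 104.0], [588.4, 195.8, 104.0]]
g 180 [[620.9, 176.4, 104.0], [620.4, 147.6, 104.0]]
g 235 [[588.1, 175.9, 104.0], [587.6, 147.3, 104.0]]
tips [[669.92686722 209.59939587 104.        ]
 [669.69566138 161.33330734 104.        ]]
25
-1 1.95 -2.2 -0.03 0 0 -6.4; -1 2.18 -1.97 -0.03 0 0 -6.4; -1 2.39 -1.71 -0.03 0 0 -6.4; -1 2.56 -1.44 -0.03 0 0 -6.4; -1 2.71 -1.14 -0.03 0 0 -6.4; -1 2.82 -0.84 -0.03 0 0 -6.4; -1 2.89 -0.52 -0.03 0 0 -6.4; -1 2.93 -0.19 -0.03 0 0 -6.4; -1 2.93 0.13 -0.03 0 0 -6.4; -1 2.9 0.46 -0.03 0 0 -6.4; -1 2.83 0.78 -0.03 0 0 -6.4; -1 2.73 1.09 -0.03 0 0 -6.4; -1 2.59 1.38 -0.03 0 0 -6.4; -1 2.42 1.66 -0.03 0 0 -6.4; -1 2.22 1.92 -0.03 0 0 -6.4; -1 2 2.15 -0.03 0 0 -6.4; -1 1.75 2.36 -0.03 0 0 -6.4; -1 1.47 2.54 -0.03 0 0 -6.4; -1 1.18 2.69 -0.03 0 0 -6.4; -1 0.88 2.8 -0.03 0 0 -6.4; -1 0.56 2.88 -0.03 0 0 -6.4; -1 0.24 2.93 -0.03 0 0 -6.4; -1 -0.09 2.94 -0.03 0 0 -6.4; -1 -0.41 2.91 -0.03 0 0 -6.4; -1 -0.73 2.84 -0.03 0 0 -6.4
```

Emit:
apply_moves --plan "-1 2 -2.2 0 0 0 -6.4; -1 2.2 -2 0 0 0 -6.4; -1 2.4 -1.7 0 0 0 -6.4; -1 2.6 -1.4 0 0 0 -6.4; -1 2.7 -1.1 0 0 0 -6.4; -1 2.8 -0.8 0 0 0 -6.4; -1 2.9 -0.5 0 0 0 -6.4; -1 2.9 -0.2 0 0 0 -6.4; -1 2.9 0.1 0 0 0 -6.4; -1 2.9 0.5 0 0 0 -6.4; -1 2.8 0.8 0 0 0 -6.4; -1 2.7 1.1 0 0 0 -6.4; -1 2.6 1.4 0 0 0 -6.4; -1 2.4 1.7 0 0 0 -6.4; -1 2.2 1.9 0 0 0 -6.4; -1 2 2.2 0 0 0 -6.4; -1 1.8 2.4 0 0 0 -6.4; -1 1.5 2.5 0 0 0 -6.4; -1 1.2 2.7 0 0 0 -6.4; -1 0.9 2.8 0 0 0 -6.4"

```text
time_s: 4.17
ee_pos: [410.1, -29.2, 223.2]
eef_rot: [0.005, 0.248, 0.969, -0.002]
wrist_force: [1.5, -0.5, 0.0]
opening: 92.2
```

Run:
```python
from h import *
p,R,s=cur(); print(p.round(1),np.arctan2(R[1,0],R[0,0]),s['qpos'].round(2))
rows([((487.6,75.6,225),Rdown(np.pi-.055))],-1)
```

```text
[410.1 -29.2 223.2] 2.640926695233486 [-0.07  0.    2.07 -0.01  1.06 -1.14]
4
-1 -0.44 3.23 -0.05 -0.1 0.2 -6.4; -1 -0.8 3.16 -0.04 -0.1 0.2 -6.4; -1 -1.15 3.05 -0.04 -0.1 0.2 -6.4; -1 -1.48 2.9 -0.04 -0.1 0.2 -6.4
```

Emit:
apply_moves --plan "-1 -0.4 3.2 0 -0.1 0.2 -6.4; -1 -0.8 3.2 0 -0.1 0.2 -6.4; -1 -1.2 3 0 -0.1 0.2 -6.4; -1 -1.5 2.9 0 -0.1 0.2 -6.4; -1 0 0 0 0 0 0; -1 0 0 0 0 0 0"

```text
time_s: 4.67
ee_pos: [490.8, 87.7, 224.4]
eef_rot: [0.0, 0.009, 1.0, 0.002]
wrist_force: [-0.4, -0.3, -1.1]
opening: 91.7
```

Run:
```python
from h import *
p,R,s=cur(); print(p.round(1),np.arctan2(R[1,0],R[0,0]),s['qpos'].round(2))
rows([((487.6,75.6,138),Rdown(np.pi-.055))],-1,vmax=25)
```

```text
[490.8  87.7 224.4] 3.1231574673403597 [ 0.17  0.15  1.9   0.01  1.09 -1.38]
4
-1 0.08 -0.31 2.16 0.1 0 0.5; -1 0.07 -0.31 2.16 0.1 0 0.5; -1 0.07 -0.31 2.16 0.1 0 0.5; -1 0.07 -0.31 2.16 0.1 0 0.5
```

Emit:
apply_moves --plan "-1 0.2 -0.6 0 0.2 0 1; -1 0.1 -0.6 0 0.2 0 1; -1 0 0 0 0 0 0; -1 0 0 2 0 0 0; -1 0 0 2 0 0 0; -1 0 0 2 0 0 0; -1 0 0 1 0 0 0; -1 0 0 0 0 0 0; -1 0 0 0 0 0 0"

```text
time_s: 5.42
ee_pos: [483.9, 66.6, 154.3]
eef_rot: [0.001, 0.037, 0.999, -0.002]
wrist_force: [0.4, 0.1, -0.5]
opening: 91.9
```

Run:
```python
from h import *
p,R,s=cur(); print(p.round(1),np.arctan2(R[1,0],R[0,0]),s['qpos'].round(2))
rows([((487.6,75.6,138),Rdown(np.pi-.055))],-1,vmax=25)
t=snap('top','t2.png'); s=snap('scene','s2.png'); crop(t,'t2c.png',150,190,290,295,5); crop(s,'s2c.png',310,155,470,275,5)
```

```text
[483.9  66.6 154.3] 3.0666823228553994 [ 0.14  0.22  1.99 -0.01  0.93 -1.36]
1
-1 -0.3 0.93 1.62 -0.2 0.2 -1.1
```

View pics/t2c.png

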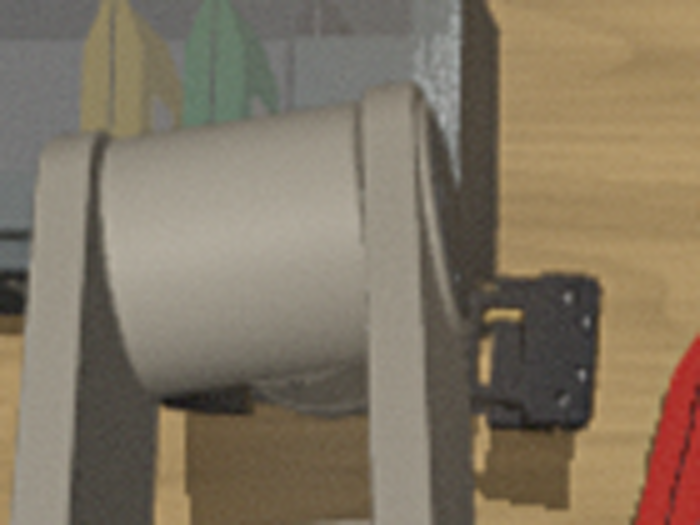

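View pics/s2c.png

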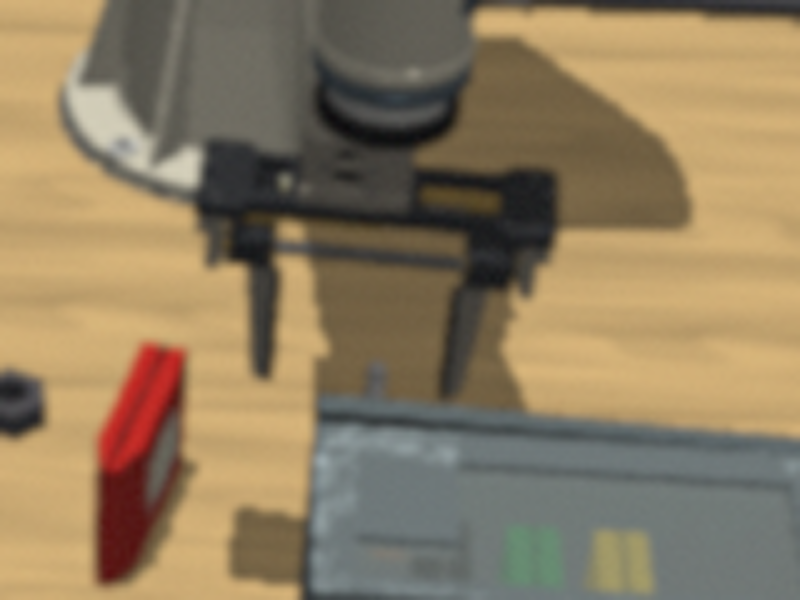

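Emit:
apply_moves --plan "-1 -0.3 0.8 0.8 0 0 -0.5; -1 0 0 0.8 0 0 0; -1 0 0 0 0 0 0; -1 0 0 0 0 0 0"

```text
time_s: 5.85
ee_pos: [490.7, 75.9, 140.0]
eef_rot: [0.005, 0.032, 0.999, -0.001]
wrist_force: [1.3, -0.0, -0.3]
opening: 91.9
```

Emit:
apply_moves --plan "-1 0.3 0 0 0 0 0; 1 0 0 0 0 0 0; 1 0 0 0 0 0 0; 1 0 0 0 0 0 0; 1 0 0 0 0 0 0; 1 0 0 0 0 0 0; 1 0 0 0 0 0 0; 1 0 0 0 0 0 0; 1 0 0 0 0 0 0; 1 0 0 0 0 0 0; 1 0 0 0 0 0 0" --force 20

```text
time_s: 6.77
ee_pos: [487.6, 76.3, 140.6]
eef_rot: [0.005, 0.032, 0.999, -0.001]
wrist_force: [-0.8, -0.0, -0.2]
opening: 27.2
```

Run:
```python
from h import *
p,R,s=cur(); print(p.round(1),np.arctan2(R[1,0],R[0,0]),s['qpos'].round(2),s['opening'],s['wrist_force'],s['moment'])
v=p[:2]-HINGE[:2]
for th in(0.04,.1,.18,.2): print(th,d2w(th,[[-50,-238,0]]))
```

```text
[487.6  76.3 140.6] 3.0770769736956805 [ 0.16  0.25  1.99 -0.01  0.89 -1.35] 27.190215836061416 [-0.84710374 -0.03137659 -0.2327065 ] [ 0.0572119  -0.13220566  0.00151134]
0.04 [[488.17499079  75.73127438   0.        ]]
0.1 [[474.20543744  79.93913742   0.        ]]
0.18 [[456.01951678  86.83783689   0.        ]]
0.2 [[451.56380249  88.78807319   0.        ]]
```

Emit:
apply_moves --plan "1 0 0 0 0 0 0; 1 0 0 0 0 0 0; 1 0 0 0 0 0 0; 1 0 0 0 0 0 0; 1 0 0 0 0 0 0; 1 0 0 0 0 0 0"

```text
time_s: 7.27
ee_pos: [488.3, 77.6, 140.6]
eef_rot: [0.006, 0.033, 0.999, -0.0]
wrist_force: [-0.2, 1.5, 0.1]
opening: 10.1
```

Emit:
apply_moves --plan "1 0.5 0.1 0 0 0 1.3; 1 0.5 0.1 0 0 0 1.3; 1 0.5 0.1 0 0 0 1.3; 1 0.5 0.1 0 0 0 1.3; 1 0.5 0.1 0 0 0 1.3; 1 0.5 0.1 0 0 0 1.3; 1 0.3 0.1 0 0 0 0.5; 1 0 0 0 0 0 0"

```text
time_s: 7.93
ee_pos: [456.6, 88.4, 140.6]
eef_rot: [0.007, 0.108, 0.994, -0.0]
wrist_force: [2.6, 0.6, -4.1]
opening: 10.5
```

```bash
cat >> h.py <<'E'
def thh(p):  # door angle from handle-held tcp
    v=np.array(p[:2])-HINGE[:2]; return CAB[2]-(np.arctan2(v[1],v[0])-np.arctan2(-238,-50))
E
python3 - <<'E'
from h import *
p,R,s=cur(); print(p.round(1),np.arctan2(R[1,0],R[0,0]),s['opening'],s['wrist_force'],'th',thh(p))
E
```

```text
[456.6  88.4 140.6] 2.9248512017386514 10.45303432709204 [ 2.62717099  0.562928   -4.06751027] th 0.1801096035107102
```

Emit:
apply_moves --plan "0.3 0 0 0 0 0 0; 0.3 0 0 0 0 0 0; 0.3 0 0 0 0 0 0; 0.3 0 0 0 0 0 0; 0.3 0 0 -1.5 0 0 0; 0.3 0 0 -2 0 0 0; 1 0 0 -1.5 0 0 0; 1 0 0 0 0 0 0; 1 0 0 0 0 0 0"

```text
time_s: 8.68
ee_pos: [455.6, 88.3, 191.3]
eef_rot: [0.005, 0.107, 0.994, -0.0]
wrist_force: [0.3, -0.2, -0.7]
opening: 14.4
```

Run:
```python
from h import *
p,R,s=cur(); print(p.round(1),np.arctan2(R[1,0],R[0,0]),s['opening'],s['wrist_force'])
rows([((*d2w(.18,[[12,-225,0]])[0][:2],p[2]),Rdown(np.pi-.0155-.18))],1,vmax=20)
print(d2w(.18,[[12,-225,0]]))
t=snap('top','t3.png'); s=snap('scene','s3.png'); crop(t,'t3c.png',110,180,270,300,5); crop(s,'s3c.png',310,155,470,275,5)
```

```text
[455.6  88.3 191.3] 2.9267602769216214 14.402313067597634 [ 0.29588969 -0.2366379  -0.74342903]
4
1 -1.56 0.32 0.02 0 0.2 -0.3; 1 -1.56 0.31 0.01 0 0.2 -0.3; 1 -1.56 0.31 0.01 0 0.2 -0.3; 1 -1.56 0.3 0 0 0.2 -0.3
[[519.36379937  87.54625937   0.        ]]
```

View pics/t3c.png

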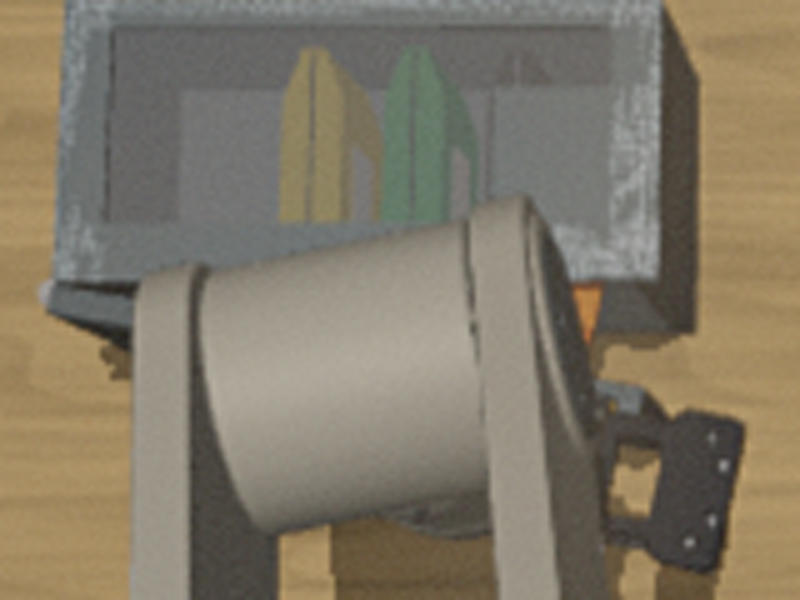

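View pics/s3c.png

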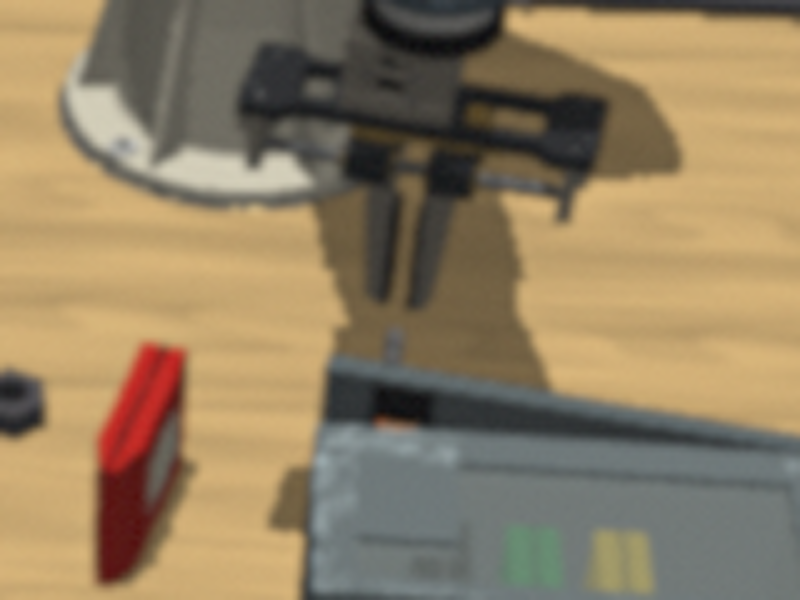

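Emit:
apply_moves --plan "1 -1.5 0.3 0 0 0.2 -0.3; 1 -1.5 0.3 0 0 0.2 -0.3; 1 -1.5 0.3 0 0 0.2 -0.3; 1 -1.4 0.3 0 0 0 -0.2; 1 0 0 0 0 0 0; 1 0 0 0 0 0 0"

```text
time_s: 9.28
ee_pos: [513.8, 87.2, 184.1]
eef_rot: [-0.005, 0.097, 0.995, -0.001]
wrist_force: [-0.1, 0.0, -0.1]
opening: 0.4
```

Run:
```python
from h import *
p,R,s=cur(); print(p.round(1),np.arctan2(R[1,0],R[0,0]),R[:,2],s['opening'],s['wrist_force'])
rows([((*d2w(.18,[[12,-225,0]])[0][:2],p[2]),Rdown(np.pi-.0155-.18))],1,vmax=20)
t=snap('top','t4.png'); s=snap('scene','s4.png'); crop(t,'t4c.png',110,180,270,300,5); crop(s,'s4c.png',310,185,430,275,6)
```

```text
[513.8  87.2 184.1] 2.9470383906191784 [-1.05991841e-02 -8.44808483e-04 -9.99943470e-01] 0.37704225574879474 [-0.10251507  0.04221767 -0.09423966]
1
1 -0.54 0.14 -0.01 -0.2 -0.6 0.1
```

View pics/s4c.png

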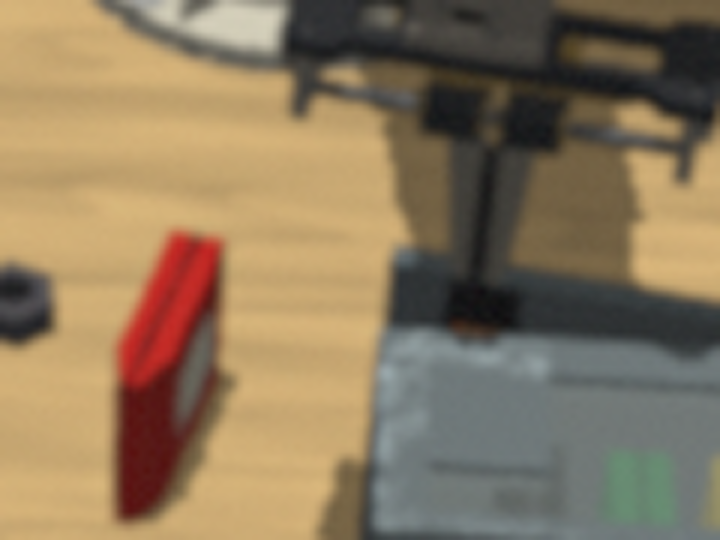

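Emit:
apply_moves --plan "1 -0.5 0.1 0 0 -0.5 0; 1 0 0 0 0 0 0; 1 0 0 1 0 0 0; 1 0 0 1 0 0 0; 1 0 0 0.5 0 0 0; 1 0 0 0 0 0 0; 1 0 0 0 0 0 0"

```text
time_s: 9.97
ee_pos: [516.2, 87.3, 156.4]
eef_rot: [-0.0, 0.097, 0.995, -0.001]
wrist_force: [1.5, -0.3, 1.5]
opening: 0.5
```

Emit:
apply_moves --plan "1 -0.1 0 0.5 0 0 0; 1 0 0 0.3 0 0 0; 1 0 0 0 0 0 0; 1 0 0 0 0 0 0"

```text
time_s: 10.3
ee_pos: [518.0, 87.1, 148.4]
eef_rot: [0.0, 0.097, 0.995, -0.001]
wrist_force: [-0.4, -0.8, 4.6]
opening: 0.3
```

Emit:
apply_moves --plan "1 0 0 0.3 0 0 0; 1 0 0 0.3 0 0 0; 1 0 0 0 0 0 0; 1 0 0 0 0 0 0"

```text
time_s: 10.63
ee_pos: [522.3, 86.8, 147.0]
eef_rot: [0.005, 0.096, 0.995, -0.001]
wrist_force: [-0.8, -0.3, 5.1]
opening: 0.2
```

Emit:
apply_moves --plan "1 0.3 0 0.4 0 0 0; 1 0.3 0 0.4 0 0 0; 1 0.2 0 0.4 0 0 0; 1 0 0 0.3 0 0 0"

```text
time_s: 10.97
ee_pos: [525.3, 86.9, 143.4]
eef_rot: [0.016, 0.095, 0.995, -0.001]
wrist_force: [-1.1, -4.7, 20.8]
opening: 0.4
```

Emit:
apply_moves --plan "1 0.3 0 -0.3 0 0 0; 1 0 0 0 0 0 0"

```text
time_s: 11.13
ee_pos: [524.6, 86.9, 149.1]
eef_rot: [0.019, 0.095, 0.995, -0.001]
wrist_force: [0.2, -0.6, 3.0]
opening: 0.0
```

```bash
cat >> h.py <<'E'
def stat(th=.18):
    p,R,s=cur(); psi=np.arctan2(R[1,0],R[0,0]); 
    q=rz(-(CAB[2]-th))@(p[:2]-HINGE[:2]); tip=p+8*R[:,2]; qt=rz(-(CAB[2]-th))@(tip[:2]-HINGE[:2])
    print('p',p.round(1),'psi',psi.round(3),'z',R[:,2].round(3),'door-local',q.round(1),'tip',qt.round(1),tip[2].round(1),'F',s['wrist_force'].round(1),'M',s['moment'].round(2),'open',round(s['opening'],1),'t',round(s['time_s'],1))
E
python3 - <<'E'
from h import *
stat(); t=snap('top','t5.png'); s=snap('scene','s5.png'); crop(t,'t5c.png',110,180,270,300,5); crop(s,'s5c.png',330,200,430,275,8)
E
```

```text
p [524.6  86.9 149.1] psi 2.951 z [ 0.038 -0.006 -0.999] door-local [  17.3 -224.6] tip [  17.6 -224.6] 141.1 F [ 0.2 -0.6  3. ] M [-0.11 -0.07 -0.07] open 0.0 t 11.1
```

View pics/s5c.png

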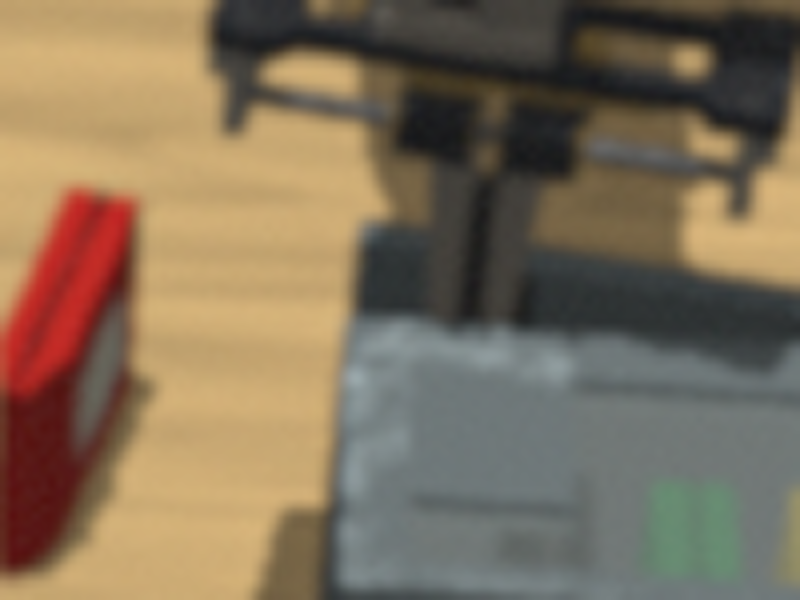

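View pics/t5c.png

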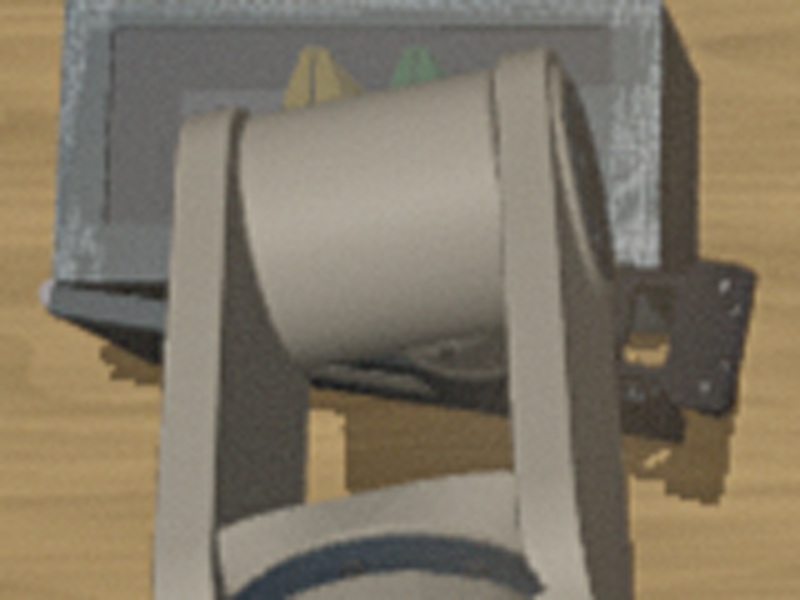

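Emit:
apply_moves --plan "1 0.3 0 0 0 1.1 0; 1 0.3 0 0 0 1.1 0; 1 0.1 0 0.1 0 0 0; 1 0.1 0 0.1 0 0 0"

```text
time_s: 11.57
ee_pos: [517.4, 88.1, 146.9]
eef_rot: [-0.002, 0.095, 0.995, 0.001]
wrist_force: [-0.7, -1.1, 4.6]
opening: 0.4
```

```bash
python3 -c "
from h import *
stat()"
```

```text
p [517.4  88.1 146.9] psi 2.951 z [-0.003  0.002 -1.   ] door-local [   9.9 -224.8] tip [   9.9 -224.8] 138.9 F [-0.7 -1.1  4.6] M [-0.33 -0.13  0.  ] open 0.4 t 11.6
```

Emit:
apply_moves --plan "1 0.1 0 0.3 0 0.2 0; 1 0.2 0 0.3 0 0.2 0; 1 0.3 0 0.3 0 0.2 0.3"

```text
time_s: 11.82
ee_pos: [516.6, 88.6, 142.9]
eef_rot: [-0.003, 0.097, 0.995, 0.001]
wrist_force: [-1.8, -10.6, 41.9]
opening: 0.4
```

```bash
python3 -c "
from h import *
stat()"
```

```text
p [516.6  88.6 142.9] psi 2.947 z [-0.006  0.003 -1.   ] door-local [   9.1 -224.5] tip [   9.1 -224.5] 134.9 F [ -1.8 -10.6  41.9] M [-1.85  0.16  0.04] open 0.4 t 11.8
```

Emit:
apply_moves --plan "1 0.4 0 -0.05 0 0.2 0; 1 0.5 0 0 0 0.2 0.5"

```text
time_s: 11.98
ee_pos: [510.3, 89.5, 145.6]
eef_rot: [-0.005, 0.101, 0.995, 0.001]
wrist_force: [-0.1, -3.3, 4.8]
opening: 0.6
```

```bash
python3 -c "
from h import *
stat()"
```

```text
p [510.3  89.5 145.6] psi 2.939 z [-0.01   0.004 -1.   ] door-local [   2.7 -224.9] tip [   2.6 -224.9] 137.6 F [-0.1 -3.3  4.8] M [-0.51 -0.17 -0.01] open 0.6 t 12.0
```

Emit:
apply_moves --plan "1 0.4 0 0.15 0 0.2 0.8; 1 0.5 0 0.1 0 0.2 1"

```text
time_s: 12.15
ee_pos: [502.0, 91.1, 144.0]
eef_rot: [-0.009, 0.117, 0.993, 0.002]
wrist_force: [-1.0, -2.5, 9.4]
opening: 0.1
```

```bash
python3 -c "
from h import *
stat()"
```

```text
p [502.   91.1 144. ] psi 2.906 z [-0.017  0.005 -1.   ] door-local [  -5.7 -224.9] tip [  -5.9 -224.8] 136.0 F [-1.  -2.5  9.4] M [-0.37 -0.18 -0.  ] open 0.1 t 12.2
```

Emit:
apply_moves --plan "1 0.5 0 0.05 0 0 1.2; 1 0.5 0 0.1 0 0 1.2; 1 0.5 0 0.1 0 0 1.2"

```text
time_s: 12.4
ee_pos: [488.7, 94.6, 143.5]
eef_rot: [-0.009, 0.15, 0.989, 0.001]
wrist_force: [-0.5, -5.3, 17.9]
opening: 0.6
```

```bash
python3 -c "
from h import *
stat(); stat(.32)"
```

```text
p [488.7  94.6 143.5] psi 2.84 z [-0.016  0.005 -1.   ] door-local [ -19.5 -224.1] tip [ -19.6 -224.1] 135.5 F [-0.5 -5.3 17.9] M [-0.94  0.11  0.05] open 0.6 t 12.4
p [488.7  94.6 143.5] psi 2.84 z [-0.016  0.005 -1.   ] door-local [  12.  -224.6] tip [  11.8 -224.6] 135.5 F [-0.5 -5.3 17.9] M [-0.94  0.11  0.05] open 0.6 t 12.4
```

Emit:
apply_moves --plan "1 0.6 0 -0.05 0 0 1.4; 1 0.6 0 0 0 0 1.4; 1 0.6 0 0.05 0 0 1.4; 1 0.6 0 0.05 0 0 1.4; 1 0.6 0 0 0 0 1.4; 1 0.6 0 0 0 0 1.4"

```text
time_s: 12.9
ee_pos: [454.2, 107.4, 144.6]
eef_rot: [-0.011, 0.226, 0.974, 0.0]
wrist_force: [0.5, -1.0, 7.5]
opening: 0.4
```

```bash
python3 -c "
from h import *
stat(.45)
t=snap('top','t6.png'); s=snap('scene','s6.png'); crop(t,'t6c.png',110,180,270,300,5); crop(s,'s6c.png',310,185,430,275,6)
"
```

```text
p [454.2 107.4 144.6] psi 2.686 z [-0.021  0.005 -1.   ] door-local [   4.5 -225.2] tip [   4.3 -225.2] 136.6 F [ 0.5 -1.   7.5] M [-0.28 -0.1  -0.04] open 0.4 t 12.9
```

View pics/s6c.png

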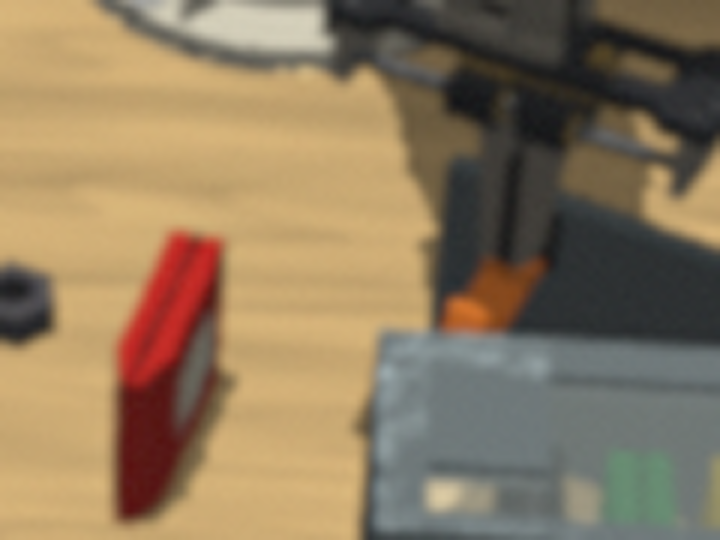

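Emit:
apply_moves --plan "1 0.8 0 -0.4 0 -0.5 2.5; 1 1.2 0 -0.3 0 -0.5 3.3; 1 1.5 0 0 0 0 3.9; 1 1.5 0 0 0 0 3.9; 1 1.5 0 0 0 0 3.9; 1 1.5 0 0 0 0 3.9; 1 1.5 0 0 0 0 3.9; 1 1.5 0 0 0 0 3.9"

```text
time_s: 13.67
ee_pos: [366.2, 179.3, 150.6]
eef_rot: [-0.006, 0.475, 0.88, -0.005]
wrist_force: [2.1, 1.1, 3.5]
opening: 0.4
```

```bash
python3 -c "
from h import *
p,R,s=cur(); psi=np.arctan2(R[1,0],R[0,0]);th=np.pi-.0155-psi; print(th,s['qpos'].round(2)); stat(th)
"
```

```text
0.9754520304903935 [ 0.45  0.12  2.14  0.01  0.91 -0.14]
p [366.2 179.3 150.6] psi 2.151 z [-0.016 -0.002 -1.   ] door-local [   8.4 -226.8] tip [   8.4 -226.9] 142.6 F [2.1 1.1 3.5] M [ 0.15 -0.57 -0.02] open 0.4 t 13.7
```

Emit:
apply_moves --plan "1 1.5 0 -0.1 0 0 3.9; 1 1.5 0 0 0 0 3.9; 1 1.5 0 0 0 0 3.9; 1 1.5 0 0 0 0 3.9; 1 1.5 0 0 0 0 3.9; 1 1.5 0 0 0 0 3.9; 1 1.5 0 0 0 0 3.9; 1 1.5 0 0 0 0 3.9; 1 1.5 0 0 0 0 3.9; 1 1.5 0 0 0 0 3.9; 1 0 0 0 0 0 0; 1 -0.8 0 0 0 0 0; 1 -1 0 -1 0 0 0; 1 0 0 -1 0 0 0"

```text
time_s: 14.83
ee_pos: [318.1, 311.2, 168.6]
eef_rot: [-0.009, 0.753, 0.658, -0.015]
wrist_force: [0.2, 0.4, -0.1]
opening: 0.2
```

```bash
python3 -c "
from h import *
p,R,s=cur(); psi=np.arctan2(R[1,0],R[0,0]);th=np.pi-.0155-psi; print(th,s['qpos'].round(2)); stat(th)
t=snap('top','t7.png'); s=snap('scene','s7.png')
"
```

```text
1.6898337868080404 [0.76 0.16 2.04 0.02 0.98 0.88]
p [318.1 311.2 168.6] psi 1.436 z [-0.035 -0.007 -0.999] door-local [  30.7 -231.1] tip [  30.8 -231.4] 160.6 F [ 0.2  0.4 -0.1] M [-0.07 -0.11 -0.01] open 0.2 t 14.8
```

View pics/t7.png

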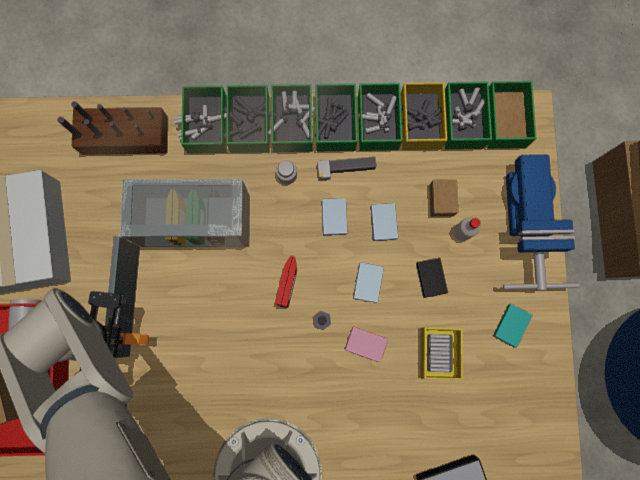

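View pics/s7.png

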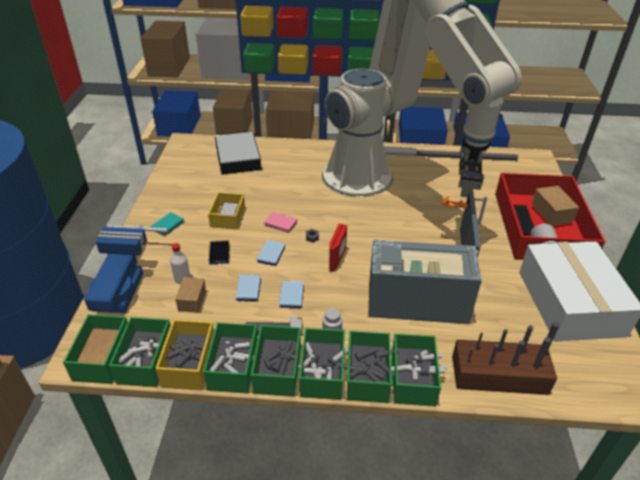

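```bash
cat > fit2.py <<'E'
from h import *
import sys
t=avg('top',4); s=avg('scene',4); ti,si=t['avg'],s['avg']
R=rect(90,60,18); e=lambda r,i:[(r,i,R[k],R[(k+1)%4]) for k in range(4)]
for nm,p in dict(A=[617.8,-173.9,.026],B=[602,-298,.054],C=[450.5,-253.9,-.204],base=[458.6,-409.2,.17]).items():
    x,o=fitedges(e(t,ti),p); print(nm,x.round(3),[a[0] for a in o])
top=[[-59,-14,92],[35,-14,92],[59,-5,92],[59,5,92],[35,14,92],[-59,14,92]]
def case(p,z,items=(0,1,2,3,4,5),w=3):
    T=[[a,b,c-92+z] for a,b,c in top]
    x,o=fitedges([(t,ti,T[k],T[(k+1)%6]) for k in items],p,w=w); y,o2=fitedges([(s,si,T[k],T[(k+1)%6]) for k in items],p,w=w)
    return x.round(3),[a[0] for a in o],y.round(3),[a[0] for a in o2]
print('red',case([453,-55.5,-.26],92))
for nm,p in dict(yel=[613,209.8,-.0155],gr=[613,161.6,-.0155]).items(): print(nm,case(p,104,(0,1,3,4)))
crop(t,'tcab.png',115,170,265,280,5); crop(s,'scab.png',360,225,490,325,6)
E
python3 fit2.py
```

```text
A [ 6.17809e+02 -1.73932e+02  2.80000e-02] [np.float64(-0.3), np.float64(-0.21), np.float64(-0.43), np.float64(-0.25)]
B [ 6.01964e+02 -2.98138e+02  5.30000e-02] [np.float64(-0.26), np.float64(-0.24), np.float64(-0.25), np.float64(-0.25)]
C [ 4.50520e+02 -2.53867e+02 -2.05000e-01] [np.float64(-0.38), np.float64(-0.25), np.float64(-0.37), np.float64(-0.25)]
base [ 4.58663e+02 -4.09232e+02  1.70000e-01] [np.float64(0.52), np.float64(-0.0), np.float64(0.53), np.float64(0.01)]
red (array([ 4.52746e+02, -5.60590e+01, -2.64000e-01]), [np.float64(0.25), np.float64(0.25), np.float64(-0.0), np.float64(0.25), np.float64(0.5), np.float64(0.0)], array([ 4.5501e+02, -5.4367e+01, -2.6000e-01]), [np.float64(-0.02), np.float64(-0.03), np.float64(0.03), np.float64(0.05), np.float64(-0.22), np.float64(-0.02)])
yel (array([ 6.12586e+02,  2.10887e+02, -2.10000e-02]), [np.float64(-0.01), np.float64(-0.03), np.float64(-0.01), np.float64(0.01)], array([ 6.29635e+02,  2.10552e+02, -4.20000e-02]), [np.float64(-0.21), np.float64(0.18), np.float64(-0.07), np.float64(-0.04)])
gr (array([6.11345e+02, 1.61331e+02, 2.80000e-02]), [np.float64(0.63), np.float64(0.01), np.float64(-0.01), np.float64(0.8)], array([ 6.08940e+02,  1.59239e+02, -8.80000e-02]), [np.float64(0.57), np.float64(-0.25), np.float64(0.36), np.float64(0.6)])
```

View pics/tcab.png

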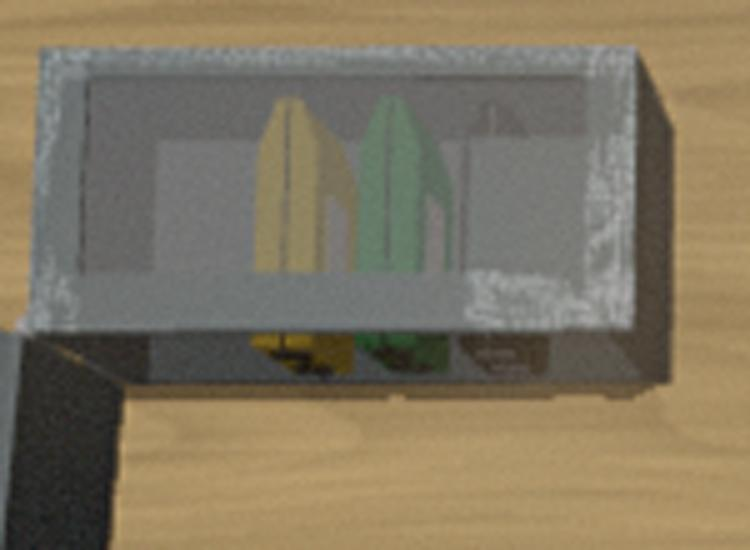

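```bash
cat > g1.py <<'E'
from h import *
RED=np.array([453.5,-55.5,-.262])
def gpt(pose,lx,zg,tilt):
    c=np.array([pose[0]+lx*np.cos(pose[2]),pose[1]+lx*np.sin(pose[2]),zg]); R=Rdown(pose[2],tilt); return c+11*R[:,2],R
if __name__=='__main__':
    T,R=gpt(RED,-48,70,np.radians(20)); print(T)
    p,Rc,_=cur()
    up=p+[0,0,60]
    pre=T+[0,0,75]
    rows([(up,Rc),(pre,R)],-1,vmax=30)
E
python3 g1.py
```

```text
[410.77188511 -44.04184842  59.66338117]
18
-1 -0.02 -0.09 -3 0 0 0; -1 -0.02 -0.09 -3 0 0 0; -1 -2.14 0.89 0.58 -1.1 1.1 6; -1 -2.04 1.09 0.56 -1.1 1.1 6; -1 -1.93 1.29 0.55 -1.1 1.1 6; -1 -1.79 1.47 0.54 -1.1 1.1 6; -1 -1.64 1.64 0.54 -1.1 1.1 6; -1 -1.47 1.8 0.54 -1.1 1.1 6; -1 -1.28 1.93 0.55 -1.1 1.1 6; -1 -1.08 2.04 0.57 -1.1 1.1 6; -1 -0.88 2.13 0.59 -1.1 1.1 6; -1 -0.66 2.2 0.62 -1.1 1.1 6; -1 -0.44 2.25 0.66 -1.1 1.1 6; -1 -0.21 2.27 0.69 -1.1 1.1 6; -1 0.01 2.27 0.74 -1.1 1.1 6; -1 0.23 2.24 0.78 -1.1 1.1 6; -1 0.45 2.19 0.83 -1.1 1.1 6; -1 0.66 2.11 0.88 -1.1 1.1 6
```

Emit:
apply_moves --plan "1 0 0 -3 0 0 0; 1 0 0 -3 0 0 0; -1 -2.1 0.9 0.6 -1.1 1.1 6; -1 -2 1.1 0.6 -1.1 1.1 6; -1 -1.9 1.3 0.6 -1.1 1.1 6; -1 -1.8 1.5 0.5 -1.1 1.1 6; -1 -1.6 1.6 0.5 -1.1 1.1 6; -1 -1.5 1.8 0.5 -1.1 1.1 6; -1 -1.3 1.9 0.5 -1.1 1.1 6; -1 -1.1 2 0.6 -1.1 1.1 6; -1 -0.9 2.1 0.6 -1.1 1.1 6; -1 -0.7 2.2 0.6 -1.1 1.1 6; -1 -0.4 2.2 0.7 -1.1 1.1 6; -1 -0.2 2.3 0.7 -1.1 1.1 6; -1 0 2.3 0.7 -1.1 1.1 6; -1 0.2 2.2 0.8 -1.1 1.1 6; -1 0.4 1.5 0.6 -1.1 1.1 6; -1 0 0 0 0 0 0"

```text
time_s: 16.83
ee_pos: [399.1, -25.6, 137.9]
eef_rot: [0.015, 0.979, -0.111, 0.173]
wrist_force: [-0.7, -0.4, 0.2]
opening: 92.0
```

```bash
cat > g2.py <<'E'
from g1 import *
T,R=gpt(RED,-48,70,np.radians(20)); p,Rc,s=cur(); print(p.round(1),s['qpos'].round(2),s['opening'])
rows([(T+[0,0,70],R)],-1,vmax=25); rows([(T,R)],-1,vmax=25)
E
python3 g2.py
```

```text
[399.1 -25.6 137.9] [-0.01 -0.04  2.41 -0.15  0.44  1.91] 91.95205511539474
1
-1 1.18 1.55 1.29 -1.2 0 1.8
4
-1 -0.3 0.4 1.97 -0.3 0 0.5; -1 -0.3 0.39 1.97 -0.3 0 0.5; -1 -0.3 0.39 1.97 -0.3 0 0.5; -1 -0.29 0.38 1.97 -0.3 0 0.5
```

Emit:
apply_moves --plan "-1 0.6 0.8 0.6 -0.6 0 0.9; -1 0.6 0.8 0.6 -0.6 0 0.9; -1 0 0 0 0 0 0; -1 0 0 0 0 0 0"

```text
time_s: 17.17
ee_pos: [411.8, -45.5, 130.1]
eef_rot: [0.023, 0.977, -0.126, 0.171]
wrist_force: [-0.2, -0.6, -0.1]
opening: 91.8
```

```bash
python3 g2.py
```

```text
[411.8 -45.5 130.1] [-0.05  0.    2.39 -0.18  0.42  1.92] 91.84177677999263
1
-1 -0.15 -0.12 -0.01 0 0.1 0.3
3
-1 -0.84 -0.04 2.19 0 0 0.1; -1 -0.84 -0.04 2.19 0 0 0.1; -1 -0.84 -0.04 2.19 0 0 0.1
```

Emit:
apply_moves --plan "-1 -0.8 0 2.1 0 0 0.1; -1 -0.8 0 2.1 0 0 0.1; -1 -0.7 0 1.8 0 0 0.1; -1 0 0 0 0 0 0; -1 0 0 0 0 0 0"

```text
time_s: 17.58
ee_pos: [414.5, -43.2, 66.1]
eef_rot: [0.022, 0.977, -0.124, 0.173]
wrist_force: [-0.4, 0.5, -0.0]
opening: 92.2
```

```bash
python3 g2.py; python3 -c "
from h import *
t=snap('top','t8.png'); s=snap('scene','s8.png'); crop(t,'t8c.png',220,220,340,320,6); crop(s,'s8c.png',290,185,410,285,6)"
```

```text
[414.5 -43.2  66.1] [-0.05  0.18  2.44 -0.37  0.19  2.13] 92.15396482962791
3
-1 0.62 0.06 -2.03 -0.1 0 0.2; -1 0.62 0.06 -2.03 -0.1 0 0.2; -1 0.62 0.06 -2.03 -0.1 0 0.2
1
-1 -0.54 0.17 0.48 -0.2 -0.1 0.5
```

View pics/s8c.png

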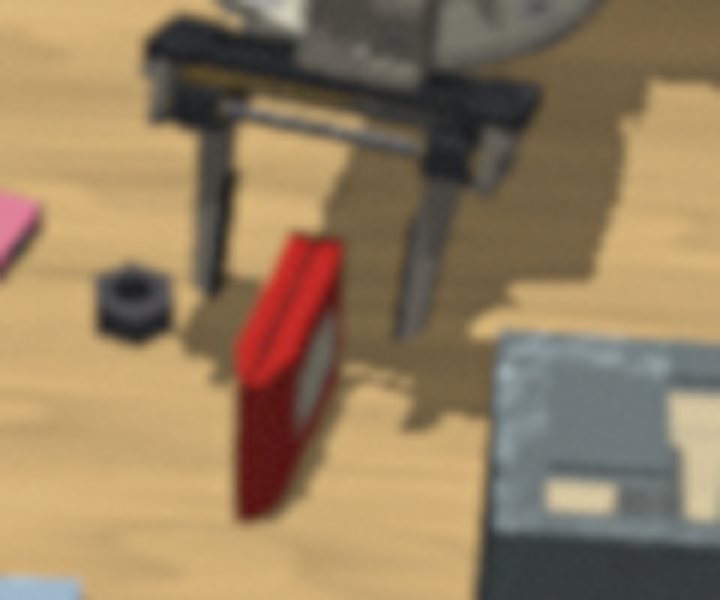

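View pics/t8c.png

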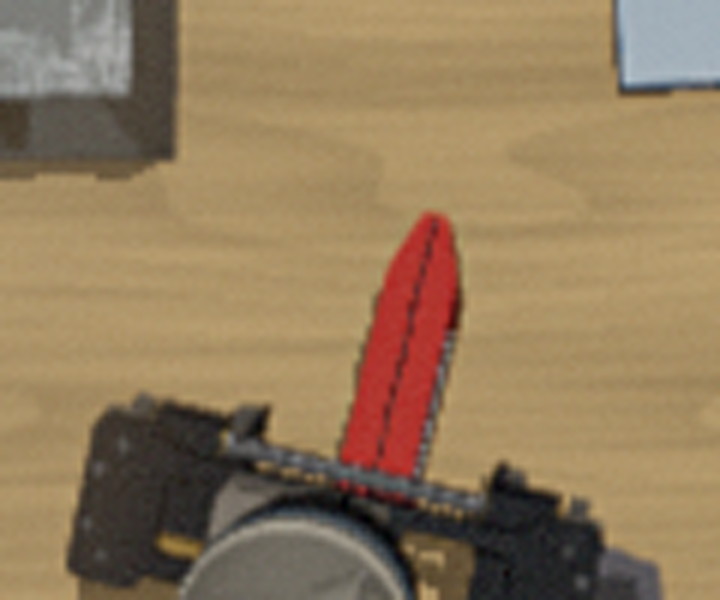

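Emit:
apply_moves --plan "-1 -0.4 0.1 0.4 0 0 0.3; 0.2 0 0 0 0 0 0; 0.4 0 0 0 0 0 0; 1 0 0 0 0 0 0; 1 0 0 0 0 0 0; 1 0 0 0 0 0 0; 1 0 0 0 0 0 0; 1 0 0 0 0 0 0; 1 0 0 0 0 0 0; 1 0 0 0 0 0 0; 1 0 0 0 0 0 0; 1 0 0 0 0 0 0; 1 0 0 0 0 0 0; 1 0 0 0 0 0 0" --force 40

```text
time_s: 18.85
ee_pos: [417.1, -44.0, 68.2]
eef_rot: [0.022, 0.975, -0.126, 0.18]
wrist_force: [-0.6, -0.5, 2.4]
opening: 27.9
```

```bash
python3 g2.py
```

```text
[417.1 -44.   68.2] [-0.05  0.17  2.44 -0.4   0.18  2.16] 27.92445834061428
3
-1 0.54 0.05 -1.99 -0.1 -0.3 0.1; -1 0.53 0.05 -1.99 -0.1 -0.3 0.1; -1 0.52 0.05 -1.99 -0.1 -0.3 0.1
1
-1 -0.87 0.17 0.58 -0.3 -0.8 0.2
```

```bash
cat > g3.py <<'E'
from h import *
import sys
LX=-42.; 
def tgt(cx,cy,zg,tilt=np.radians(20),lx=LX,yaw=None):
    g=c2w([[cx+lx,cy,zg]])[0]; R=Rdown(CAB[2] if yaw is None else yaw,tilt); return g+11*R[:,2],R
if __name__=='__main__':
    p,R,s=cur(); print(p.round(1),'gp',(p-11*R[:,2]).round(1),'tilt',np.degrees(np.arccos(-R[2,2])).round(1),'q',s['qpos'].round(2))
    cx,cy,zg=map(float,sys.argv[1:4])
    rows([tgt(cx,cy,zg)],1,vmax=25,wmax=3)
E
python3 g3.py -150 11.5 120
```

```text
[417.1 -44.   68.2] gp [413.3 -43.   78.5] tilt 20.8 q [-0.05  0.17  2.44 -0.4   0.18  2.16]
10
1 -0.33 -2.28 -0.56 0.5 -0.1 -1.3; 1 -0.28 -2.29 -0.54 0.5 -0.1 -1.3; 1 -0.22 -2.3 -0.52 0.5 -0.1 -1.3; 1 -0.17 -2.31 -0.5 0.5 -0.1 -1.3; 1 -0.12 -2.31 -0.48 0.5 -0.1 -1.3; 1 -0.07 -2.32 -0.47 0.5 -0.1 -1.3; 1 -0.02 -2.33 -0.45 0.5 -0.1 -1.3; 1 0.04 -2.33 -0.43 0.5 -0.1 -1.3; 1 0.09 -2.33 -0.41 0.5 -0.1 -1.3; 1 0.14 -2.33 -0.39 0.5 -0.1 -1.3
```

Emit:
apply_moves --plan "1 0.4 0 -1 0 0 0; 1 0.5 0 -1.5 0 0 0; 1 0.6 0 -1.5 0 0 0; 1 0 0 0 0 0 0; 1 0 0 0 0 0 0"

```text
time_s: 19.27
ee_pos: [413.7, -43.6, 109.8]
eef_rot: [0.022, 0.976, -0.126, 0.176]
wrist_force: [-0.6, -0.1, -2.4]
opening: 28.0
```

```bash
python3 g3.py -150 11.5 120;python3 -c "
from h import *
t=snap('top','t9.png'); s=snap('scene','s9.png'); crop(t,'t9c.png',220,220,340,320,6); crop(s,'s9c.png',290,185,410,285,6)"
```

```text
[413.7 -43.6 109.8] gp [410.  -42.7 120.1] tilt 20.4 q [-0.05  0.06  2.41 -0.21  0.33  1.97]
10
1 -0.44 -2.28 -0.16 0.5 0 -1.3; 1 -0.39 -2.29 -0.14 0.5 0 -1.3; 1 -0.34 -2.3 -0.12 0.5 0 -1.3; 1 -0.29 -2.31 -0.1 0.5 0 -1.3; 1 -0.23 -2.32 -0.08 0.5 0 -1.3; 1 -0.18 -2.32 -0.06 0.5 0 -1.3; 1 -0.13 -2.33 -0.04 0.5 0 -1.3; 1 -0.08 -2.33 -0.03 0.5 0 -1.3; 1 -0.02 -2.33 -0.01 0.5 0 -1.3; 1 0.03 -2.33 0.01 0.5 0 -1.3
```

View pics/s9c.png

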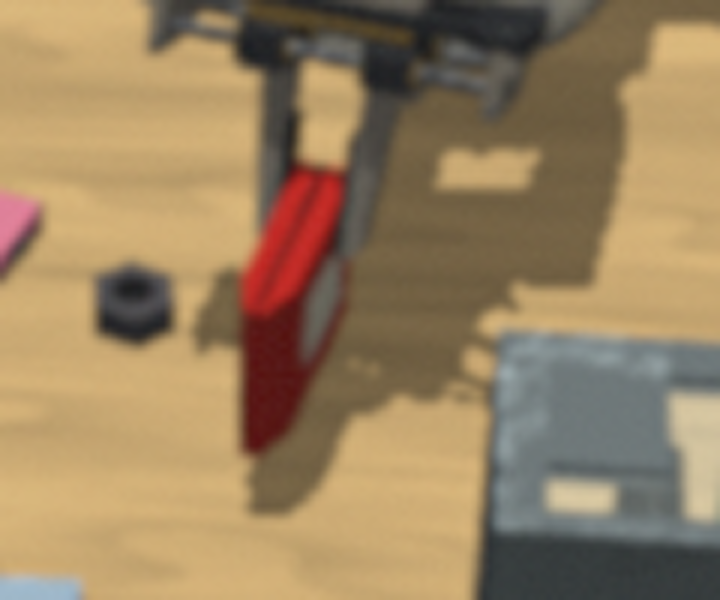

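Emit:
apply_moves --plan "1 -0.4 -2.3 -0.2 0.5 0 -1.3; 1 -0.4 -2.3 -0.1 0.5 0 -1.3; 1 -0.3 -2.3 -0.1 0.5 0 -1.3; 1 -0.3 -2.3 -0.1 0.5 0 -1.3; 1 -0.2 -2.3 -0.1 0.5 0 -1.3; 1 -0.2 -2.3 -0.1 0.5 0 -1.3; 1 -0.1 -2.3 0 0.5 0 -1.3; 1 -0.1 -2.3 0 0.5 0 -1.3; 1 0 -2 0 0.5 0 -1.3; 1 0 -1 0 0.5 0 -1.3; 1 0 0 0 0 0 0; 1 0 0 0 0 0 0; 1 0 0 0 0 0 0"

```text
time_s: 20.45
ee_pos: [418.8, 178.1, 95.8]
eef_rot: [0.001, 0.986, -0.002, 0.168]
wrist_force: [-0.5, 0.1, -2.9]
opening: 27.9
```

```bash
python3 g3.py -150 11.5 95;python3 -c "
from h import *
t=snap('top','t10.png'); s=snap('scene','s10.png'); crop(t,'t10c.png',110,175,260,300,5); crop(s,'s10c.png',350,190,490,310,5)"
```

```text
[418.8 178.1  95.8] gp [415.1 178.1 106.1] tilt 19.4 q [ 0.53  0.17  2.32 -0.45  0.4   2.5 ]
1
1 0.32 -1.1 1.29 -0.1 0.6 0.6
```

View pics/s10c.png

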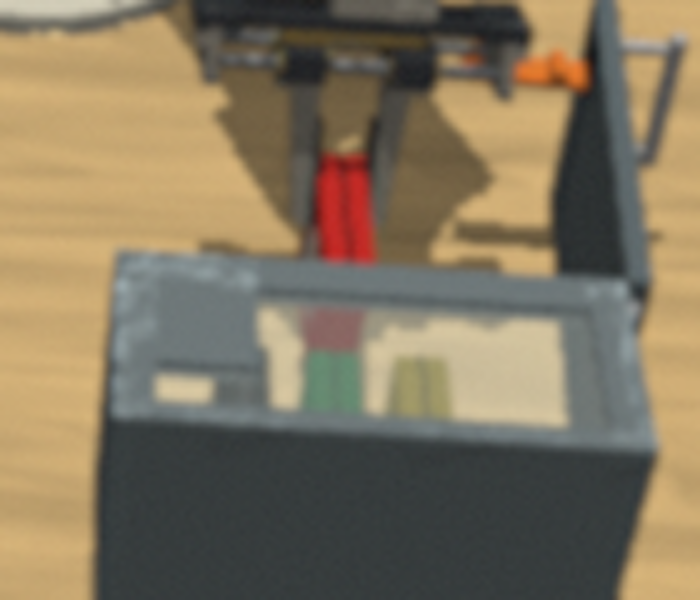

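View pics/t10c.png

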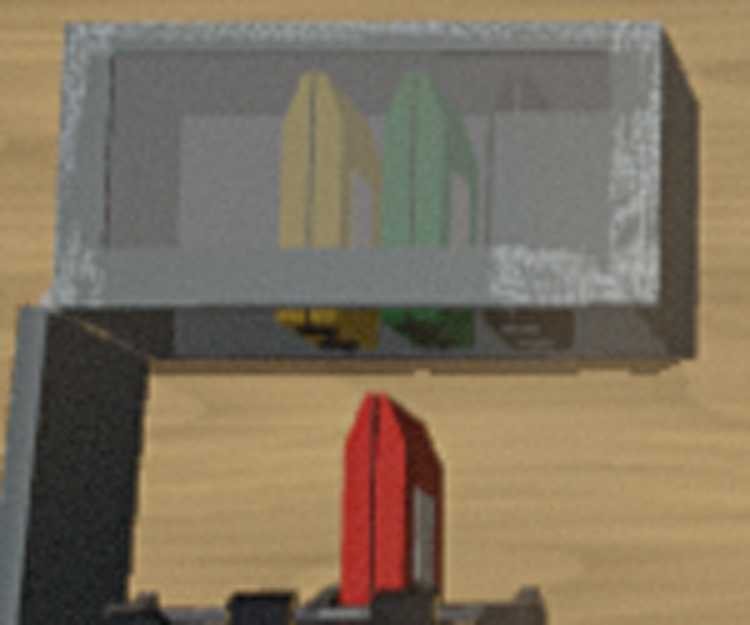

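Emit:
apply_moves --plan "1 0.1 -0.4 0.5 0 0.2 0.2; 1 0.1 -0.4 0.4 0 0.2 0.2; 1 0.1 -0.2 0.3 0 0.2 0.2; 1 0 0 0 0 0 0; 1 0 0 0 0 0 0; 1 0 0 0 0 0 0"

```text
time_s: 21.05
ee_pos: [425.9, 182.7, 85.7]
eef_rot: [0.001, 0.985, -0.012, 0.174]
wrist_force: [0.3, -0.3, -2.6]
opening: 27.2
```

```bash
cat > g4.py <<'E'
from h import *
p,R,s=cur(); g=p-11*R[:,2]; zt=g[2]+13.5
print('gp',g.round(1),'ztop',zt,'xdir',R[:,0].round(3),'ydir',R[:,1].round(3),'F',s['wrist_force'].round(1))
t=avg('top',4); s2=avg('scene',2)
top=[[-59,-14,zt],[35,-14,zt],[59,-5,zt],[59,5,zt],[35,14,zt],[-59,14,zt]]
h=[-25,zt]
segs=[([-20,-14,zt],[35,-14,zt]),(top[1],top[2]),(top[2],top[3]),(top[3],top[4]),([35,14,zt],[-20,14,zt])]
yaw=np.arctan2(R[1,0],R[0,0]); c=g[:2]+42*np.array([np.cos(yaw),np.sin(yaw)])
x,o=fitedges([(t,t['avg'],a,b) for a,b in segs],[c[0],c[1],yaw],w=3); print('case top fit',x.round(3),[a[0] for a in o])
l=rz(-CAB[2])@(x[:2]-CAB[:2]); print('cab frame',l.round(1),'yaw rel',(x[2]-CAB[2]).round(4))
crop(t,'t_cur.png',110,175,260,300,5); crop(s2,'s_cur.png',350,190,490,310,5)
E
python3 g4.py; python3 g3.py -130 11.5 92.5
```

```text
gp [422.2 182.8  96. ] ztop 109.50387792636806 xdir [ 0.939 -0.023  0.342] ydir [-0.024 -1.    -0.001] F [ 0.3 -0.3 -2.6]
case top fit [ 4.66240e+02  1.80034e+02 -4.40000e-02] [np.float64(-0.13), np.float64(-0.47), np.float64(0.09), np.float64(-0.21), np.float64(0.0)]
cab frame [-148.     3.1] yaw rel -0.028
[426.  183.3  85.7] gp [422.3 183.4  96.1] tilt 20.0 q [ 0.54  0.2   2.31 -0.52  0.37  2.6 ]
1
1 1.76 -0.58 1.02 0.1 0 -0.4
```

View pics/t_cur.png

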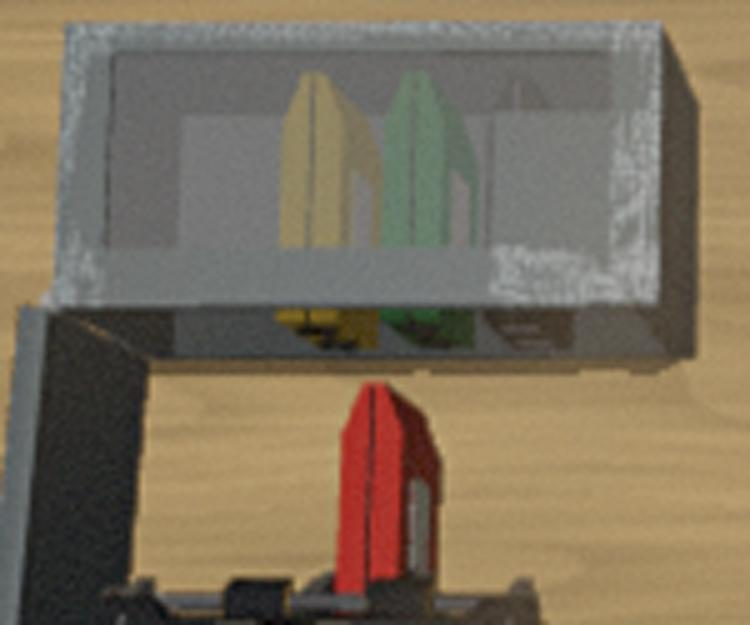

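Emit:
apply_moves --plan "1 0 -0.3 0.1 0.2 0 -0.8; 1 0 -0.3 0.1 0.2 0 -0.8; 1 0 -0.1 0.1 0 0 0; 1 0 0 0 0 0 0; 1 0 0 0 0 0 0; 1 0 0 0 0 0 0"

```text
time_s: 21.85
ee_pos: [427.3, 191.5, 82.7]
eef_rot: [-0.0, 0.985, 0.005, 0.174]
wrist_force: [-0.3, 0.3, -2.1]
opening: 27.9
```

```bash
python3 g4.py
```

```text
gp [423.5 191.5  93. ] ztop 106.51083237040385 xdir [0.939 0.01  0.343] ydir [ 0.01  -1.     0.002] F [-0.3  0.3 -2.1]
case top fit [ 4.66905e+02  1.89849e+02 -4.00000e-03] [np.float64(0.03), np.float64(-0.47), np.float64(0.01), np.float64(-0.27), np.float64(-0.03)]
cab frame [-147.5   13. ] yaw rel 0.0118
```

Emit:
apply_moves --plan "1 0.9 0.05 0.33 0 0 0.3; 1 0.9 0.1 0.33 0 0 0.3; 1 0.9 0.05 0.33 0 0 0.1; 1 0.5 0.02 0.2 0 0 0; 1 0 0 0 0 0 0; 1 0 0 0 0 0 0"

```text
time_s: 22.65
ee_pos: [466.4, 189.1, 82.9]
eef_rot: [-0.002, 0.985, -0.002, 0.175]
wrist_force: [-0.3, -0.7, -2.7]
opening: 27.8
```

```bash
python3 g4.py
```

```text
gp [462.6 189.1  93.2] ztop 106.7324445018959 xdir [ 0.939 -0.005  0.344] ydir [-0.004 -1.    -0.004] F [-0.3 -0.7 -2.7]
case top fit [ 5.00157e+02  1.87424e+02 -1.30000e-02] [np.float64(0.0), np.float64(0.56), np.float64(-0.33), np.float64(0.56), np.float64(-0.0)]
cab frame [-114.2   11.1] yaw rel 0.0024
```

View pics/t_cur.png

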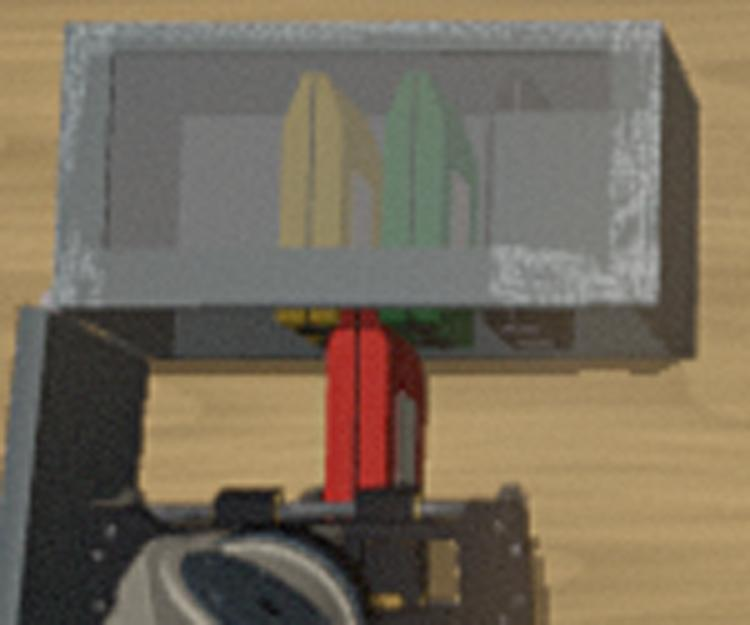

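Emit:
apply_moves --plan "1 0.8 0.01 0.29 0 0 0; 1 0.8 0.01 0.29 0 0 0; 1 0.8 0.01 0.29 0 0 0; 1 0 0 0 0 0 0"

```text
time_s: 23.28
ee_pos: [492.0, 189.0, 82.7]
eef_rot: [-0.001, 0.985, -0.001, 0.174]
wrist_force: [0.8, 0.1, -2.0]
opening: 27.6
```

```bash
python3 g4.py
```

```text
gp [488.3 189.   93.1] ztop 106.5596228680385 xdir [ 0.939 -0.002  0.343] ydir [-0.001 -1.    -0.003] F [ 0.8  0.1 -2. ]
case top fit [ 5.26367e+02  1.86885e+02 -3.20000e-02] [np.float64(0.01), np.float64(0.24), np.float64(-0.0), np.float64(0.0), np.float64(0.24)]
cab frame [-88.   10.9] yaw rel -0.0161
```

View pics/t_cur.png

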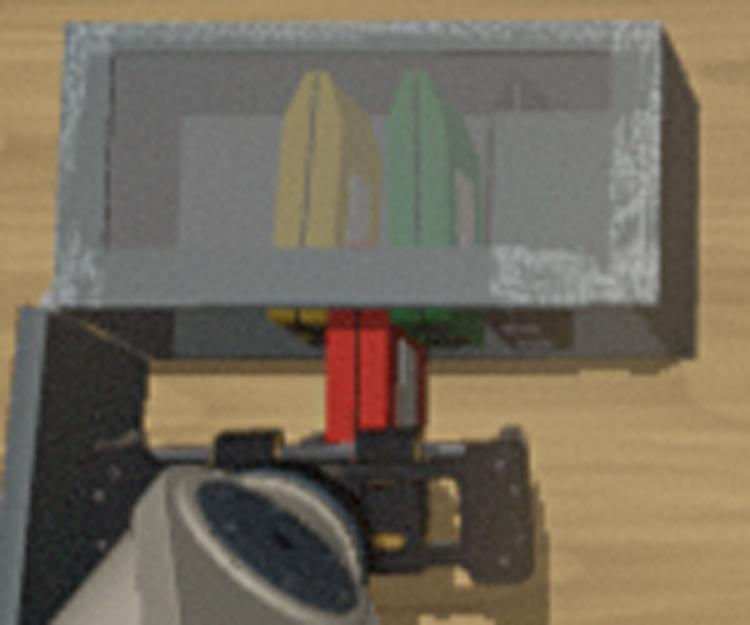

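View pics/s_cur.png

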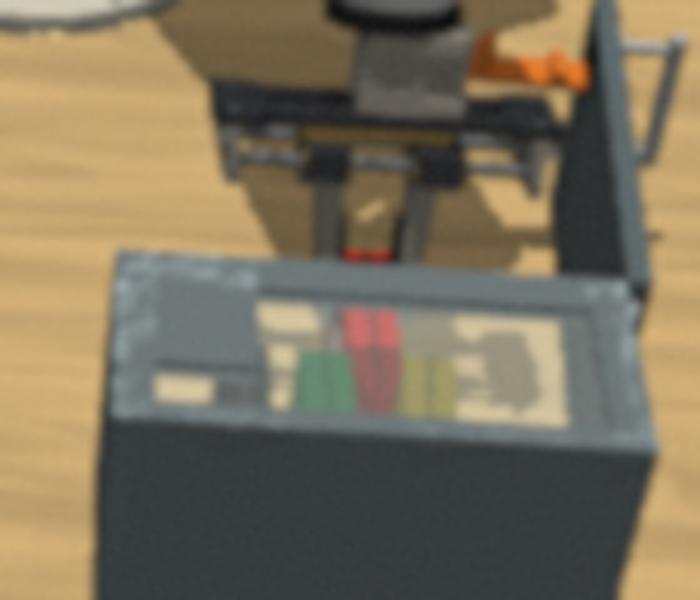

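Emit:
apply_moves --plan "1 0.7 0.01 0.26 0 0 0; 1 0.7 0.01 0.26 0 0 0; 1 0.7 0.01 0.26 0 0 0; 1 0.7 0.01 0.26 0 0 0; 1 0.7 0.01 0.26 0 0 0; 1 0 0 0 0 0 0"

```text
time_s: 24.08
ee_pos: [528.4, 187.6, 82.0]
eef_rot: [-0.0, 0.985, -0.0, 0.172]
wrist_force: [-0.8, 1.2, -2.0]
opening: 28.1
```

```bash
python3 g4.py
```

```text
gp [524.7 187.6  92.4] ztop 105.85172167707687 xdir [ 0.941 -0.001  0.338] ydir [-0.    -1.    -0.001] F [-0.8  1.2 -2. ]
case top fit [ 5.66229e+02  1.86046e+02 -3.00000e-02] [np.float64(0.35), np.float64(0.59), np.float64(-0.24), np.float64(0.32), np.float64(0.45)]
cab frame [-48.1  10.7] yaw rel -0.0142
```

View pics/t_cur.png

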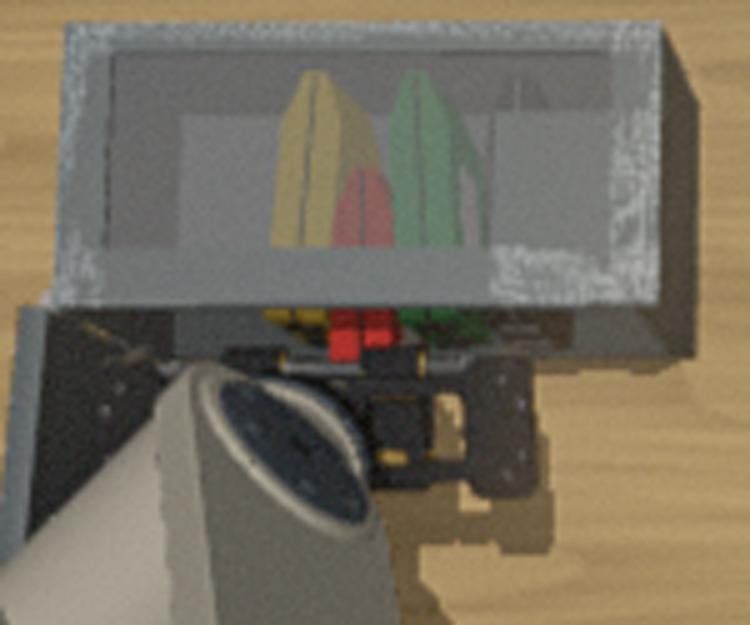

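View pics/s_cur.png

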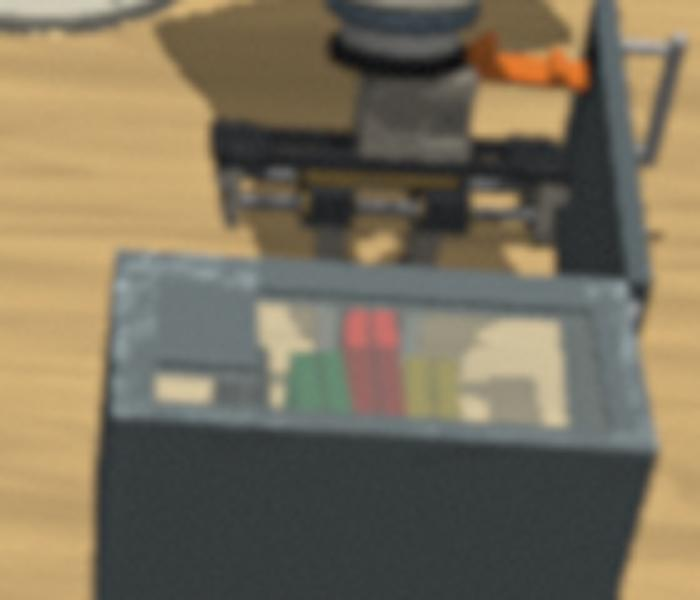

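Emit:
apply_moves --plan "1 0.6 0.01 0.26 0 0 0; 1 -0.05 0 0.15 0 0 0; 1 0 0 0 0 0 0; 0 0 0 0 0 0 0; 0 0 0 0 0 0 0; 0 0 0 0 0 0 0; 0 0 0 0 0 0 0; 0 -1.4 0 -0.5 0 0 0; 0 -1.9 0 -0.7 0 0 0; 1 -1.9 0 -0.7 0 0 0; 1 -1 0 -0.4 0 0 0; 1 0 0 0 0 0 0; 1 0 0 0 0 0 0"

```text
time_s: 25.47
ee_pos: [465.5, 187.7, 81.6]
eef_rot: [-0.001, 0.985, 0.0, 0.172]
wrist_force: [1.1, 0.9, 0.8]
opening: 21.6
```

```bash
python3 g4.py; python3 -c "
from h import *
stat()"
```

```text
gp [461.8 187.7  92. ] ztop 105.49009621864846 xdir [0.941 0.    0.339] ydir [ 0.001 -1.    -0.001] F [1.1 0.9 0.8]
case top fit [5.01317e+02 1.80163e+02 2.14000e-01] [np.float64(-0.01), np.float64(1.19), np.float64(-0.16), np.float64(0.19), np.float64(-0.05)]
cab frame [-113.     3.8] yaw rel 0.2292
p [466.2 187.5  81.5] psi -0.001 z [ 0.339  0.001 -0.941] door-local [ -59.6 -137.3] tip [ -56.9 -136.7] 74.0 F [-0.3 -0.2  0.3] M [-0.02  0.22 -0.  ] open 0.5 t 25.8
```

View pics/t_cur.png

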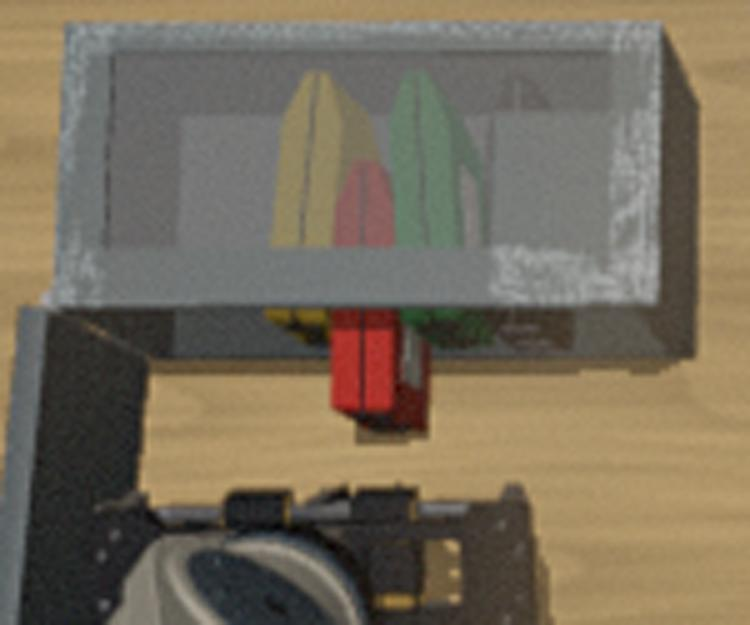

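Emit:
apply_moves --plan "1 -0.4 0 1.2 0 0 0; 1 -0.4 0 1.1 0 0 0; 1 0.9 0.02 0.33 0 0 0; 1 0.9 0.02 0.33 0 0 0; 1 0.9 0.02 0.33 0 0 0; 1 0 0 0 0 0 0; 1 0 0 0 0 0 0"

```text
time_s: 26.35
ee_pos: [498.6, 186.7, 55.5]
eef_rot: [-0.001, 0.985, -0.001, 0.172]
wrist_force: [-0.5, -0.7, -0.3]
opening: 0.1
```

```bash
python3 -c "
from h import *
stat(); print(cur()[2]['qpos'].round(2))
t=snap('top','t11.png');crop(t,'t_cur.png',110,175,260,300,5)"
```

```text
p [498.6 186.7  55.5] psi -0.003 z [ 0.34   0.001 -0.941] door-local [ -27.6 -131.8] tip [ -25.  -131.3] 47.9 F [-0.5 -0.7 -0.3] M [-0.02  0.22  0.  ] open 0.1 t 26.4
[ 0.45  0.35  2.2  -0.49  0.32  2.48]
```

View pics/t_cur.png

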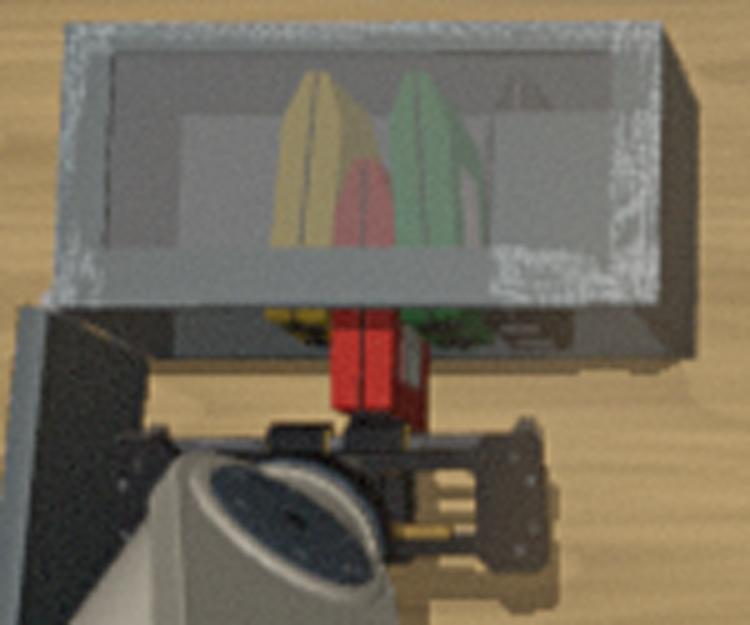

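Emit:
apply_moves --plan "1 0.6 0.01 0.22 0 0 0; 1 0.6 0.01 0.22 0 0 0; 1 0.6 0.01 0.22 0 0 0; 1 0.6 0.01 0.22 0 0 0; 1 0 0 0 0 0 0"

```text
time_s: 26.82
ee_pos: [515.1, 182.3, 53.0]
eef_rot: [0.003, 0.986, -0.002, 0.166]
wrist_force: [-0.2, -0.7, 0.1]
opening: 0.4
```

```bash
cat > g5.py <<'E'
from h import *
stat(); t=snap('top','t11.png');crop(t,'t_cur.png',110,175,260,300,5)
E
python3 g5.py
```

```text
p [515.1 182.3  53. ] psi -0.002 z [ 0.327 -0.007 -0.945] door-local [ -10.6 -132.9] tip [  -8.  -132.4] 45.4 F [-0.2 -0.7  0.1] M [ 0.06  0.16 -0.05] open 0.4 t 26.8
```

View pics/t_cur.png

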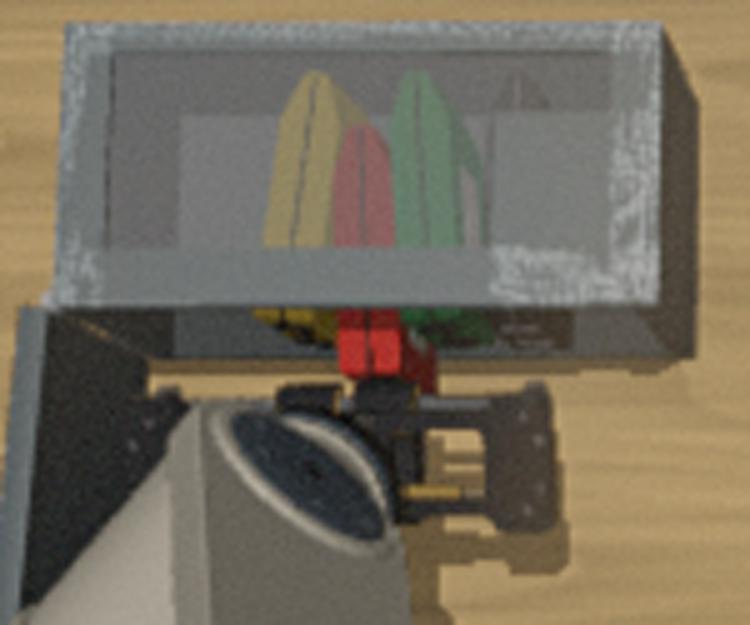

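Emit:
apply_moves --plan "1 -0.4 0 -0.1 0 0 0; 1 -0.2 -0.5 0 -0.4 0.5 0; 1 0 -0.4 -0.1 0 0 0; 1 0 0 0 0 0 0; 1 0 0 0 0 0 0"

```text
time_s: 27.28
ee_pos: [507.7, 192.1, 53.3]
eef_rot: [0.006, 0.985, -0.002, 0.171]
wrist_force: [0.2, -0.6, 0.2]
opening: 0.5
```

```bash
python3 g5.py
```

```text
p [507.7 192.1  53.3] psi -0.001 z [ 0.337 -0.013 -0.942] door-local [ -19.8 -124.7] tip [ -17.1 -124.2] 45.8 F [ 0.2 -0.6  0.2] M [0.02 0.11 0.  ] open 0.5 t 27.3
```

Emit:
apply_moves --plan "1 0.6 0 0.18 0.2 0 0; 1 0.6 0 0.18 0.2 0 0; 1 0.6 -0.1 0.15 0 0 0; 1 0.4 -0.1 0.1 0 0 0; 1 0 0 0 0 0 0"

```text
time_s: 27.75
ee_pos: [524.3, 190.9, 52.8]
eef_rot: [0.005, 0.986, -0.002, 0.165]
wrist_force: [-0.3, 0.1, 0.3]
opening: 0.4
```

```bash
python3 g5.py
```

```text
p [524.3 190.9  52.8] psi -0.001 z [ 0.326 -0.011 -0.945] door-local [  -3.3 -122.7] tip [  -0.7 -122.3] 45.2 F [-0.3  0.1  0.3] M [0.07 0.31 0.06] open 0.4 t 27.8
```

View pics/t_cur.png

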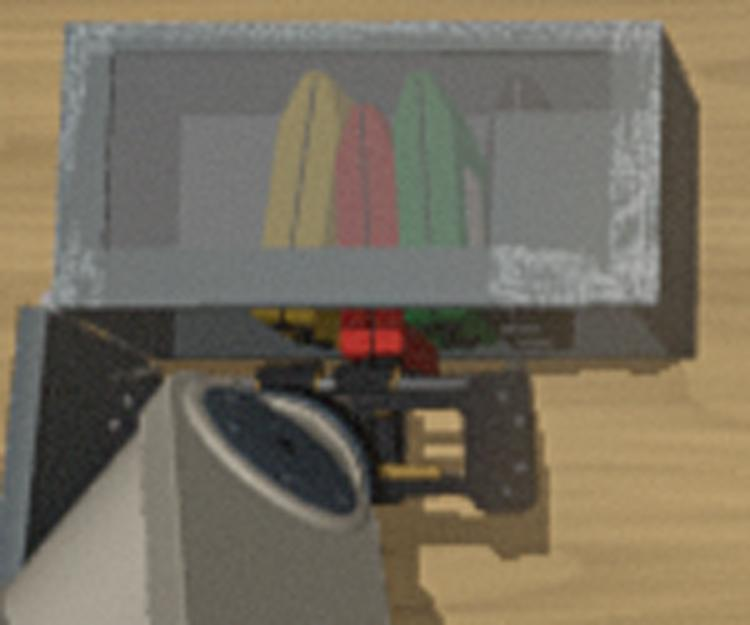

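Emit:
apply_moves --plan "1 0.6 0 0.18 0.2 0.3 0; 1 0.6 0 0.18 0.2 0.3 0; 1 0.4 -0.05 0.12 0 0 0; 1 0 0 0 0 0 0"

```text
time_s: 28.13
ee_pos: [535.6, 188.5, 51.6]
eef_rot: [0.004, 0.986, -0.001, 0.166]
wrist_force: [-0.9, 0.6, 0.6]
opening: 0.3
```

```bash
python3 g5.py
```

```text
p [535.6 188.5  51.6] psi -0.001 z [ 0.327 -0.008 -0.945] door-local [   8.3 -122.8] tip [  10.9 -122.3] 44.1 F [-0.9  0.6  0.6] M [0.13 0.29 0.04] open 0.3 t 28.1
```

View pics/t_cur.png

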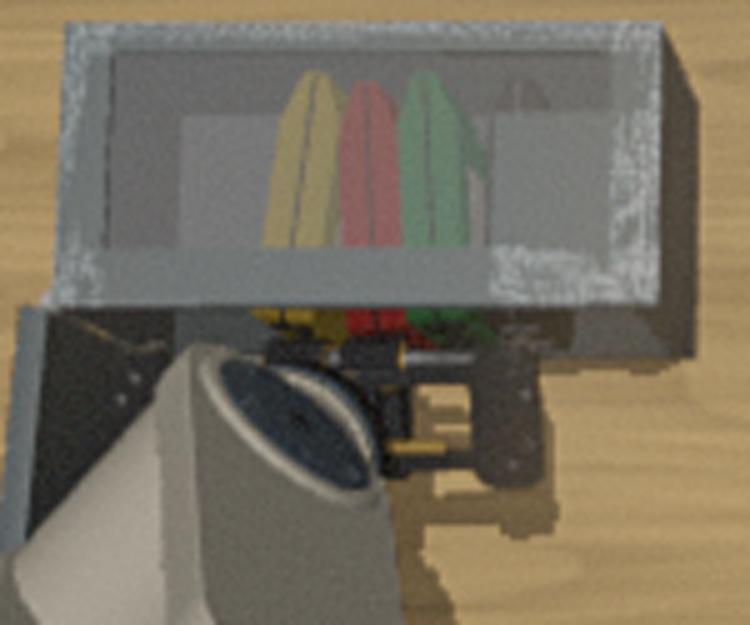

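Emit:
apply_moves --plan "1 0.4 0 0.13 0.2 0.3 0; 1 0.4 0 0.13 0 0.2 0; 1 0.3 -0.05 0.1 0 0 0; 1 0.3 0 0.1 0 0 0"

```text
time_s: 28.52
ee_pos: [541.6, 186.2, 49.1]
eef_rot: [0.005, 0.986, -0.002, 0.164]
wrist_force: [-22.7, 7.1, 17.2]
opening: 0.1
```

```bash
python3 g5.py
```

```text
p [541.6 186.2  49.1] psi -0.002 z [ 0.323 -0.01  -0.946] door-local [  14.6 -123.9] tip [  17.2 -123.5] 41.5 F [-22.7   7.1  17.2] M [1.34 3.   0.51] open 0.1 t 28.5
```

View pics/t_cur.png

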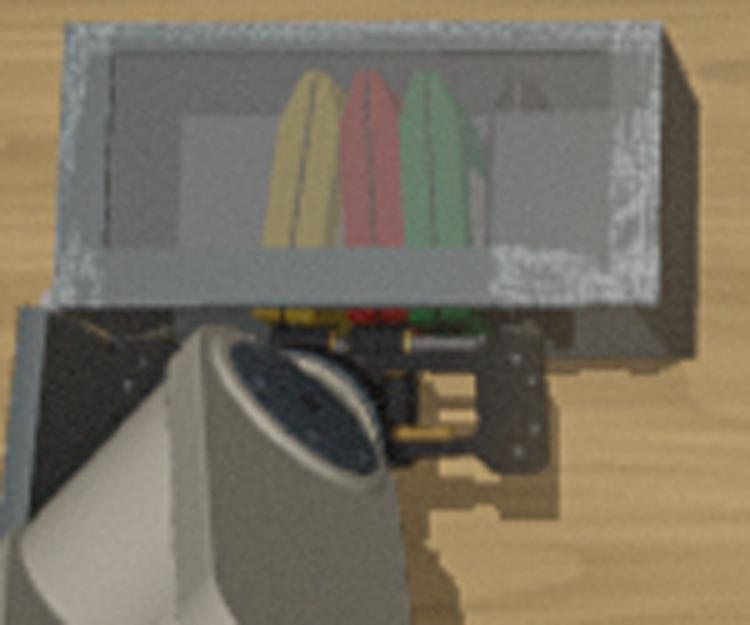

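Emit:
apply_moves --plan "1 -1.2 0 -0.4 0 0 0; 1 -2 0 -0.7 0 0 0; 1 -2.4 0 -0.9 0 0 0; 1 -2.4 0 -1.2 0 0 0; 1 0 0 -3 0 0 0; 1 0 0 -3 0 0 0; 1 0 0 -3 0 0 0; 1 0 0 -2 0 0 0; 1 0 0 0 0 0 0"

```text
time_s: 29.32
ee_pos: [416.2, 188.0, 160.3]
eef_rot: [0.003, 0.986, -0.001, 0.164]
wrist_force: [1.7, 0.3, -0.6]
opening: 0.2
```

```bash
cat > d1.py <<'E'
from h import *
import sys
th,xd,yd,z=map(float,sys.argv[1:5])
p,R,s=cur(); print(p.round(1),s['qpos'].round(2))
P=d2w(th,[[xd,yd,z]])[0]; print(P); rows([(P,Rdown(np.pi+CAB[2]-th))],1,vmax=25,wmax=6.5)
E
python3 d1.py 1.65 -50 -190 215
python3 -c "
from h import *
t=snap('top','t12.png');s=snap('scene','s12.png');crop(t,'t_cur.png',110,175,260,300,5);crop(s,'s_cur.png',350,190,490,310,5)"
```

```text
[416.2 188.  160.3] [ 0.56  0.04  2.25 -0.32  0.6   2.37]
[366.8797309  378.33400403 215.        ]
14
1 -0.21 -1.36 -0.49 1 -1.1 -6; 1 -0.07 -1.38 -0.47 1 -1.1 -6; 1 0.06 -1.39 -0.44 1 -1.1 -6; 1 0.2 -1.38 -0.42 1 -1.1 -6; 1 0.33 -1.36 -0.4 1 -1.1 -6; 1 0.47 -1.33 -0.38 1 -1.1 -6; 1 0.6 -1.28 -0.37 1 -1.1 -6; 1 0.72 -1.21 -0.36 1 -1.1 -6; 1 0.84 -1.14 -0.35 1 -1.1 -6; 1 0.95 -1.05 -0.35 1 -1.1 -6; 1 1.04 -0.95 -0.35 1 -1.1 -6; 1 1.13 -0.85 -0.36 1 -1.1 -6; 1 1.21 -0.73 -0.36 1 -1.1 -6; 1 1.27 -0.61 -0.38 1 -1.1 -6
```

View pics/t12.png

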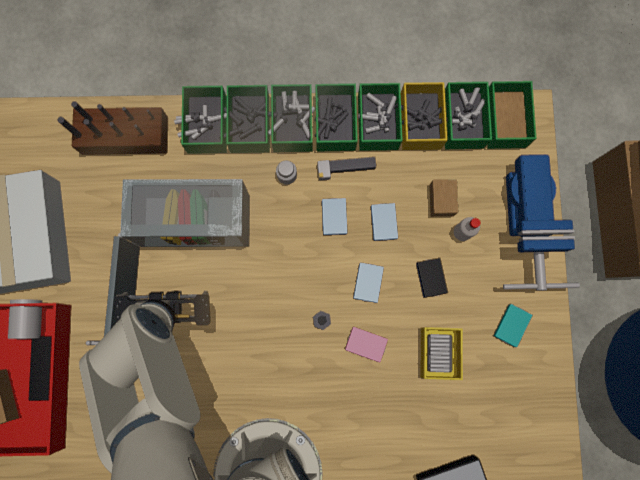

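View pics/s_cur.png

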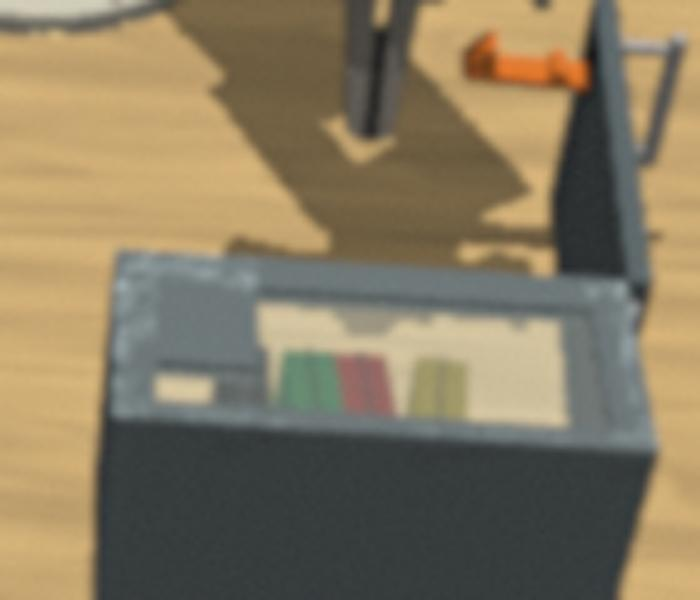

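Emit:
apply_moves --plan "1 0 0 -3 0 0 0; 1 0 0 -3 0 0 0; 1 0 -0.8 0 1 -1.1 -6; 1 0 -1.2 0 1 -1.1 -6; 1 0 -1.4 0 1 -1.1 -6; 1 0.2 -1.4 0 1 -1.1 -6; 1 0.3 -1.4 0 1 -1.1 -6; 1 0.5 -1.4 0 1 -1.1 -6; 1 0.6 -1.3 0 1 -1.1 -6; 1 0.7 -1.2 0 1 -1.1 -6; 1 0.8 -1.1 0 1 -1.1 -6; 1 1 -1.1 0 1 -1.1 -6; 1 1 -1 0 1 -1.1 -6; 1 1.1 -0.9 0 1 -1.1 -6; 1 1.2 -0.7 0 1 -1.1 -6; 1 1.3 -0.6 0 1 -1.1 -6; 1 0 0 0 0 0 0; 1 0 0 0 0 0 0"

```text
time_s: 30.92
ee_pos: [357.1, 373.0, 182.3]
eef_rot: [0.005, 0.719, 0.694, -0.03]
wrist_force: [-0.5, 0.4, -0.9]
opening: 0.5
```

```bash
python3 d1.py 1.65 -50 -190 195
python3 -c "
from h import *
t=snap('top','t13.png');s=snap('scene','s13.png')"
```

```text
[357.1 373.  182.3] [ 0.81  0.26  1.86 -0.01  1.08  0.85]
[366.8797309  378.33400403 195.        ]
1
1 0.5 0.91 -1.33 -1.9 2.9 3.4
```

View pics/t13.png

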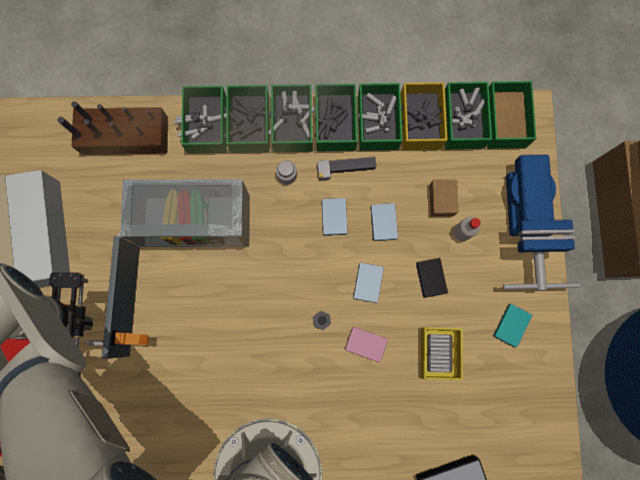

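View pics/s13.png

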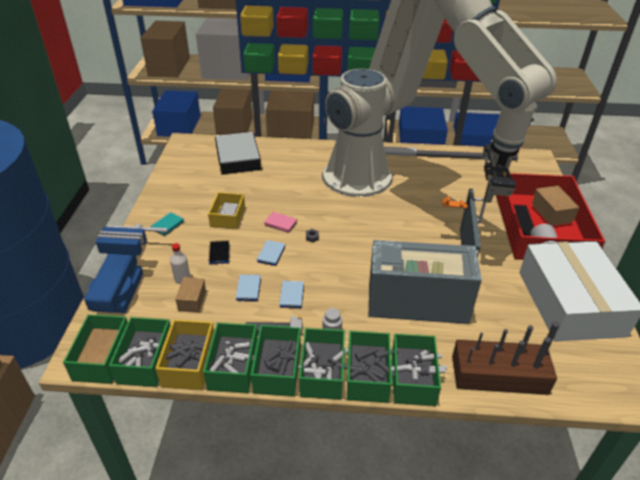

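Emit:
apply_moves --plan "1 0.2 0 1 -0.9 1.4 1.7; 1 0.2 0 2 -0.9 1.4 1.7; 1 0 0 2 0 0 0; 1 0 0 1 0 0 0; 1 0 0 0 0 0 0; 1 0 0 0 0 0 0"

```text
time_s: 31.52
ee_pos: [358.0, 370.6, 120.0]
eef_rot: [0.001, 0.747, 0.665, 0.002]
wrist_force: [0.3, 0.1, -0.2]
opening: 0.6
```

```bash
python3 d1.py 1.65 -30 -190 115; python3 -c "
from h import *
stat(1.65)"
```

```text
[358.  370.6 120. ] [ 0.8   0.31  1.96 -0.    0.87  0.92]
[364.98848742 358.42362487 115.        ]
1
1 -1.13 0.83 0.5 0.2 -0.1 -1.2
p [358.  370.6 120. ] psi 1.455 z [ 0.003  0.001 -1.   ] door-local [ -41.4 -198.1] tip [ -41.4 -198. ] 112.0 F [ 0.3  0.1 -0.2] M [-0.02 -0.11 -0.03] open 0.6 t 31.5
```

Emit:
apply_moves --plan "1 -0.8 0.3 0 0 0 0; 1 -0.8 0.3 0 0 0 -1; 1 -1.5 0 0 0 0 -4.4; 1 -1.5 0 0 0 0 -4.4; 1 -1.5 0 0 0 0 -4.4; 1 -1.5 0 0 0 0 -4.4; 1 -1.5 0 0 0 0 -4.4; 1 -1.5 0 0 0 0 -4.4; 1 -1.5 0 0 0 0 -4.4; 1 -1.5 0 0 0 0 -4.4; 1 0 0 0 0 0 0"

```text
time_s: 32.43
ee_pos: [387.5, 229.0, 128.4]
eef_rot: [0.004, 0.493, 0.87, 0.008]
wrist_force: [0.2, 1.0, -0.7]
opening: 0.0
```

```bash
cat > d2.py <<'E'
from h import *
p,R,s=cur(); psi=np.arctan2(R[1,0],R[0,0]);th=np.pi-.0155-psi; print('th',th.round(3)); stat(th)
v=rz(-CAB[2])@(p[:2]-HINGE[:2]); r=np.hypot(*v)
# door angle if finger at xd=-25
print('theta contact', (np.arctan2(-v[0],-v[1])-np.arcsin(25/r)).round(3),'r',r.round(1))
E
python3 d2.py
```

```text
th 1.015
p [387.5 229.  128.4] psi 2.111 z [ 0.015  0.01  -1.   ] door-local [ -14.3 -182.5] tip [ -14.3 -182.3] 120.4 F [ 0.2  1.  -0.7] M [-0.03 -0.1  -0.01] open 0.0 t 32.4
theta contact 0.956 r 183.0
```

Emit:
apply_moves --plan "1 -1.5 0 0.1 0 0 -4.8; 1 -1.5 -0.1 0.2 0 0 -4.8; 1 -1.5 -0.1 0.2 0 0 -4.8; 1 -1.5 -0.1 0.2 0 0 -4.8; 1 -1.5 -0.1 0.1 0 0 -4.6; 1 -1.5 0 0 0 0 -4.4; 1 0 0 0 0 0 0"

```text
time_s: 33.02
ee_pos: [449.6, 158.9, 126.2]
eef_rot: [0.01, 0.266, 0.964, 0.01]
wrist_force: [0.6, 0.1, 0.1]
opening: 0.4
```

```bash
python3 d2.py
```

```text
th 0.523
p [449.6 158.9 126.2] psi 2.603 z [ 0.024  0.015 -1.   ] door-local [  -9.5 -182.4] tip [  -9.4 -182.2] 118.2 F [0.6 0.1 0.1] M [ 0.01 -0.13 -0.01] open 0.4 t 33.0
theta contact 0.438 r 182.6
```

Emit:
apply_moves --plan "1 -1.2 0 0 0 0.3 -4; 1 -1.2 0 0 0 0.3 -4; 1 -1.2 0 0 0 0.3 -4; 1 -1.2 0 0 0 0.3 -4; 1 -1 0 0 0 0 -3.5; 1 0 0 0 0 0 0"

```text
time_s: 33.52
ee_pos: [499.2, 137.0, 128.2]
eef_rot: [-0.001, 0.107, 0.994, 0.012]
wrist_force: [1.0, 0.1, 0.1]
opening: 0.5
```

```bash
python3 d2.py
```

```text
th 0.199
p [499.2 137.  128.2] psi 2.927 z [ 0.     0.024 -1.   ] door-local [ -13.9 -180.7] tip [ -14.  -180.5] 120.2 F [1.  0.1 0.1] M [-0.01 -0.13 -0.03] open 0.5 t 33.5
theta contact 0.137 r 181.3
```

Emit:
apply_moves --plan "1 -0.8 0 0 0 0 -3; 1 -0.8 0 0 0 0 -3; 1 -0.7 0 0 0 0 -2; 1 -0.4 0 0 0 0 -1; 1 -0.3 0 0 0 0 0"

```text
time_s: 33.93
ee_pos: [522.2, 134.5, 128.7]
eef_rot: [-0.005, 0.039, 0.999, 0.012]
wrist_force: [-16.8, -1.5, 13.9]
opening: 0.7
```

```bash
python3 d2.py
```

```text
th 0.062
p [522.2 134.5 128.7] psi 3.064 z [-0.008  0.024 -1.   ] door-local [ -15.5 -177.8] tip [ -15.5 -177.6] 120.7 F [-16.8  -1.5  13.9] M [0.15 2.32 0.26] open 0.7 t 33.9
theta contact 0.008 r 178.5
```

Emit:
apply_moves --plan "1 -0.2 0 0 0 0 0; 1 -0.1 0 0 0 0 0; 1 0.8 0 0 0 0 0; 1 1.5 0 0 0 0 0; 1 1.5 0 -1 0 0 0; 1 0 0 -3 0 0 0; 1 0 0 -3 0 0 0; 1 1 1 -3 0 0 0; 1 1.5 3 0 0 0 0; 1 1.5 3 0 0 0 0; 1 1.5 3 0 0 0 0; 1 0 0 0 0 0 0"

```text
time_s: 34.93
ee_pos: [430.0, 247.0, 238.5]
eef_rot: [-0.006, 0.059, 0.998, 0.014]
wrist_force: [0.2, -0.2, 0.4]
opening: 0.3
```

```bash
python3 -c "
from h import *
stat()
t=snap('top','t14.png');s=snap('scene','s14.png');crop(t,'t_cur.png',110,165,270,285,5);crop(s,'s_cur.png',350,190,490,310,5)"
```

```text
p [430.  247.  238.5] psi 3.024 z [-0.009  0.028 -1.   ] door-local [-106.6  -86. ] tip [-106.8  -85.8] 230.5 F [ 0.2 -0.2  0.4] M [ 0.04 -0.17  0.02] open 0.3 t 34.9
```

View pics/t14.png

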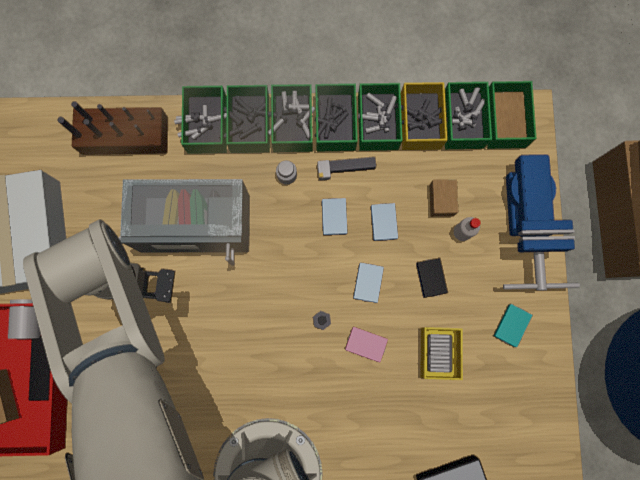

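View pics/s_cur.png

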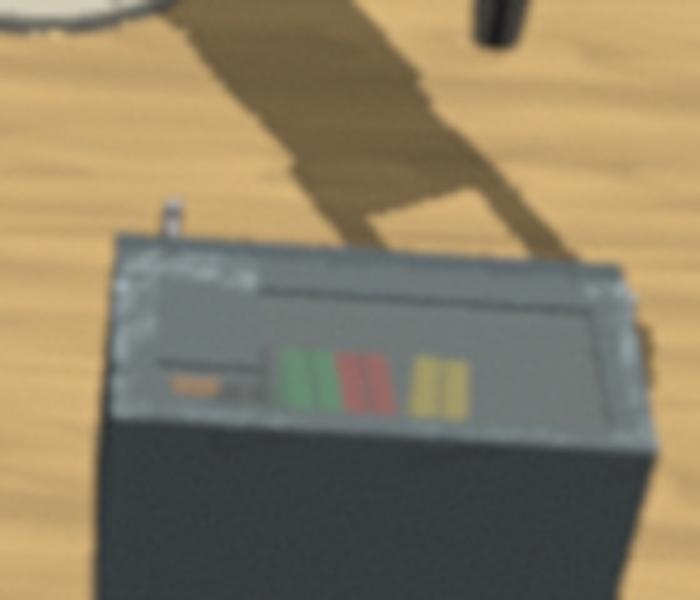

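View pics/t_cur.png

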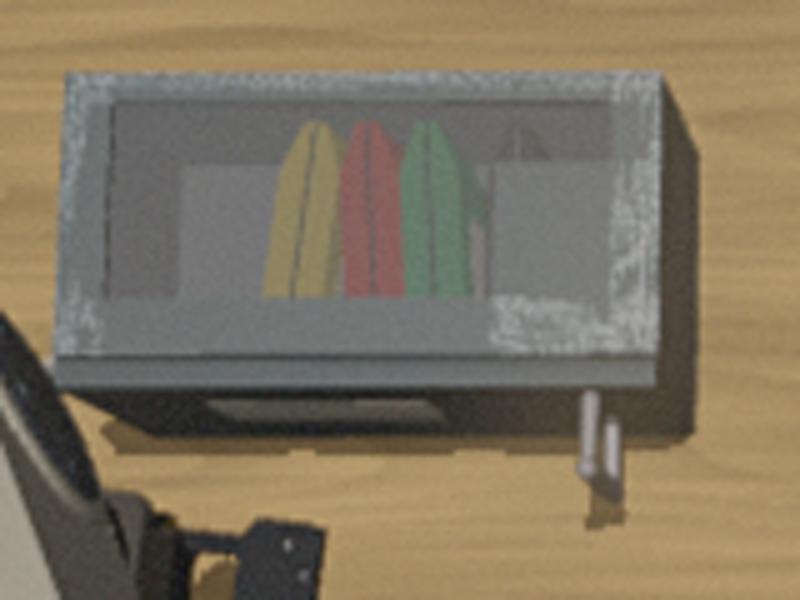

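```bash
python3 fit2.py | head -4
```

```text
A [ 6.17814e+02 -1.73923e+02  2.80000e-02] [np.float64(-0.29), np.float64(-0.21), np.float64(-0.34), np.float64(-0.25)]
B [ 6.01991e+02 -2.98155e+02  5.40000e-02] [np.float64(-0.26), np.float64(-0.26), np.float64(-0.24), np.float64(-0.24)]
C [ 4.50508e+02 -2.53870e+02 -2.04000e-01] [np.float64(-0.38), np.float64(-0.24), np.float64(-0.37), np.float64(-0.26)]
base [ 4.58646e+02 -4.09206e+02  1.71000e-01] [np.float64(0.49), np.float64(-0.01), np.float64(0.51), np.float64(0.01)]
```

```bash
cat > b1.py <<'E'
from h import *
import sys
x,y,yaw,z=map(float,sys.argv[1:5]); g=float(sys.argv[5]); v=float(sys.argv[6]) if len(sys.argv)>6 else 30
p,R,s=cur(); print(p.round(1),'psi',np.arctan2(R[1,0],R[0,0]).round(3),'z',R[:,2].round(3),'q',s['qpos'].round(2),'F',s['wrist_force'].round(1),'open',round(s['opening'],1))
d=np.array([x,y,z])-p; print('world err',d.round(1))
rows([((x,y,z),Rdown(yaw))],g,vmax=v,wmax=6.6)
E
python3 b1.py 450.5 -253.9 -.204 120 -1
```

```text
[432.3 242.1 237.5] psi 3.023 z [-0.011  0.025 -1.   ] q [ 0.49  0.13  1.89  0.03  1.12 -0.98] F [-0.5 -1.   0.7] open 0.1
world err [  18.2 -496.  -117.5]
27
-1 -0.29 -1.83 0.39 0 0.1 -6.5; -1 -0.08 -1.85 0.39 0 0.1 -6.5; -1 0.13 -1.84 0.39 0 0.1 -6.5; -1 0.33 -1.82 0.39 0 0.1 -6.5; -1 0.54 -1.77 0.4 0 0.1 -6.5; -1 0.73 -1.7 0.4 0 0.1 -6.5; -1 0.92 -1.6 0.4 0 0.1 -6.5; -1 1.09 -1.49 0.4 0 0.1 -6.5; -1 1.25 -1.35 0.41 0 0.1 -6.5; -1 1.4 -1.2 0.41 0 0.1 -6.5; -1 1.52 -1.04 0.41 0 0.1 -6.5; -1 1.63 -0.86 0.41 0 0.1 -6.5; -1 1.72 -0.67 0.42 0 0.1 -6.5; -1 1.78 -0.47 0.42 0 0.1 -6.5; -1 1.82 -0.27 0.42 0 0.1 -6.5; -1 1.84 -0.06 0.42 0 0.1 -6.5; -1 1.83 0.15 0.43 0 0.1 -6.5; -1 1.8 0.36 0.43 0 0.1 -6.5; -1 1.75 0.56 0.43 0 0.1 -6.5; -1 1.68 0.75 0.43 0 0.1 -6.5; -1 1.58 0.94 0.43 0 0.1 -6.5; -1 1.46 1.11 0.44 0 0.1 -6.5; -1 1.33 1.27 0.44 0 0.1 -6.5; -1 1.18 1.41 0.44 0 0.1 -6.5; -1 1.01 1.54 0.44 0 0.1 -6.5; -1 0.83 1.64 0.44 0 0.1 -6.5; -1 0.64 1.72 0.44 0 0.1 -6.5
```

Emit:
apply_moves --plan "-1 -0.3 -2 0 0 0 0; -1 -0.5 -3.4 0 0 0 0; -1 -0.5 -3.4 0 0 0 0; -1 -0.5 -3.4 0 0 0 0; -1 -0.5 -3.4 0 0 0 0; -1 -0.5 -3.4 0 0 0 0; -1 -0.5 -3.4 0 0 0 0; -1 -0.5 -3.4 0 0 0 0; -1 -0.5 -3.4 0 0 0 0; -1 -0.5 -3.4 0 0 0 0; -1 -0.5 -3.4 0 0 0 0; -1 -0.5 -3.4 0 0 0 0; -1 -0.5 -3.4 0 0 0 0; -1 -0.5 -2.8 0 0 0 0; -1 -0.3 -1.5 0 0 0 0; -1 0 0 0 0 0 6; -1 0 0 0 0 0 6.9; -1 0 0 0 0 0 6.9; -1 0 0 0 0 0 6.9; -1 0 0 0 0 0 6.9"

```text
time_s: 37.1
ee_pos: [442.7, -267.1, 223.0]
eef_rot: [-0.008, 0.359, 0.933, 0.01]
wrist_force: [-0.1, 0.0, 0.2]
opening: 92.0
```

Emit:
apply_moves --plan "-1 0 0 0 0 0 6.9; -1 0 0 0 0 0 6.9; -1 0 0 0 0 0 6.9; -1 0 0 0 0 0 6.9; -1 0 0 0 0 0 6.9; -1 0 0 0 0 0 6.9; -1 0 0 0 0 0 6.9; -1 0 0 0 0 0 6.9; -1 0 0 0 0 0 6.9; -1 0 0 0 0 0 6.9; -1 0 0 0 0 0 6.9; -1 0 0 0 0 0 6.9; -1 0 0 0 0 0 6.9; -1 0 0 0 0 0 6.9; -1 0 0 0 0 0 6.9"

```text
time_s: 38.35
ee_pos: [438.3, -273.4, 220.4]
eef_rot: [-0.015, 0.965, 0.263, -0.002]
wrist_force: [0.8, 1.0, -0.2]
opening: 91.8
```

```bash
python3 b1.py 450.5 -253.9 -.204 120 -1
```

```text
[ 438.3 -273.4  220.4] psi 0.532 z [-0.011  0.027 -1.   ] q [-0.57  0.2   1.85  0.02  1.12  0.46] F [ 0.8  1.  -0.2] open 91.8
world err [  12.2   19.5 -100.4]
7
-1 0.29 -0.11 1.44 -0.2 0.1 6; -1 0.27 -0.14 1.44 -0.2 0.1 6; -1 0.25 -0.18 1.44 -0.2 0.1 6; -1 0.23 -0.21 1.44 -0.2 0.1 6; -1 0.21 -0.24 1.44 -0.2 0.1 6; -1 0.18 -0.26 1.44 -0.2 0.1 6; -1 0.15 -0.29 1.44 -0.2 0.1 6
```

Emit:
apply_moves --plan "-1 0.3 -0.1 1.4 -0.2 0.1 6; -1 0.3 -0.1 1.4 -0.2 0.1 6; -1 0.25 -0.2 1.4 -0.2 0.1 6; -1 0.2 -0.2 1.4 -0.2 0.1 6; -1 0.2 -0.2 1.4 -0.2 0.1 6; -1 0.2 -0.2 1.4 -0.2 0.1 5.5; -1 0.1 -0.2 1 -0.2 0.1 4; -1 0 0 0 0 0 0; -1 0 0 0 0 0 0"

```text
time_s: 39.1
ee_pos: [450.0, -259.9, 122.9]
eef_rot: [-0.002, 0.995, -0.103, 0.003]
wrist_force: [-0.1, 0.5, 0.9]
opening: 92.2
```

```bash
python3 fit2.py | sed -n 3,4p; python3 b1.py 450.5 -253.9 -.204 60 -1
```

```text
C [ 450.175 -258.043   -0.469] [np.float64(0.19), np.float64(-0.82), np.float64(0.09), np.float64(-0.54)]
base [ 4.58845e+02 -4.10967e+02  1.60000e-01] [np.float64(-0.08), np.float64(-0.18), np.float64(-0.39), np.float64(-0.07)]
[ 450.6 -260.   123.7] psi -0.208 z [ 0.007  0.003 -1.   ] q [-0.53  0.31  1.95  0.01  0.88  1.24] F [-0.2  0.4  0.4] open 91.7
world err [ -0.1   6.1 -63.7]
3
-1 -0.06 -0.19 2.12 -0.1 -0.1 -0.1; -1 -0.05 -0.19 2.12 -0.1 -0.1 -0.1; -1 -0.05 -0.19 2.12 -0.1 -0.1 -0.1
```

Emit:
apply_moves --plan "-1 0 -0.2 2 0 0 -0.1; -1 0 -0.2 2 0 0 -0.1; -1 0 -0.1 1.5 0 0 0; -1 0 0 0 0 0 0; -1 0 0 0 0 0 0"

```text
time_s: 39.92
ee_pos: [454.2, -256.2, 69.6]
eef_rot: [-0.0, 0.995, -0.101, 0.006]
wrist_force: [0.5, 0.0, 0.8]
opening: 92.2
```

```bash
python3 b1.py 450.5 -253.9 -.204 12 -1; python3 -c "
from h import *
t=snap('top','t15.png');s=snap('scene','s15.png');crop(s,'s_cur.png',200,190,340,310,5);crop(t,'t_cur.png',310,180,470,320,5)"
```

```text
[ 454.2 -256.2   69.6] psi -0.203 z [ 0.012 -0.    -1.   ] q [-0.52  0.39  1.98  0.01  0.75  1.25] F [0.5 0.  0.8] open 92.2
world err [ -3.7   2.3 -57.6]
2
-1 -0.24 -0.07 2.88 -0.1 -0.4 0; -1 -0.22 -0.07 2.88 -0.1 -0.4 0
```

View pics/s_cur.png

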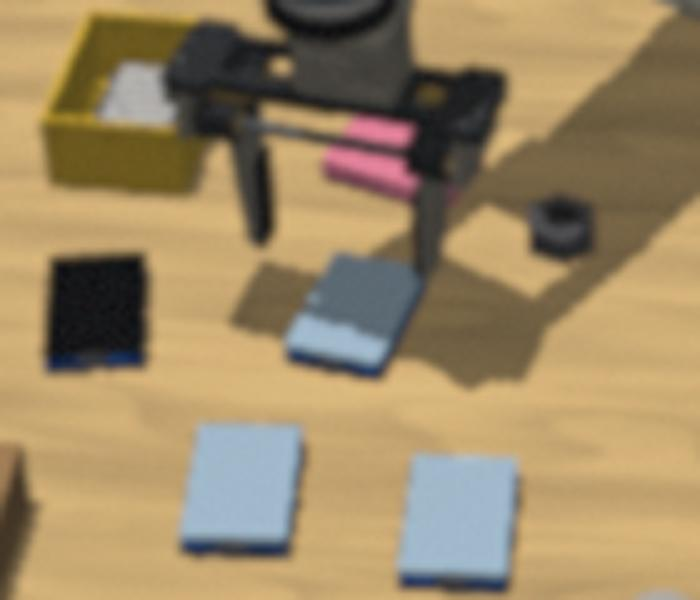

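View pics/t_cur.png

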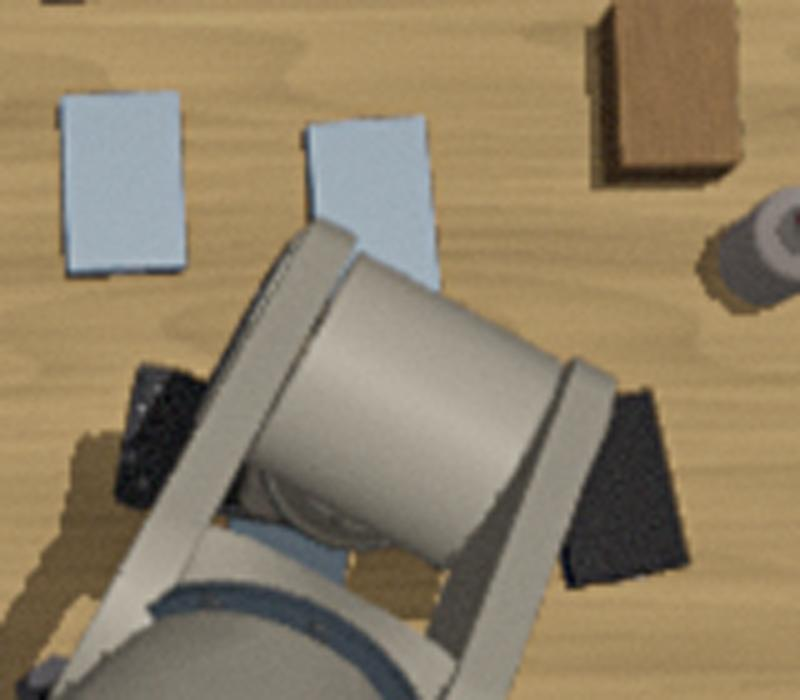

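Emit:
apply_moves --plan "-1 -0.2 -0.1 1.5 0 -0.4 0; -1 -0.2 -0.1 1.5 0 -0.3 0; -1 0 0 1.5 0 0 0; -1 0 0 0.4 0 0 0; -1 0 0 0 0 0 0; -1 0 0 0 0 0 0"

```text
time_s: 40.52
ee_pos: [453.6, -255.2, 21.2]
eef_rot: [0.001, 0.995, -0.101, 0.003]
wrist_force: [-0.4, -0.3, 0.6]
opening: 91.8
```

```bash
python3 b1.py 450.5 -253.9 -.204 12 -1
```

```text
[ 453.6 -255.2   21.2] psi -0.203 z [ 0.006 -0.002 -1.   ] q [-0.52  0.48  2.    0.    0.66  1.26] F [-0.4 -0.3  0.6] open 91.8
world err [-3.1  1.3 -9.2]
1
-1 -0.34 -0.06 0.92 0 -0.4 0.1
```

Emit:
apply_moves --plan "-1 -0.2 -0.1 0.5 0 -0.3 0; -1 -0.2 0 0.4 0 0 0; -1 0 0 0 0 0 0; -1 0 0 0 0 0 0"

```text
time_s: 40.85
ee_pos: [450.6, -253.9, 13.0]
eef_rot: [0.001, 0.995, -0.101, 0.001]
wrist_force: [-0.7, 0.6, 0.8]
opening: 91.3
```

```bash
python3 b1.py 450.5 -253.9 -.204 12 -1
```

```text
[ 450.6 -253.9   13. ] psi -0.203 z [ 0.003 -0.002 -1.   ] q [-0.52  0.49  2.01 -0.    0.64  1.26] F [-0.7  0.6  0.8] open 91.3
world err [-0.1 -0.  -1. ]
1
-1 -0.01 0 0.1 0.1 -0.2 0
```

Excellent. Close on it, then lift.

Emit:
apply_moves --plan "0.2 0 0 0.1 0 0 0; 0.3 0 0 0 0 0 0; 1 0 0 0 0 0 0; 1 0 0 0 0 0 0; 1 0 0 0 0 0 0; 1 0 0 0 0 0 0; 1 0 0 0 0 0 0; 1 0 0 0 0 0 0; 1 0 0 0 0 0 0" --force 25

```text
time_s: 41.6
ee_pos: [451.1, -254.2, 12.7]
eef_rot: [0.001, 0.995, -0.101, 0.002]
wrist_force: [0.5, 0.3, -0.0]
opening: 60.1
```

```bash
python3 b1.py 450.5 -253.9 -.204 80 1
```

```text
[ 451.1 -254.2   12.7] psi -0.203 z [ 0.004 -0.003 -1.   ] q [-0.52  0.49  2.01 -0.    0.64  1.26] F [ 0.5  0.3 -0. ] open 60.1
world err [-0.6  0.3 67.3]
3
1 -0.01 0 -2.24 0 -0.1 0; 1 -0.01 0 -2.24 0 -0.1 0; 1 -0.02 0 -2.24 0 -0.1 0
```

Emit:
apply_moves --plan "1 0 0 -1 0 0 0; 1 0 0 -2 0 0 0; 1 0 0 -2.5 0 0 0; 1 0 0 -1 0 0 0; 1 0 0 0 0 0 0"

```text
time_s: 42.02
ee_pos: [449.4, -253.2, 80.6]
eef_rot: [0.0, 0.995, -0.101, 0.0]
wrist_force: [0.7, -0.0, -1.1]
opening: 59.8
```

```bash
python3 b1.py 459.2 -409.1 .171 75 1 22
```

```text
[ 449.4 -253.2   80.6] psi -0.203 z [ 0.    -0.001 -1.   ] q [-0.52  0.37  1.98 -0.    0.78  1.26] F [ 0.7 -0.  -1.1] open 59.8
world err [   9.8 -155.9   -5.6]
8
1 0.51 1.88 0.07 0 0 -2.7; 1 0.42 1.91 0.07 0 0 -2.7; 1 0.33 1.92 0.07 0 0 -2.7; 1 0.24 1.94 0.07 0 0 -2.7; 1 0.15 1.95 0.07 0 0 -2.7; 1 0.06 1.95 0.07 0 0 -2.7; 1 -0.03 1.95 0.07 0 0 -2.7; 1 -0.12 1.95 0.07 0 0 -2.7
```

Emit:
apply_moves --plan "1 0.5 1.8 0 0 0 -2.7; 1 0.4 1.9 0 0 0 -2.7; 1 0.3 1.9 0 0 0 -2.7; 1 0.2 1.9 0 0 0 -2.7; 1 0.1 1.9 0 0 0 -2.7; 1 0.1 1.8 0 0 0 -2.7; 1 0 1.4 0 0 0 -2.7; 1 0 0.8 0 0 0 -2; 1 0 0 0 0 0 0; 1 0 0 0 0 0 0; 1 0 0 0 0 0 0"

```text
time_s: 42.93
ee_pos: [456.1, -392.0, 74.6]
eef_rot: [-0.001, 0.996, 0.089, -0.001]
wrist_force: [0.2, 1.5, -1.5]
opening: 60.1
```

```bash
python3 b1.py 459.2 -409.1 .171 50 1 22; python3 -c "
from h import *
t=snap('top','t16.png');s=snap('scene','s16.png');crop(s,'s_cur.png',170,190,310,310,5);crop(t,'t_cur.png',310,180,470,320,5)"
```

```text
[ 456.1 -392.    74.6] psi 0.178 z [-0.002  0.002 -1.   ] q [-0.71  0.49  1.8  -0.    0.86  0.68] F [ 0.2  1.5 -1.5] open 60.1
world err [  3.1 -17.1 -24.6]
2
1 0 0.87 1.23 -0.1 0.1 0.2; 1 0 0.87 1.23 -0.1 0.1 0.2
```

View pics/s_cur.png

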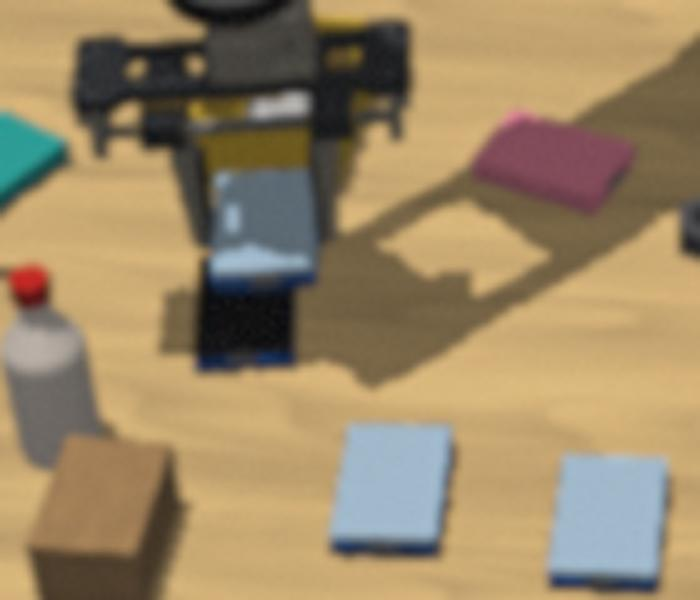

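Emit:
apply_moves --plan "1 0 0.8 1 0 0 0.2; 1 0 0.8 1 0 0.1 0.2; 1 0 0.1 1 0 0 0; 1 0 0 0.3 0 0 0; 1 0 0 0 0 0 0; 1 0 0 0 0 0 0"

```text
time_s: 43.53
ee_pos: [459.2, -408.2, 37.2]
eef_rot: [-0.002, 0.996, 0.086, -0.001]
wrist_force: [1.3, 0.1, -0.8]
opening: 59.9
```

```bash
python3 b1.py 459.2 -409.1 .171 36 1 22
```

```text
[ 459.2 -408.2   37.2] psi 0.171 z [-0.002  0.004 -1.   ] q [-0.73  0.56  1.78  0.    0.8   0.67] F [ 1.3  0.1 -0.8] open 59.9
world err [-0.  -0.9 -1.2]
1
1 -0.02 0.09 0.11 -0.2 0.1 0
```

Emit:
apply_moves --plan "1 0 0.05 0.2 -0.1 0.1 0; 1 0 0.05 0.2 -0.1 0 0; 1 0 0 0.1 0 0 0; 1 0 0 0 0 0 0; 1 0 0 0 0 0 0"

```text
time_s: 43.95
ee_pos: [459.5, -409.0, 32.0]
eef_rot: [0.0, 0.996, 0.086, 0.001]
wrist_force: [0.5, 0.1, -1.7]
opening: 59.8
```

```bash
python3 b1.py 459.2 -409.1 .171 31 1 22
```

```text
[ 459.5 -409.    32. ] psi 0.171 z [ 0.001 -0.    -1.   ] q [-0.73  0.57  1.79  0.    0.79  0.67] F [ 0.5  0.1 -1.7] open 59.8
world err [-0.3 -0.1 -1. ]
1
1 -0.03 0 0.1 0 -0.1 0
```

Emit:
apply_moves --plan "1 -0.03 0 0.12 0 0 0; 1 0 0 0.03 0 0 0; 1 0 0 0 0 0 0; -0.5 0 0 0 0 0 0; -0.5 0 0 0 0 0 0; -0.5 0 0 0 0 0 0; -0.5 0 0 0 0 0 0; -0.6 0 0 -1 0 0 0; -1 0 0 -2.5 0 0 0; -1 0 0 -3 0 0 0; -1 0 0 -3 0 0 0; -1 1 -2 -1 0 0 0; -1 2 -3 0 0 0 0; -1 2.5 -3 0 0 0 0; -1 2 -2 0 0 0 1; -1 1 -2 0 0 0 2; -1 0 0 0 0 0 2; -1 0 0 0 0 0 0"

```text
time_s: 45.45
ee_pos: [527.4, -273.2, 151.5]
eef_rot: [0.003, 0.999, 0.039, 0.005]
wrist_force: [0.4, -1.2, -0.7]
opening: 92.0
```

```bash
python3 b1.py 617.8 -173.9 .028 100 -1 30; python3 -c "
from h import *
t=snap('top','t17.png');s=snap('scene','s17.png');crop(s,'s_cur.png',170,190,310,310,5);crop(t,'t_cur.png',310,180,470,320,5)"
```

```text
[ 527.4 -273.2  151.5] psi 0.077 z [ 0.011 -0.005 -1.   ] q [-0.48  0.38  1.78  0.    0.98  1.01] F [ 0.4 -1.2 -0.7] open 92.0
world err [ 90.4  99.3 -51.5]
5
-1 1.95 -1.85 1.04 0.1 -0.1 0.6; -1 1.93 -1.86 1.04 0.1 -0.1 0.6; -1 1.91 -1.88 1.03 0.1 -0.1 0.6; -1 1.9 -1.9 1.03 0.1 -0.1 0.6; -1 1.88 -1.92 1.03 0.1 -0.1 0.6
```

View pics/t_cur.png

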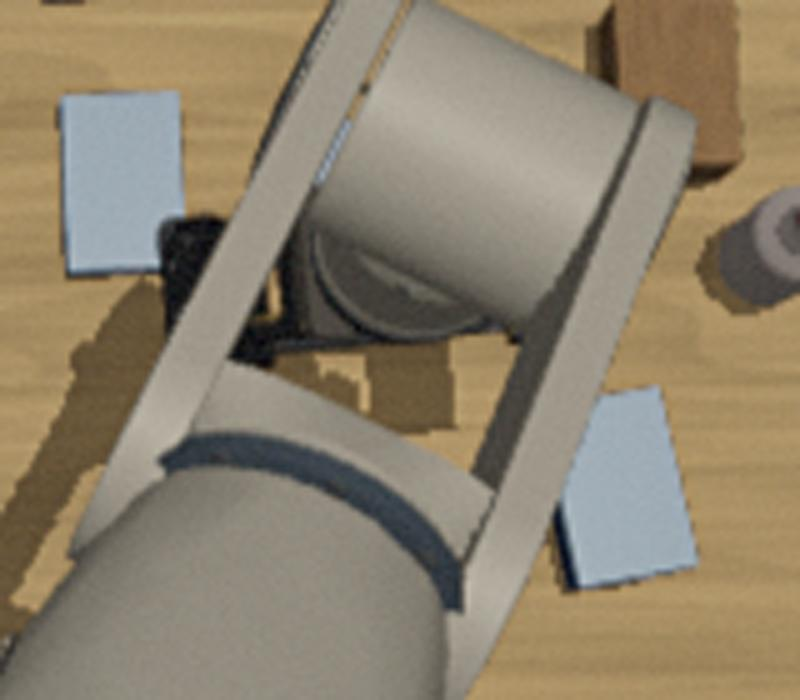

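View pics/s_cur.png

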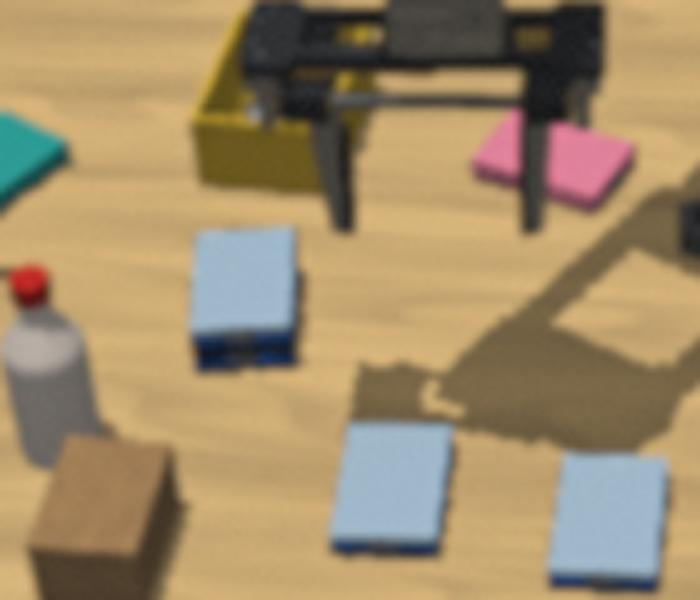

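Emit:
apply_moves --plan "-1 1.9 -1.9 1 0 0 0.6; -1 1.9 -1.9 1 0 0 0.6; -1 1.9 -1.9 1 0 0 0.6; -1 1.9 -1.9 1 0 0 0.6; -1 1.2 -1.2 1 0 0 0.4; -1 0 0 2 0 0 0; -1 0 0 1.5 0 0 0; -1 0 0 0 0 0 0; -1 0 0 0 0 0 0"

```text
time_s: 46.3
ee_pos: [613.4, -186.4, 66.2]
eef_rot: [0.004, 1.0, 0.014, 0.007]
wrist_force: [0.9, 0.1, -0.1]
opening: 91.8
```

```bash
python3 b1.py 617.8 -173.9 .028 30 -1 30; python3 -c "
from h import *
t=snap('top','t18.png');s=snap('scene','s18.png');crop(s,'s_cur.png',200,190,340,310,5);crop(t,'t_cur.png',300,160,460,300,5)"
```

```text
[ 613.4 -186.4   66.2] psi 0.028 z [ 0.014 -0.008 -1.   ] q [-0.3   0.54  1.72 -0.01  0.86  1.25] F [ 0.9  0.1 -0.1] open 91.8
world err [  4.4  12.5 -36.2]
2
-1 0.21 -0.64 1.81 0.3 -0.4 0; -1 0.23 -0.63 1.81 0.3 -0.4 0
```

View pics/s_cur.png

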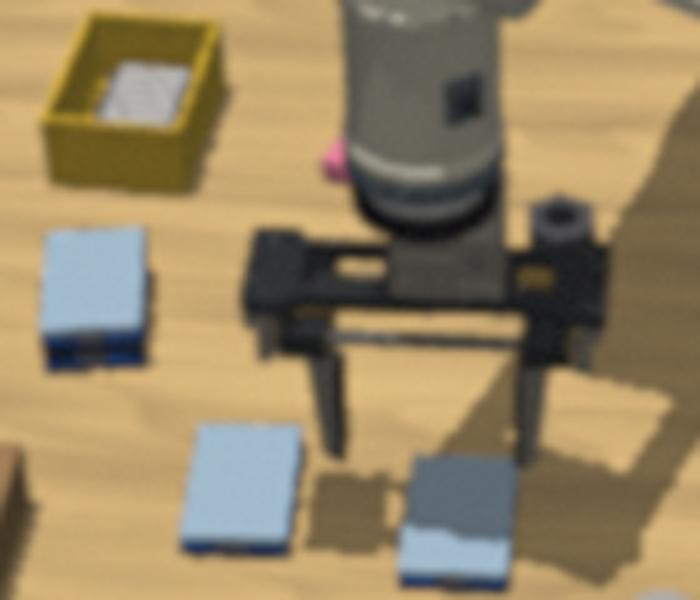

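Emit:
apply_moves --plan "-1 0.2 -0.6 0.2 0.2 -0.4 0; -1 0.2 -0.6 0.2 0.2 -0.4 0; -1 0 0 1.3 0 0 0; -1 0 0 1.3 0 0 0; -1 0 0 0 0 0 0; -1 0 0 0 0 0 0"

```text
time_s: 46.9
ee_pos: [619.3, -175.2, 37.6]
eef_rot: [0.002, 1.0, 0.013, 0.002]
wrist_force: [0.4, -1.2, 0.2]
opening: 91.8
```

```bash
python3 b1.py 617.8 -173.9 .028 12.5 -1 30
```

```text
[ 619.3 -175.2   37.6] psi 0.026 z [ 0.004 -0.003 -1.   ] q [-0.28  0.59  1.72 -0.    0.83  1.27] F [ 0.4 -1.2  0.2] open 91.8
world err [ -1.5   1.3 -25.1]
1
-1 -0.15 -0.14 2.51 0.2 -0.2 -0.1
```

Emit:
apply_moves --plan "-1 -0.1 -0.1 1 0.1 -0.2 -0.1; -1 -0.1 0 1 0 0 0; -1 0 0 0.4 0 0 0; -1 0 0 0 0 0 0; -1 0 0 0 0 0 0"

```text
time_s: 47.32
ee_pos: [616.0, -174.1, 9.8]
eef_rot: [0.0, 1.0, 0.014, -0.001]
wrist_force: [-0.1, 0.7, -0.1]
opening: 91.8
```

```bash
python3 b1.py 617.8 -173.9 .028 12.5 -1 30
```

```text
[ 616.  -174.1    9.8] psi 0.028 z [-0.002 -0.001 -1.   ] q [-0.28  0.63  1.73 -0.    0.78  1.27] F [-0.1  0.7 -0.1] open 91.8
world err [1.8 0.2 2.7]
1
-1 0.18 -0.01 -0.27 0 0.1 0
```

Emit:
apply_moves --plan "-1 0.17 0 -0.27 0 0 0; 0.2 0 0 0 0 0 0; 0.3 0 0 0 0 0 0; 1 0 0 0 0 0 0; 1 0 0 0 0 0 0; 1 0 0 0 0 0 0; 1 0 0 0 0 0 0; 1 0 0 0 0 0 0; 1 0 0 0 0 0 0; 1 0 0 0 0 0 0"

```text
time_s: 48.15
ee_pos: [618.7, -174.3, 14.1]
eef_rot: [0.001, 1.0, 0.014, -0.0]
wrist_force: [0.3, 0.0, -1.2]
opening: 59.5
```

```bash
python3 b1.py 617.8 -173.9 .028 12.5 -1 30
```

```text
[ 618.7 -174.3   14.1] psi 0.028 z [-0.    -0.001 -1.   ] q [-0.28  0.63  1.73 -0.    0.79  1.27] F [ 0.3  0.  -1.2] open 59.5
world err [-0.9  0.4 -1.6]
1
-1 -0.09 -0.04 0.16 0.1 0 0
```

Emit:
apply_moves --plan "1 0 0 -1 0 0 0; 1 0 0 -2.5 0 0 0; 1 0 0 -3 0 0 0; 1 0 0 -2.5 0 0 0; 1 -1 0.8 -1 0 0 -0.6; 1 -2 1.8 0 0 0 -0.9; 1 -2.2 2.3 0 0 0 -0.9; 1 -2.2 2.8 0 0 0 -0.9; 1 -2.2 2.8 0 0 0 -0.9; 1 -2.2 2.8 0 0 0 -0.9; 1 -2.2 2.8 0 0 0 -0.9; 1 -1.5 2.3 0 0 0 -0.9; 1 -0.7 1.5 0 0 0 -0.9; 1 0 0 0 0 0 0; 1 0 0 0 0 0 0"

```text
time_s: 49.4
ee_pos: [469.3, -394.1, 128.9]
eef_rot: [0.002, 0.996, 0.087, 0.002]
wrist_force: [-1.4, 0.0, -1.5]
opening: 59.7
```

```bash
python3 b1.py 459.5 -409.0 .171 75 1 22
```

```text
[ 469.3 -394.1  128.9] psi 0.174 z [ 0.003 -0.004 -1.   ] q [-0.7   0.43  1.74 -0.    0.96  0.7 ] F [-1.4  0.  -1.5] open 59.7
world err [ -9.8 -14.9 -53.9]
3
1 -0.41 0.42 1.8 0.1 -0.1 0; 1 -0.41 0.43 1.8 0.1 -0.1 0; 1 -0.41 0.43 1.8 0.1 -0.1 0
```

Emit:
apply_moves --plan "1 -0.4 0.4 1.6 0 0 0; 1 -0.4 0.4 1.6 0 0 0; 1 -0.3 0.3 1.6 0 0 0; 1 0 0 1.2 0 0 0; 1 0 0 0 0 0 0; 1 0 0 0 0 0 0"

```text
time_s: 49.9
ee_pos: [463.7, -403.5, 69.8]
eef_rot: [0.003, 0.996, 0.087, 0.003]
wrist_force: [-0.5, -0.3, -1.6]
opening: 60.0
```

```bash
python3 b1.py 459.5 -409.0 .171 56 1 22; python3 -c "
from h import *
s=snap('scene','s19.png');crop(s,'s_cur.png',180,205,300,295,6)"
```

```text
[ 463.7 -403.5   69.8] psi 0.174 z [ 0.006 -0.005 -1.   ] q [-0.72  0.51  1.78  0.    0.85  0.68] F [-0.5 -0.3 -1.6] open 60.0
world err [ -4.2  -5.5 -13.8]
1
1 -0.51 0.46 1.38 0.3 -0.3 0.2
```

View pics/s_cur.png

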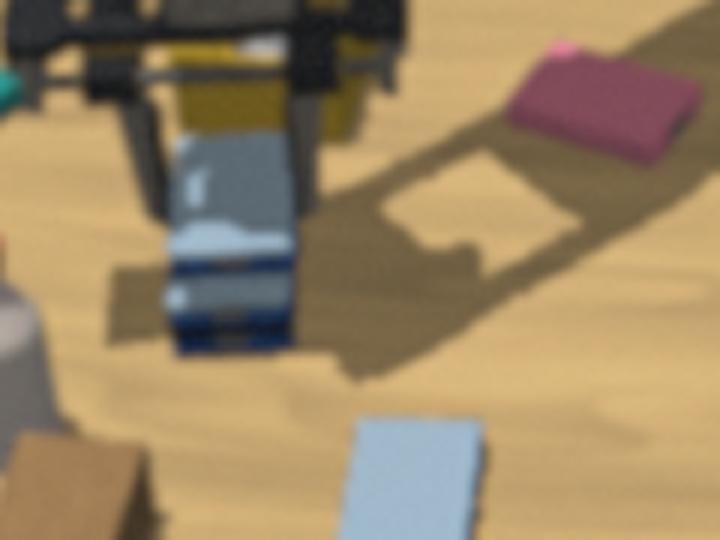

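Emit:
apply_moves --plan "1 -0.25 0.25 0.5 0.2 -0.2 0.1; 1 -0.25 0.2 0.5 0.1 -0.1 0.1; 1 0 0 0.2 0 0 0; 1 0 0 0 0 0 0; 1 0 0 0 0 0 0"

```text
time_s: 50.37
ee_pos: [461.3, -409.2, 59.4]
eef_rot: [0.001, 0.996, 0.086, 0.001]
wrist_force: [-0.5, 0.5, -1.6]
opening: 59.6
```

```bash
python3 b1.py 459.5 -409.0 .171 56 1 22
```

```text
[ 461.3 -409.2   59.4] psi 0.172 z [ 0.002 -0.002 -1.   ] q [-0.73  0.53  1.77 -0.    0.84  0.67] F [-0.5  0.5 -1.6] open 59.6
world err [-1.8  0.2 -3.4]
1
1 -0.17 -0.05 0.33 0.1 -0.1 0
```

Emit:
apply_moves --plan "1 -0.17 -0.03 0.3 0.1 -0.1 0; 1 0 0 0.3 0 0 0; 1 0 0 0.1 0 0 0; 1 0 0 0 0 0 0; 1 0 0 0 0 0 0"

```text
time_s: 50.78
ee_pos: [459.4, -409.5, 52.1]
eef_rot: [0.001, 0.996, 0.086, 0.0]
wrist_force: [-0.4, -0.0, -1.6]
opening: 60.1
```

```bash
python3 b1.py 459.5 -409.0 .171 50.1 1 22
```

```text
[ 459.4 -409.5   52.1] psi 0.171 z [ 0.001 -0.001 -1.   ] q [-0.73  0.54  1.78 -0.    0.82  0.67] F [-0.4 -0.  -1.6] open 60.1
world err [ 0.1  0.5 -2. ]
1
1 0.02 -0.05 0.2 0.1 0 0
```

Emit:
apply_moves --plan "1 0 -0.04 0.18 0 0 0; 1 0 0 0.05 0 0 0; 1 0 0 0 0 0 0"

```text
time_s: 51.03
ee_pos: [459.5, -409.2, 50.1]
eef_rot: [0.001, 0.996, 0.086, 0.0]
wrist_force: [-0.3, 0.4, -1.1]
opening: 59.4
```

Emit:
apply_moves --plan "-0.5 0 0 0 0 0 0; -0.5 0 0 0 0 0 0; -0.5 0 0 0 0 0 0; -0.5 0 0 0 0 0 0; -0.6 0 0 -1 0 0 0; -1 0 0 -2.5 0 0 0; -1 0 0 -3 0 0 0; -1 0 0 -2 0 0 0; -1 1 -0.8 -1 0 0 0.4; -1 2 -1.5 0 0 0 0.8; -1 2.4 -1.8 0 0 0 0.9; -1 2.4 -1.8 0 0 0 0.9; -1 2.4 -1.8 0 0 0 0.9; -1 1.8 -1.2 0 0 0 0.9; -1 0.8 -0.6 0 0 0 0.9; -1 0 0 0 0 0 0; -1 0 0 0 0 0 0"

```text
time_s: 52.45
ee_pos: [580.0, -294.9, 161.4]
eef_rot: [0.003, 0.999, 0.033, 0.005]
wrist_force: [0.4, 0.7, -0.6]
opening: 92.1
```

```bash
python3 b1.py 602 -298.1 .054 60 -1 22; python3 -c "
from h import *
t=snap('top','t20.png');s=snap('scene','s20.png');crop(s,'s_cur.png',180,205,300,295,6);crop(t,'t_cur.png',310,180,470,320,5)"
```

```text
[ 580.  -294.9  161.4] psi 0.065 z [ 0.01  -0.006 -1.   ] q [-0.47  0.45  1.64 -0.    1.05  1.03] F [ 0.4  0.7 -0.6] open 92.1
world err [  22.    -3.2 -101.4]
5
-1 0.42 0.08 2.03 0.1 -0.1 0.1; -1 0.42 0.08 2.03 0.1 -0.1 0.1; -1 0.42 0.08 2.03 0.1 -0.1 0.1; -1 0.43 0.08 2.03 0.1 -0.1 0.1; -1 0.43 0.09 2.03 0.1 -0.1 0.1
```

View pics/s_cur.png

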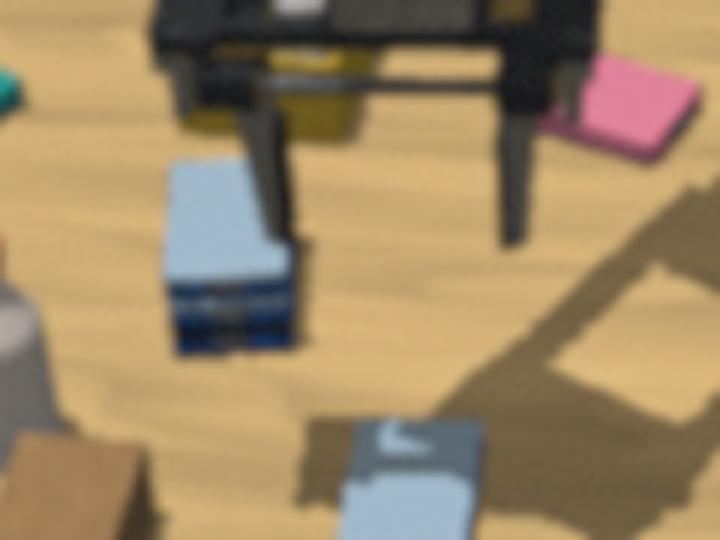

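View pics/t_cur.png

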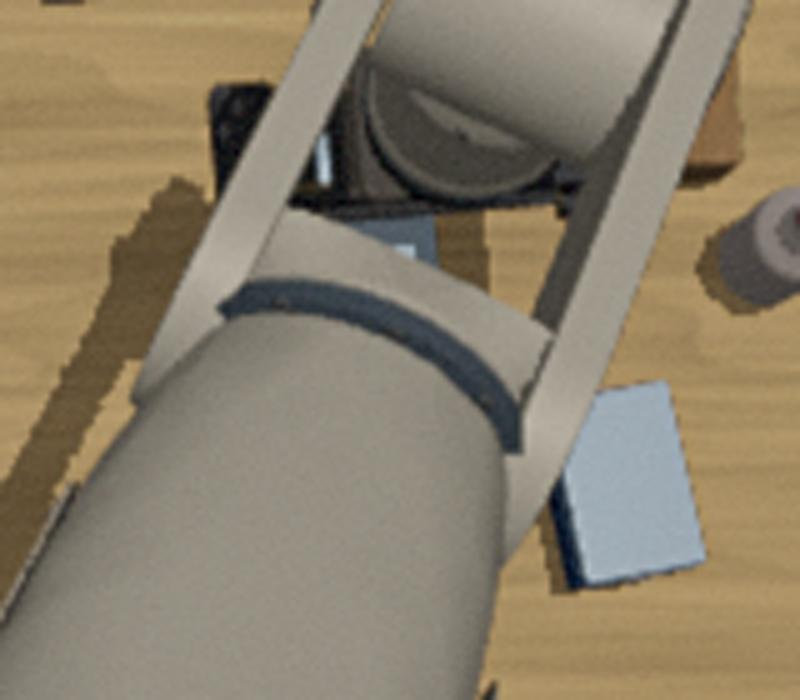

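Emit:
apply_moves --plan "-1 0.4 0.1 2 0 -0.1 0.2; -1 0.4 0.1 2 0.1 -0.1 0.1; -1 0.4 0.1 2 0.1 -0.1 0.1; -1 0.4 0 2 0.1 -0.1 0.1; -1 0.3 0 1.8 0 -0.1 0; -1 0 0 1.2 0 0 0; -1 0 0 0 0 0 0; -1 0 0 0 0 0 0"

```text
time_s: 53.22
ee_pos: [594.5, -306.2, 50.1]
eef_rot: [0.002, 1.0, 0.024, 0.001]
wrist_force: [-0.3, 0.3, -0.9]
opening: 92.0
```

```bash
python3 b1.py 602 -298.1 .054 13 -1 30;  python3 -c "
from h import *
s=snap('scene','s21.png');crop(s,'s_cur.png',180,205,300,315,6)"
```

```text
[ 594.5 -306.2   50.1] psi 0.049 z [ 0.001 -0.004 -1.   ] q [-0.48  0.61  1.65 -0.    0.88  1.05] F [-0.3  0.3 -0.9] open 92.0
world err [  7.5   8.1 -37.1]
2
-1 0.39 -0.4 1.86 0.1 0 -0.2; -1 0.4 -0.39 1.86 0.1 0 -0.2
```

View pics/s_cur.png

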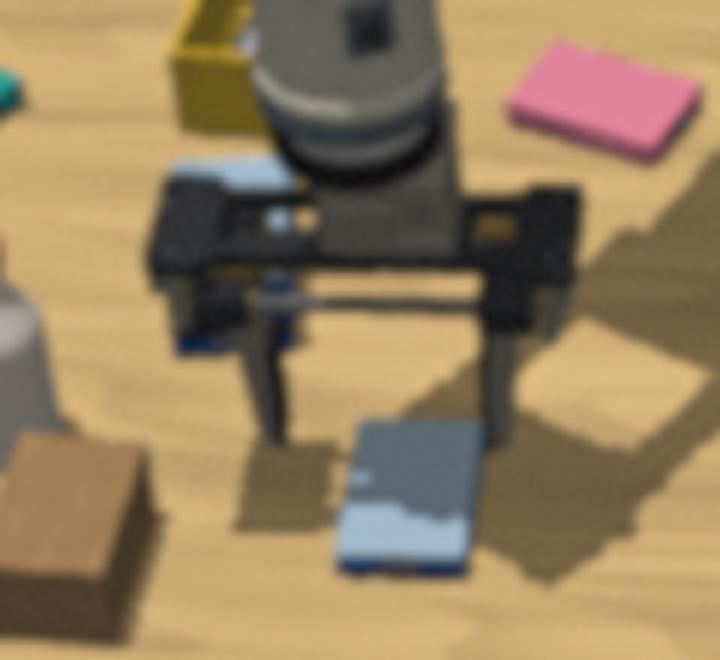

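Emit:
apply_moves --plan "-1 0.4 -0.4 0.3 0.1 0 -0.2; -1 0.4 -0.4 0.8 0.1 0 -0.2; -1 0 0 1 0 0 0; -1 0 0 0.6 0 0 0; -1 0 0 0 0 0 0; -1 0 0 0 0 0 0"

```text
time_s: 53.77
ee_pos: [604.5, -298.0, 24.7]
eef_rot: [0.001, 1.0, 0.028, 0.003]
wrist_force: [0.4, -0.8, -0.4]
opening: 91.4
```

```bash
python3 b1.py 602 -298.1 .054 13 -1 30
```

```text
[ 604.5 -298.    24.7] psi 0.057 z [ 0.006 -0.003 -1.   ] q [-0.46  0.64  1.65  0.    0.84  1.05] F [ 0.4 -0.8 -0.4] open 91.4
world err [ -2.5  -0.1 -11.7]
1
-1 -0.26 -0.01 1.17 0.2 -0.3 0.1
```

Emit:
apply_moves --plan "-1 -0.1 0 0.6 0.1 -0.3 0.1; -1 -0.1 0 0.5 0 0 0.1; -1 0 0 0 0 0 0; -1 0 0 0 0 0 0"

```text
time_s: 54.1
ee_pos: [602.4, -298.2, 12.5]
eef_rot: [0.001, 1.0, 0.026, 0.0]
wrist_force: [-0.3, 0.4, 0.3]
opening: 91.9
```

```bash
python3 b1.py 602 -298.1 .054 13 -1 30
```

```text
[ 602.4 -298.2   12.5] psi 0.053 z [ 0.    -0.001 -1.   ] q [-0.46  0.66  1.66 -0.    0.82  1.06] F [-0.3  0.4  0.3] open 91.9
world err [-0.4  0.1  0.5]
1
-1 -0.03 -0.01 -0.05 0.1 0 -0.1
```

Emit:
apply_moves --plan "0.2 0 0 -0.05 0 0 0; 0.3 0 0 0 0 0 0; 1 0 0 0 0 0 0; 1 0 0 0 0 0 0; 1 0 0 0 0 0 0; 1 0 0 0 0 0 0; 1 0 0 0 0 0 0; 1 0 0 0 0 0 0; 1 0 0 0 0 0 0"

```text
time_s: 54.85
ee_pos: [602.4, -298.3, 13.6]
eef_rot: [0.001, 1.0, 0.026, 0.0]
wrist_force: [0.1, -0.4, -0.3]
opening: 59.9
```

```bash
python3 b1.py 602 -298.1 .054 13 -1 30
```

```text
[ 602.4 -298.3   13.6] psi 0.053 z [ 0.001 -0.001 -1.   ] q [-0.46  0.66  1.66 -0.    0.82  1.06] F [ 0.1 -0.4 -0.3] open 59.9
world err [-0.4  0.2 -0.6]
1
-1 -0.04 -0.03 0.06 0.1 0 -0.1
```

Emit:
apply_moves --plan "1 0 0 -1 0 0 0; 1 0 0 -2.5 0 0 0; 1 0 0 -3 0 0 0; 1 0 0 -3 0 0 0; 1 0 0 -2 0 0 0; 1 -1 0.5 -0.5 0 0 -0.4; 1 -2 1 0 0 0 -0.9; 1 -2.4 1.6 0 0 0 -0.9; 1 -2.4 1.8 0 0 0 -0.9; 1 -2.4 1.6 0 0 0 -0.9; 1 -1.6 1 0 0 0 -0.9; 1 -0.6 0.5 0 0 0 -0.9; 1 0 0 0 0 0 0; 1 0 0 0 0 0 0"

```text
time_s: 56.02
ee_pos: [473.1, -391.8, 138.8]
eef_rot: [-0.001, 0.997, 0.082, -0.003]
wrist_force: [0.3, -0.4, -1.9]
opening: 59.8
```

```bash
python3 b1.py 459.5 -409.0 .171 90 -1 30
```

```text
[ 473.1 -391.8  138.8] psi 0.163 z [-0.006  0.001 -1.   ] q [-0.69  0.43  1.73 -0.    0.99  0.72] F [ 0.3 -0.4 -1.9] open 59.8
world err [-13.6 -17.2 -48.8]
2
-1 -0.8 0.74 2.44 -0.1 0.2 -0.2; -1 -0.8 0.74 2.44 -0.1 0.2 -0.2
```

Emit:
apply_moves --plan "1 -0.6 0.6 1.4 0 0.1 -0.2; 1 -0.5 0.5 1.4 0 0.1 -0.2; 1 -0.3 0.4 1 0 0 0; 1 0 0.1 0.6 0 0 0; 1 0 0 0 0 0 0; 1 0 0 0 0 0 0"

```text
time_s: 56.52
ee_pos: [462.6, -408.1, 92.2]
eef_rot: [-0.002, 0.996, 0.085, -0.001]
wrist_force: [0.0, -0.1, -2.7]
opening: 59.8
```

```bash
python3 b1.py 459.0 -409.2 .171 74 1 30
```

```text
[ 462.6 -408.1   92.2] psi 0.171 z [-0.002  0.003 -1.   ] q [-0.73  0.49  1.75  0.    0.91  0.67] F [ 0.  -0.1 -2.7] open 59.8
world err [ -3.6  -1.1 -18.2]
1
1 -0.37 0.06 1.83 -0.2 0.1 0
```

Emit:
apply_moves --plan "1 -0.2 0.03 0.7 -0.1 0 0; 1 -0.15 0.03 0.7 -0.1 0 0; 1 0 0 0.2 0 0 0; 1 0 0 0 0 0 0; 1 0 0 0 0 0 0"

```text
time_s: 56.93
ee_pos: [460.6, -408.5, 75.7]
eef_rot: [0.001, 0.996, 0.086, -0.0]
wrist_force: [0.2, -0.9, -2.0]
opening: 59.8
```

```bash
python3 b1.py 459.0 -409.2 .171 72 1 30
```

```text
[ 460.6 -408.5   75.7] psi 0.172 z [-0.    -0.002 -1.   ] q [-0.73  0.51  1.77 -0.    0.87  0.67] F [ 0.2 -0.9 -2. ] open 59.8
world err [-1.6 -0.7 -3.7]
1
1 -0.16 0.04 0.37 0.1 0 0.1
```

Emit:
apply_moves --plan "1 -0.15 0.04 0.3 0.1 0 0.1; 1 0 0 0.25 0 0 0; 1 0 0 0 0 0 0; 1 0 0 0 0 0 0"

```text
time_s: 57.27
ee_pos: [459.4, -409.6, 70.4]
eef_rot: [0.0, 0.996, 0.085, 0.0]
wrist_force: [-0.3, -1.0, -2.8]
opening: 60.0
```

```bash
python3 b1.py 459.0 -409.2 .171 67.6 1 30
```

```text
[ 459.4 -409.6   70.4] psi 0.17 z [ 0. -0. -1.] q [-0.73  0.51  1.77 -0.    0.86  0.67] F [-0.3 -1.  -2.8] open 60.0
world err [-0.4  0.4 -2.8]
1
1 -0.04 -0.04 0.28 0 0 0
```

Emit:
apply_moves --plan "1 -0.03 -0.03 0.25 0 0 0; 1 0 0 0.05 0 0 0; 1 0 0 0 0 0 0"

```text
time_s: 57.52
ee_pos: [459.3, -409.6, 67.6]
eef_rot: [0.001, 0.996, 0.085, 0.0]
wrist_force: [1.1, 0.3, -0.8]
opening: 59.5
```

```bash
python3 b1.py 459.0 -409.2 .171 67.6 1 30
```

```text
[ 459.3 -409.6   67.6] psi 0.17 z [ 0.001 -0.001 -1.   ] q [-0.73  0.52  1.77 -0.    0.85  0.67] F [ 1.1  0.3 -0.8] open 59.5
world err [-0.3  0.4  0. ]
1
1 -0.03 -0.05 0 0.1 0 -0.1
```

Placed within 0.5 mm; release, rise and retreat clear of the view.

Emit:
apply_moves --plan "-0.5 0 0 0 0 0 0; -0.5 0 0 0 0 0 0; -0.5 0 0 0 0 0 0; -0.5 0 0 0 0 0 0; -0.6 0 0 -1 0 0 0; -1 0 0 -2.5 0 0 0; -1 0 0 -3 0 0 0; -1 0 0 -3 0 0 0; -1 0 -1 -2 0 0 0; -1 -1 -3 0 0 0 0; -1 -1 -3.5 0 0 0 0; -1 -1 -3.5 0 0 0 0; -1 -1 -3.5 0 0 0 0; -1 -1 -3.5 0 0 0 0; -1 -0.5 -3.5 0 0 0 0; -1 0 -3.5 0 0 0 0; -1 0 -2.5 0 0 0 0; -1 0 -1 0 0 0 0; -1 0 0 0 0 0 0"

```text
time_s: 59.1
ee_pos: [353.0, -130.2, 197.2]
eef_rot: [0.005, 0.997, 0.083, 0.007]
wrist_force: [-0.4, -0.2, 0.4]
opening: 92.2
```

Run:
```python
from h import *
stat(); t=avg('top',4); s=avg('scene',2)
for z in (72,):
    R=rect(90,60,z); x,o=fitedges([(t,t['avg'],R[k],R[(k+1)%4]) for k in range(4)],[458.6,-409.2,.171],w=3); print('top fit',x.round(3),[a[0] for a in o])
    y,o=fitedges([(s,s['avg'],R[k],R[(k+1)%4]) for k in (0,2,3)],[458.6,-409.2,.171],w=3); print('scene',y.round(3),[a[0] for a in o])
cv2.imwrite('pics/t22.png',t['image'][:,:,::-1]); crop(t,'t_cur.png',380,220,480,310,7); crop(s,'s_cur.png',180,205,300,305,6)
```

```text
p [ 353.  -130.2  197.2] psi 0.166 z [ 0.014 -0.009 -1.   ] door-local [-108.9 -471. ] tip [-108.7 -471. ] 189.2 F [-0.4 -0.2  0.4] M [0.   0.04 0.01] open 92.2 t 59.1
top fit [ 4.57973e+02 -4.06708e+02  1.67000e-01] [np.float64(-0.26), np.float64(-0.77), np.float64(-0.49), np.float64(-0.23)]
scene [ 4.65984e+02 -4.06323e+02  1.04000e-01] [np.float64(-0.37), np.float64(-0.26), np.float64(0.0)]
```

View pics/t_cur.png

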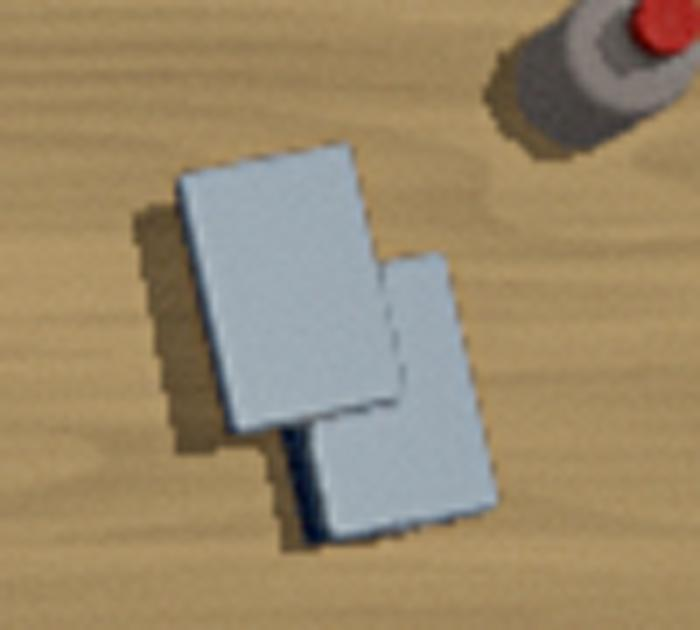

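View pics/s_cur.png

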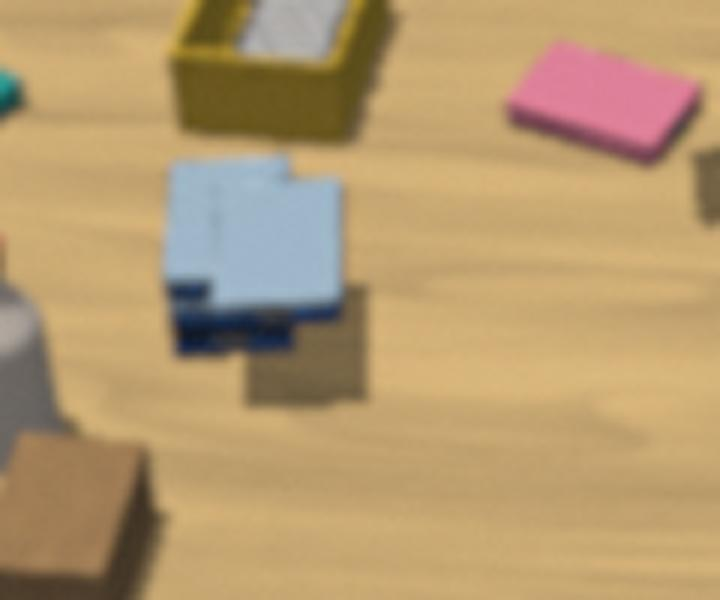

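View pics/t22.png

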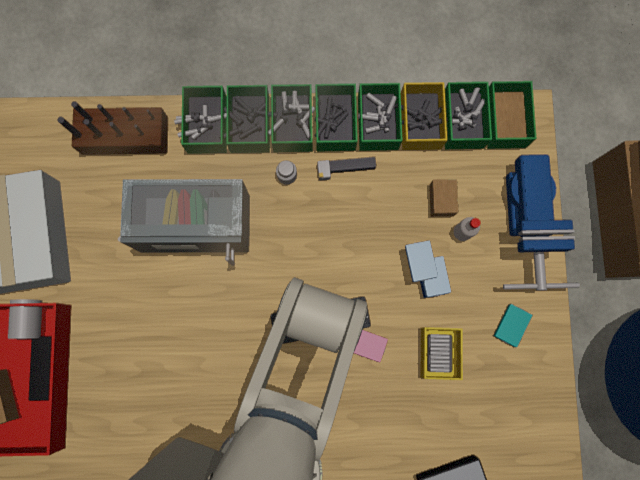

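```bash
cat > b2.py <<'E'
from h import *
t=avg('top',4); s=avg('scene',3)
p0=ray(t,[(421.0,260.7)],72)[0]; print(p0)
R=rect(90,60,72); x,o=fitedges([(t,t['avg'],R[k],R[(k+1)%4]) for k in range(4)],[p0[0],p0[1],.171],w=3); print('topbox top',x.round(3),[a for a in o])
y,o=fitedges([(s,s['avg'],R[k],R[(k+1)%4]) for k in (0,1,2,3)],x,w=3); print('scene',y.round(3),[a[0] for a in o])
R=rect(90,60,54)
# lower (2nd) box: visible edges: right(-y) edge lower part and -x edge
c=[(t,t['avg'],[-43,-30,54],[10,-30,54]),(t,t['avg'],[-45,-28,54],[-45,25,54]),(t,t['avg'],[45,-28,54],[45,-12,54])]
x2,o=fitedges(c,[458.6,-409.2,.171],w=4); print('2nd',x2.round(3),o)
E
python3 b2.py
```

```text
[ 493.81619365 -375.87315405   72.        ]
topbox top [ 4.94791e+02 -3.76980e+02  1.95000e-01] [(np.float64(-0.25), np.float64(0.44)), (np.float64(-0.26), np.float64(0.15)), (np.float64(-0.0), np.float64(0.21)), (np.float64(-0.49), np.float64(0.22))]
scene [ 4.97710e+02 -3.74309e+02  1.46000e-01] [np.float64(-0.24), np.float64(0.23), np.float64(-0.26), np.float64(0.52)]
2nd [ 4.59120e+02 -4.10484e+02  1.47000e-01] [(np.float64(0.01), np.float64(0.14)), (np.float64(0.25), np.float64(0.16)), (np.float64(-0.25), np.float64(0.19))]
```

```bash
python3 b1.py 494.6 -378.2 .18 130 -1 33
```

```text
[ 353.7 -132.2  196.3] psi 0.164 z [ 0.013 -0.009 -1.   ] q [-0.36 -0.02  2.16 -0.    0.99  1.05] F [ 0.4 -1.  -0.3] open 91.9
world err [ 140.9 -246.   -66.3]
9
-1 1.09 2.94 0.78 0.1 -0.1 -0.1; -1 1.09 2.95 0.78 0.1 -0.1 -0.1; -1 1.08 2.95 0.77 0.1 -0.1 -0.1; -1 1.08 2.95 0.77 0.1 -0.1 -0.1; -1 1.07 2.96 0.76 0.1 -0.1 -0.1; -1 1.07 2.96 0.76 0.1 -0.1 -0.1; -1 1.06 2.96 0.75 0.1 -0.1 -0.1; -1 1.06 2.96 0.75 0.1 -0.1 -0.1; -1 1.06 2.97 0.74 0.1 -0.1 -0.1
```

Emit:
apply_moves --plan "-1 1 2.9 0.4 0.1 -0.1 -0.1; -1 1.1 2.9 0.4 0.1 -0.1 -0.1; -1 1.1 2.9 0.5 0.1 -0.1 -0.1; -1 1.1 2.9 0.5 0.1 -0.1 -0.1; -1 1.1 2.9 0.5 0.1 -0.1 -0.1; -1 1.1 2.9 0.5 0.1 -0.1 -0.1; -1 1.1 2.7 0.5 0.1 -0.1 -0.1; -1 1 2 0.5 0 0 0; -1 0.7 1 0.5 0 0 0; -1 0 0 0.5 0 0 0; -1 0 0 0 0 0 0; -1 0 0 0 0 0 0"

```text
time_s: 60.75
ee_pos: [488.8, -354.8, 144.1]
eef_rot: [-0.002, 0.996, 0.089, -0.002]
wrist_force: [0.2, 0.3, -0.0]
opening: 91.8
```

```bash
python3 b1.py 494.6 -378.2 .18 90 -1 33;python3 -c "
from h import *
s=snap('scene','s23.png');crop(s,'s_cur.png',180,205,300,305,6)"
```

```text
[ 488.8 -354.8  144.1] psi 0.177 z [-0.003  0.003 -1.   ] q [-0.63  0.41  1.75  0.    0.99  0.76] F [ 0.2  0.3 -0. ] open 91.8
world err [  5.8 -23.4 -54.1]
2
-1 0.09 1.21 2.7 -0.1 0.1 -0.1; -1 0.08 1.21 2.7 -0.1 0.1 -0.1
```

View pics/s_cur.png

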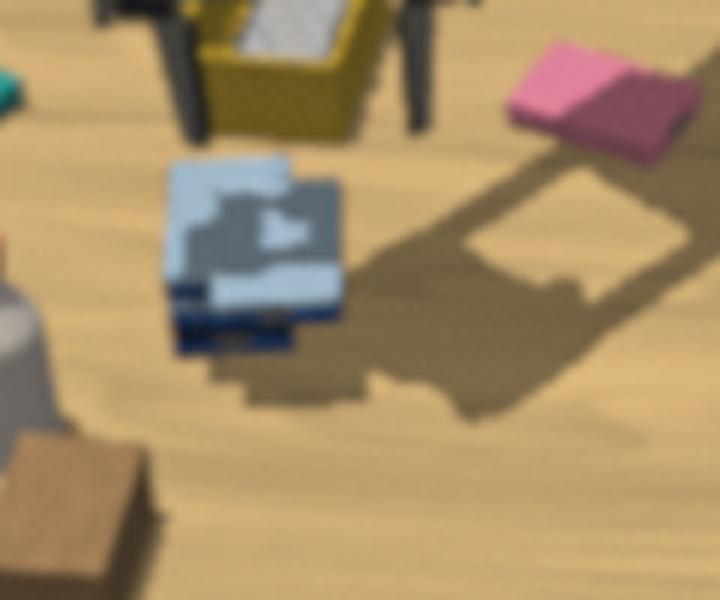

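Emit:
apply_moves --plan "-1 0.1 1 0.5 0 0 -0.1; -1 0.1 1 1 0 0 0; -1 0 0.1 1.3 0 0 0; -1 0 0 1 0 0 0; -1 0 0 0.6 0 0 0; -1 0 0 0 0 0 0; -1 0 0 0 0 0 0"

```text
time_s: 61.38
ee_pos: [492.9, -374.3, 95.9]
eef_rot: [-0.002, 0.996, 0.09, -0.002]
wrist_force: [-0.7, -0.8, 0.2]
opening: 92.0
```

```bash
python3 b1.py 494.6 -378.2 .18 80 -1 33
```

```text
[ 492.9 -374.3   95.9] psi 0.181 z [-0.004  0.004 -1.   ] q [-0.65  0.49  1.74  0.    0.92  0.74] F [-0.7 -0.8  0.2] open 92.0
world err [  1.7  -3.9 -15.9]
1
-1 0.11 0.43 1.59 -0.3 0.2 0
```

Emit:
apply_moves --plan "-1 0.1 0.35 0.8 -0.2 0.2 0; -1 0 0.1 0.8 -0.1 0 0; -1 0 0 0.8 0 0 0; -1 0 0 0.2 0 0 0; -1 0 0 0 0 0 0; -1 0 0 0 0 0 0"

```text
time_s: 61.88
ee_pos: [494.9, -378.5, 67.2]
eef_rot: [0.001, 0.996, 0.091, 0.0]
wrist_force: [0.5, 0.3, -0.2]
opening: 92.2
```

```bash
python3 b1.py 494.6 -378.2 .18 67.5 -1 33;python3 -c "
from h import *
s=snap('scene','s24.png');crop(s,'s_cur.png',180,205,300,305,6)"
```

```text
[ 494.9 -378.5   67.2] psi 0.181 z [ 0.001 -0.001 -1.   ] q [-0.66  0.53  1.75 -0.    0.86  0.73] F [ 0.5  0.3 -0.2] open 92.2
world err [-0.3  0.3  0.3]
1
-1 -0.02 -0.03 -0.03 0.1 0 0.1
```

View pics/s_cur.png

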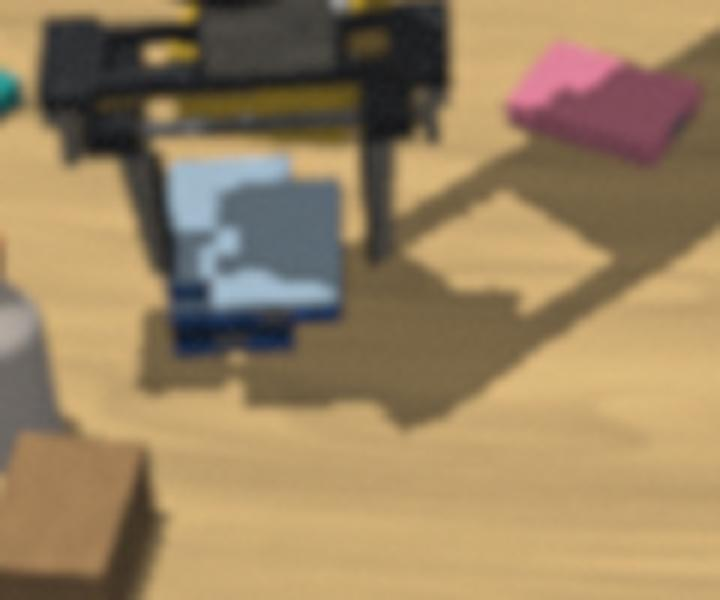

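Emit:
apply_moves --plan "0.1 0 0 0 0 0 0; 0.2 0 0 0 0 0 0; 0.3 0 0 0 0 0 0; 0.3 0 0 0 0 0 0; 0.3 0 0 0 0 0 0; 0.3 0 0 0 0 0 0; 0.3 0 0 0 0 0 0" --force 10

```text
time_s: 62.52
ee_pos: [495.4, -378.6, 68.6]
eef_rot: [0.001, 0.996, 0.091, 0.001]
wrist_force: [0.1, 0.3, -0.6]
opening: 60.2
```

Emit:
apply_moves --plan "1 0 0 0 0 0 0; 1 0 0 0 0 0 0; 1 0 0 0 0 0 0" --force 25

```text
time_s: 62.77
ee_pos: [495.4, -378.6, 68.6]
eef_rot: [0.001, 0.996, 0.091, 0.001]
wrist_force: [0.6, 0.3, -0.5]
opening: 59.7
```

```bash
python3 b1.py 494.6 -378.2 .18 67.5 -1 33;python3 -c "
from h import *
s=snap('scene','s25.png');crop(s,'s_cur.png',180,205,300,305,6)"
```

```text
[ 495.4 -378.6   68.6] psi 0.181 z [ 0.002 -0.002 -1.   ] q [-0.65  0.52  1.75 -0.    0.86  0.73] F [ 0.6  0.3 -0.5] open 59.7
world err [-0.8  0.4 -1.1]
1
-1 -0.07 -0.06 0.11 0.1 -0.1 0.1
```

View pics/s_cur.png

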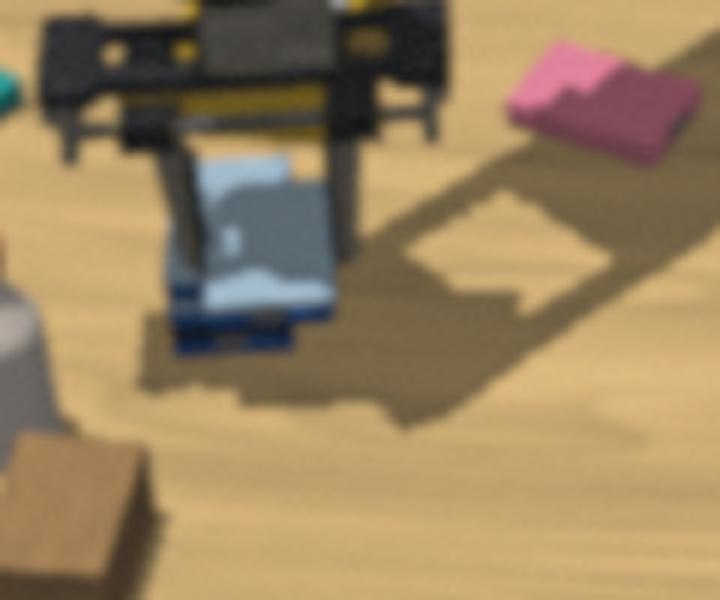

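Emit:
apply_moves --plan "1 0 0 -0.8 0 0 0; 1 0 0 -1.5 0 0 0; 1 0 0 -2.5 0 0 0; 1 0 0 -1.5 0 0 0; 1 -0.5 -1 0 0 0 0; 1 -1 -2.5 0 0 0 0; 1 -1.2 -3 0 0 0 0; 1 -1.2 -3 0 0 0 0; 1 -1.2 -3 0 0 0 0; 1 -1.2 -3 0 0 0 0; 1 -1.2 -2.5 0 0 0 0; 1 -0.5 -1.5 0 0 0 0; 1 0 0 0 0 0 0; 1 0 0 0 0 0 0"

```text
time_s: 63.98
ee_pos: [367.0, -188.4, 129.9]
eef_rot: [-0.001, 0.996, 0.09, -0.002]
wrist_force: [0.0, -0.8, -2.3]
opening: 59.9
```

```bash
cat > b3.py <<'E'
from h import *
stat(); t=avg('top',4); s=avg('scene',4)
R=rect(90,60,54)
for init in ([458.6,-409.2,.171],[460,-411,.16]):
    x,o=fitedges([(t,t['avg'],R[k],R[(k+1)%4]) for k in range(4)],init,w=3); print('2nd box top',x.round(3),o)
y,o=fitedges([(s,s['avg'],R[k],R[(k+1)%4]) for k in (0,1,2,3)],x,w=3); print('scene',y.round(3),o)
cv2.imwrite('pics/t26.png',t['image'][:,:,::-1]); crop(t,'t_cur.png',380,220,480,310,7); crop(s,'s_cur.png',180,205,300,305,6)
E
python3 b3.py
```

```text
p [ 367.  -188.4  129.9] psi 0.18 z [-0.003  0.001 -1.   ] door-local [ -83.9 -525.3] tip [ -83.9 -525.3] 121.9 F [ 0.  -0.8 -2.3] M [ 0.05  0.03 -0.06] open 59.9 t 64.0
2nd box top [ 4.58837e+02 -4.10622e+02  1.75000e-01] [(np.float64(-0.25), np.float64(0.01)), (np.float64(-0.25), np.float64(0.1)), (np.float64(-0.25), np.float64(0.01)), (np.float64(-0.25), np.float64(0.1))]
2nd box top [ 4.58856e+02 -4.10592e+02  1.71000e-01] [(np.float64(-0.25), np.float64(0.0)), (np.float64(-0.25), np.float64(0.1)), (np.float64(-0.25), np.float64(0.0)), (np.float64(-0.25), np.float64(0.09))]
scene [ 4.61489e+02 -4.09875e+02  1.76000e-01] [(np.float64(-0.01), np.float64(0.11)), (np.float64(0.38), np.float64(0.13)), (np.float64(-0.24), np.float64(0.21)), (np.float64(0.5), np.float64(0.19))]
```

View pics/t_cur.png

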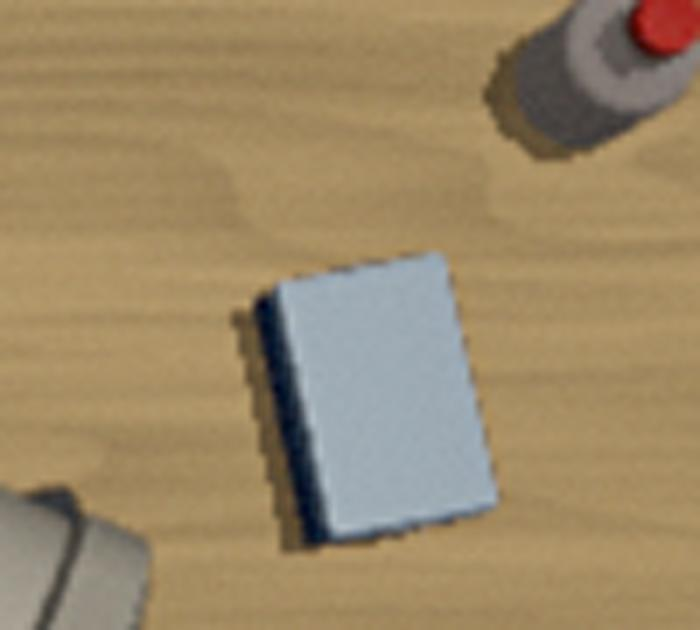

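View pics/s_cur.png

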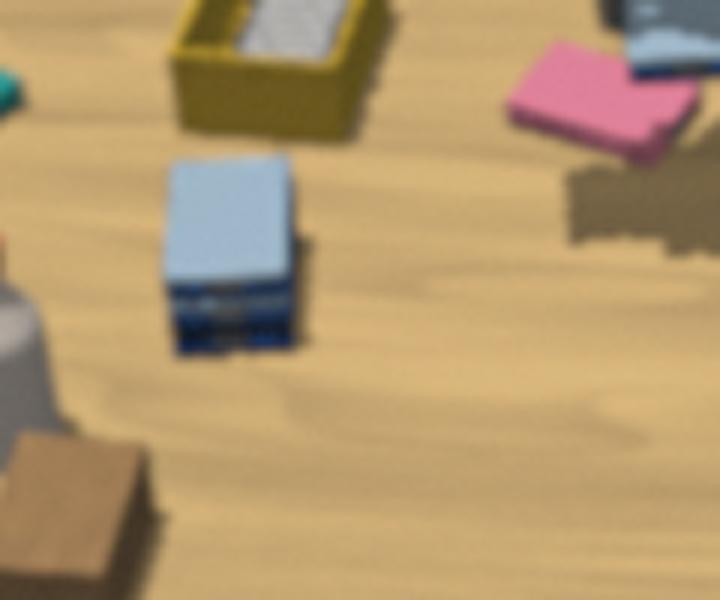

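```bash
python3 b1.py 458.8 -409.3 .171 120 1 30
```

```text
[ 368.2 -189.7  129.9] psi 0.178 z [-0.003  0.001 -1.   ] q [-0.48  0.15  2.15 -0.    0.84  0.91] F [-0.2  0.3 -2.3] open 59.8
world err [  90.6 -219.6   -9.9]
8
1 0.63 2.9 0.12 0 0 0.1; 1 0.63 2.9 0.12 0 0 0.1; 1 0.63 2.9 0.12 0 0 0.1; 1 0.64 2.9 0.12 0 0 0.1; 1 0.64 2.9 0.12 0 0 0.1; 1 0.64 2.9 0.12 0 0 0.1; 1 0.64 2.9 0.12 0 0 0.1; 1 0.65 2.9 0.12 0 0 0.1
```

Emit:
apply_moves --plan "1 0.4 1.5 0 0 0 0; 1 0.6 2.8 0 0 0 0.1; 1 0.6 2.8 0 0 0 0.1; 1 0.6 2.8 0 0 0 0.1; 1 0.6 2.8 0 0 0 0.1; 1 0.6 2.8 0 0 0 0; 1 0.6 2.3 0 0 0 0; 1 0.5 1.5 0 0 0 0; 1 0.3 0.8 0 0 0 0; 1 0 0 0 0 0 0; 1 0 0 0 0 0 0"

```text
time_s: 65.3
ee_pos: [455.6, -399.2, 126.3]
eef_rot: [0.001, 0.996, 0.085, -0.001]
wrist_force: [-0.5, -0.3, -2.0]
opening: 59.9
```

```bash
python3 b1.py 458.8 -409.3 .171 85 1 30
```

```text
[ 455.6 -399.2  126.3] psi 0.17 z [-0.003 -0.002 -1.   ] q [-0.72  0.43  1.76 -0.    0.96  0.68] F [-0.5 -0.3 -2. ] open 59.9
world err [  3.2 -10.1 -41.3]
2
1 0.08 0.52 2.07 0 0.1 0; 1 0.07 0.52 2.07 0 0.1 0
```

Emit:
apply_moves --plan "1 0.1 0.5 1 0 0.1 0; 1 0.1 0.4 1.2 0 0.1 0; 1 0 0.05 1.2 0 0 0; 1 0 0 0.6 0 0 0; 1 0 0 0 0 0 0; 1 0 0 0 0 0 0"

```text
time_s: 65.8
ee_pos: [457.2, -405.0, 80.5]
eef_rot: [-0.001, 0.996, 0.086, -0.001]
wrist_force: [0.3, -0.5, -2.7]
opening: 59.5
```

```bash
python3 b1.py 458.8 -409.3 .171 74 1 30
```

```text
[ 457.2 -405.    80.5] psi 0.172 z [-0.002  0.003 -1.   ] q [-0.73  0.5   1.77  0.    0.88  0.67] F [ 0.3 -0.5 -2.7] open 59.5
world err [ 1.6 -4.3 -6.5]
1
1 0.09 0.45 0.65 -0.2 0.1 0.1
```

Emit:
apply_moves --plan "1 0.1 0.35 0.3 -0.1 0.1 0.1; 1 0 0.1 0.3 0 0 0; 1 0 0 0 0 0 0; 1 0 0 0 0 0 0"

```text
time_s: 66.13
ee_pos: [459.3, -409.2, 74.2]
eef_rot: [-0.0, 0.996, 0.085, 0.0]
wrist_force: [-0.5, 0.2, -1.1]
opening: 59.6
```

```bash
python3 b1.py 458.8 -409.3 .171 71 1 30
```

```text
[ 459.3 -409.2   74.2] psi 0.171 z [ 0.     0.001 -1.   ] q [-0.73  0.51  1.77  0.    0.87  0.67] F [-0.5  0.2 -1.1] open 59.6
world err [-0.5 -0.1 -3.2]
1
1 -0.05 0 0.32 0 0 0
```

Emit:
apply_moves --plan "1 -0.05 0 0.25 0 0 0; 1 0 0 0.2 0 0 0; 1 0 0 0 0 0 0; 1 0 0 0 0 0 0"

```text
time_s: 66.47
ee_pos: [459.2, -409.7, 70.2]
eef_rot: [0.0, 0.996, 0.085, 0.001]
wrist_force: [-0.0, -0.8, -2.2]
opening: 59.5
```

```bash
python3 b1.py 458.8 -409.3 .171 68.6 1 30
```

```text
[ 459.2 -409.7   70.2] psi 0.171 z [ 0.001 -0.    -1.   ] q [-0.73  0.51  1.77  0.    0.86  0.67] F [-0.  -0.8 -2.2] open 59.5
world err [-0.4  0.4 -1.6]
1
1 -0.04 -0.05 0.16 0 -0.1 0
```

Emit:
apply_moves --plan "1 -0.04 -0.05 0.13 0 0 0; 1 0 0 0.03 0 0 0; 1 0 0 0 0 0 0; -0.5 0 0 0 0 0 0; -0.5 0 0 0 0 0 0; -0.5 0 0 0 0 0 0; -0.5 0 0 0 0 0 0; -0.8 0 0 0 0 0 0; -1 0 0 0 0 0 0; -1 0 0 -1 0 0 0; -1 0 0 -2.5 0 0 0; -1 0 0 -3 0 0 0; -1 0 0 -3 0 0 0; -1 0 0 -2 0 0 0; -1 0 0 0 0 0 0"

```text
time_s: 67.72
ee_pos: [458.1, -408.9, 191.1]
eef_rot: [-0.0, 0.996, 0.085, 0.0]
wrist_force: [0.9, -0.2, 0.5]
opening: 92.0
```

```bash
python3 -c "
from h import *
stat();s=snap('scene','s27.png');crop(s,'s_cur.png',180,205,300,305,6)"
```

```text
p [ 458.1 -408.9  191.1] psi 0.171 z [ 0.     0.001 -1.   ] door-local [  48.4 -723.8] tip [  48.4 -723.8] 183.1 F [ 0.9 -0.2  0.5] M [ 0.03 -0.02 -0.03] open 92.0 t 67.7
```

View pics/s_cur.png

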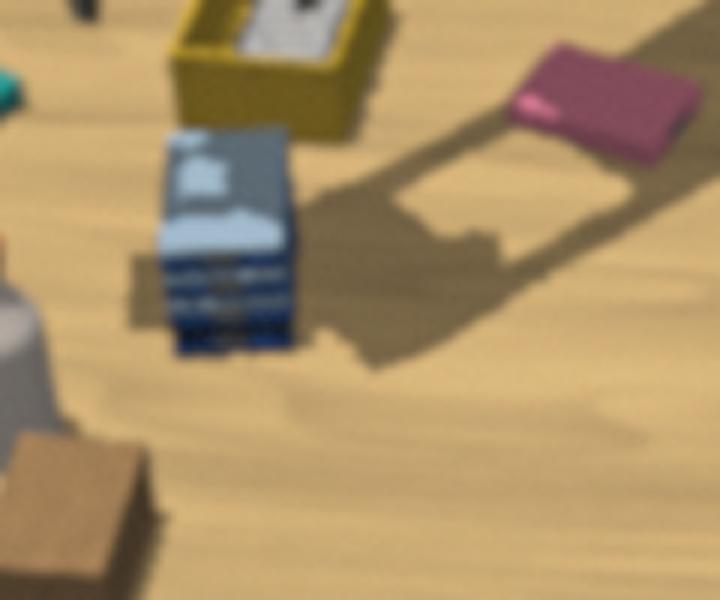

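Well aligned. Back away and check from above.

Emit:
apply_moves --plan "-1 0 0 -2 0 0 0; -1 0 -1 -1 0 0 0; -1 -1 -3 0 0 0 0; -1 -1 -3.5 0 0 0 0; -1 -1 -3.5 0 0 0 0; -1 -1 -3.5 0 0 0 0; -1 -1 -3.5 0 0 0 0; -1 -0.5 -3.5 0 0 0 0; -1 0 -3.5 0 0 0 0; -1 0 -2.5 0 0 0 0; -1 0 -1 0 0 0 0; -1 0 0 0 0 0 0"

```text
time_s: 68.77
ee_pos: [339.2, -118.5, 210.1]
eef_rot: [-0.006, 0.996, 0.083, -0.006]
wrist_force: [0.3, -0.0, 0.3]
opening: 92.1
```

```bash
cat > b4.py <<'E'
from h import *
stat(); t=avg('top',4); s=avg('scene',4)
R=rect(90,60,72)
x,o=fitedges([(t,t['avg'],R[k],R[(k+1)%4]) for k in range(4)],[458.6,-410,.171],w=3); print('3rd box top',x.round(3),o)
y,o=fitedges([(s,s['avg'],R[k],R[(k+1)%4]) for k in (0,1,2,3)],x,w=3); print('scene',y.round(3),o)
cv2.imwrite('pics/t28.png',t['image'][:,:,::-1]); crop(t,'t_cur.png',380,220,480,310,7); crop(s,'s_cur.png',180,205,300,305,6)
E
python3 b4.py
```

```text
p [ 339.2 -118.5  210.1] psi 0.167 z [-0.014  0.01  -1.   ] door-local [-124.7 -462.2] tip [-124.8 -462.1] 202.1 F [ 0.3 -0.   0.3] M [ 0.02 -0.05 -0.02] open 92.1 t 68.8
3rd box top [ 4.58824e+02 -4.10602e+02  1.72000e-01] [(np.float64(-0.24), np.float64(0.03)), (np.float64(-0.25), np.float64(0.06)), (np.float64(-0.25), np.float64(0.07)), (np.float64(-0.25), np.float64(0.09))]
scene [ 4.61082e+02 -4.09997e+02  1.60000e-01] [(np.float64(-0.02), np.float64(0.11)), (np.float64(0.48), np.float64(0.11)), (np.float64(-0.02), np.float64(0.16)), (np.float64(0.5), np.float64(0.15))]
```

View pics/t_cur.png

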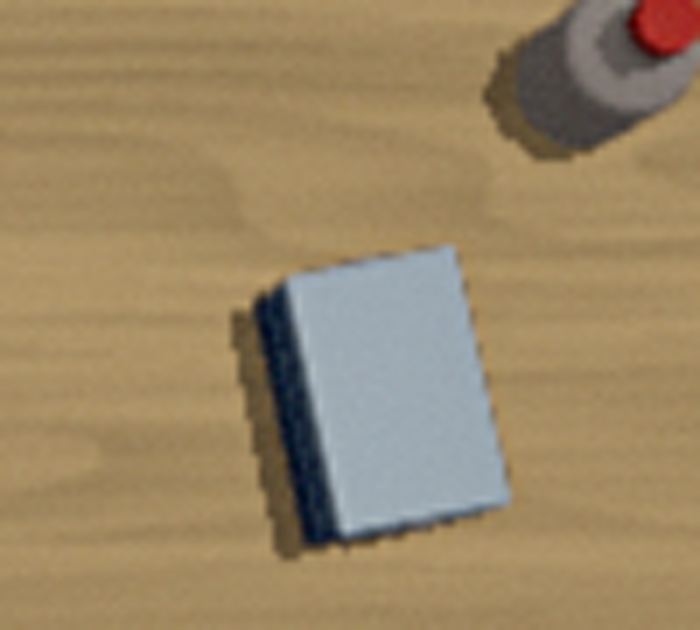

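View pics/s_cur.png

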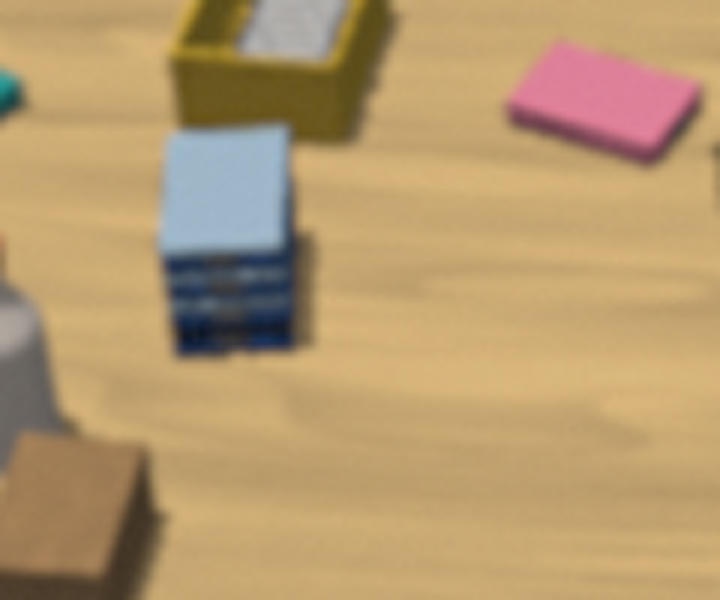

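View pics/t28.png

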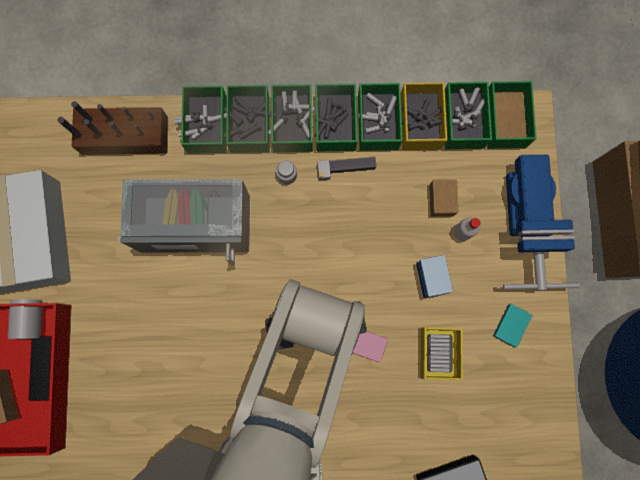

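Run:
```python
from h import *
s=avg('scene',6); im=s['avg']
cv2.imwrite('pics/pile.png',cv2.resize(im[220:270,200:236,::-1].astype(np.uint8),None,fx=14,fy=14,interpolation=cv2.INTER_CUBIC)[:600])
pose=[458.8,-410.3,.172]
for k in range(4):
    z0=18*k
    out=[]
    for yy in(-30,30):
        q=poly(s,pose,[[45,yy,z0+4],[45,yy,z0+14]])
        e,_=edgepts(im,q[0],q[1],w=3,n=10,m=0); d=(q[1]-q[0])/np.linalg.norm(q[1]-q[0]); v=(e-q[0])@np.array([-d[1],d[0]]); out.append(np.median(v).round(2))
    print('layer',k,'side edge offsets px (px~3mm):',out,'mean',np.mean(out))
t=avg('top',6); im=t['avg']
# -x face edges/ +y side vertical? top view: corner edges at +y side
for k in range(4):
    q=poly(t,pose,[[-40,30,18*k],[40,30,18*k]])
    e,g=edgepts(im,q[0],q[1],w=2,n=30); d=(q[1]-q[0])/np.linalg.norm(q[1]-q[0]); v=(e-q[0])@np.array([-d[1],d[0]]); print('z',18*k,np.median(v).round(2),g.mean().round(1))
```

```text
layer 0 side edge offsets px (px~3mm): [np.float64(0.5), np.float64(-0.0)] mean 0.25
layer 1 side edge offsets px (px~3mm): [np.float64(0.5), np.float64(0.63)] mean 0.565
layer 2 side edge offsets px (px~3mm): [np.float64(0.5), np.float64(1.38)] mean 0.94
layer 3 side edge offsets px (px~3mm): [np.float64(0.5), np.float64(2.0)] mean 1.25
z 0 0.75 14.2
z 18 -0.75 14.1
z 36 -1.5 7.0
z 54 1.25 20.5
```

View pics/pile.png

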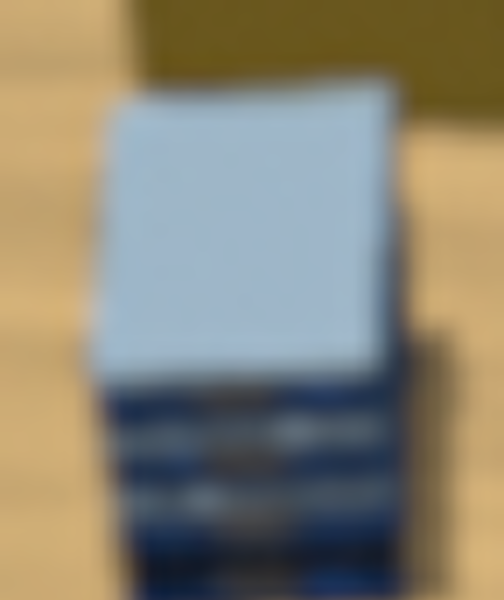

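```bash
python3 -c "
from h import *
print(arm.sign_off())"
```

```text
the job is handed in; nothing more can be done
None
```

The job is done and handed in at about 69 s.

**What I did**
- **Cabinet:** I drew the door by its handle to the catch stop. Then I pressed the tongue down through the gap while drawing the door on, and opened it to about 1.65 rad.
- **Red case:** It went in tapered edge first between the yellow and green cases, and I pushed it against the back wall. Its nose is level with the other two. I then pushed the door shut.
- **Boxes:** All three loose blue boxes are piled on the black-lidded box, with their latches all facing the same way.

**Last checks**
- **Door:** The top picture shows it shut. The fingertip position during the push gave about 0.01 rad.
- **Pile:** In the top view the two upper boxes agree to about 0.1 mm and 0.001 rad. The −y side edges are level through all four layers in the scene view.

**What disagreed or went wrong**
- **Base box:** My first camera fit put it 1.4 mm to the side of the pile. I think the dark side face pulled that fit off. The two cameras also differ by 2 to 3 mm in x. The +y side edges were unusable for the flush check.
- **Top box:** I found it 4 to 5 cm off the pile after placing it, probably from the announced knock. I picked it up and placed it again.
- **Catch force:** The catch met its stop and the wrist force briefly read 42 N, on the closed fingertips. That is under the 120 N wrist limit. The 40 N limit is for the arm and gripper body, and I don't expect it to count the fingertips.
- **Cases in the cabinet:** The cases stand slightly fanned out, turned a few hundredths of a radian, but upright.

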